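# Pack up the block-printing kit

### The job

The printing lesson is over. Take the ink scraper off the top of the open box and slide it, blade first and flat, all the way into the empty slot of the wooden tool block until its handle meets the block, and pack every printing block, ink pot and squat glue bottle that is on the table into the box, each standing upright on the box's floor. The box only just holds a full kit, so fit them side by side, and leave the other things on the table (glue stick, tape, eraser, jar, cup of brushes) where they are.

Things in the scene. Friction and masses are not known exactly. Their poses are not given: they have to be found in the camera images.
- crate: The open plywood box, fixed to the table: outside 262 (x) x 112 (y) x 40 mm high, walls 6 mm and floor 6 mm thick, so inside 250 x 100 mm. No dividers. Origin: centre of its underside on the table; x along its length, y across.
- crate_floor (a point): Centre of the box's inner floor (6 mm above the table), axes as the box.
- rack: Wooden slotted tool block, fixed, 100 deep (x) x 170 wide (y) x 90 mm high. Its front face (-x side, at x = -50 mm) has two level slots; the palette knife in the +y one (handle 20 mm thick, sticking out about 90 mm at y = +45 mm, 55 mm high) stays there; the -y one is empty. Origin: centre of its underside.
- slot_mouth (a point): Centre of the mouth of the empty slot, on the front face, 55 mm above the table. The slot is level, 53 mm wide (y) and 10 mm high (50 to 60 mm above the table), and runs straight through the block along +x (100 mm).
- scraper: Flat ink scraper, 80 g, at first lying across the box's rim (underside 40 mm above the table). Wooden handle 110 long x 24 wide x 20 mm thick, x = -110 to 0 mm; steel blade 80 x 45 wide x 4 mm thick, x = 0 to +80 mm, undersides flush. Origin: on the underside where handle and blade meet; x to the blade's tip, z up. It balances about 48 mm behind the origin, in the handle.
- scraper_tip (a point): Middle of the blade's front end, at half the blade's thickness (x = +80, z = +2 mm on the scraper).
- long_a: Long printing block, wood with a rubber sole, base 96 (x) x 46 (y) x 34 mm high, 200 g, with a wooden handle 50 (x) x 20 (y) mm. The handle stands upright on the middle of the top, from 34 mm up to 78 mm above the underside. Origin: centre of the underside, z up.
- long_b: Long printing block, wood with a rubber sole, base 96 (x) x 46 (y) x 34 mm high, 200 g, with a wooden handle 50 (x) x 20 (y) mm. The handle stands upright on the middle of the top, from 34 mm up to 78 mm above the underside. Origin: centre of the underside, z up. May be absent.
- square_a: Square printing block, wood with a rubber sole, base 46 x 46 x 34 mm high, 120 g, with a wooden handle 26 (x) x 20 (y) mm. The handle stands upright on the middle of the top, from 34 mm up to 78 mm above the underside. Origin: centre of the underside, z up. May be absent.
- square_b: Square printing block, wood with a rubber sole, base 46 x 46 x 34 mm high, 120 g, with a wooden handle 26 (x) x 20 (y) mm. The handle stands upright on the middle of the top, from 34 mm up to 78 mm above the underside. Origin: centre of the underside, z up. May be absent.
- square_c: Square printing block, wood with a rubber sole, base 46 x 46 x 34 mm high, 120 g, with a wooden handle 26 (x) x 20 (y) mm. The handle stands upright on the middle of the top, from 34 mm up to 78 mm above the underside. Origin: centre of the underside, z up. May be absent.
- pot_a: Round ink pot, white with a black lid, diameter 46 x 34 mm high, 130 g, with a round knob of diameter 22 mm as handle. The handle stands upright on the middle of the top, from 34 mm up to 78 mm above the underside. Origin: centre of the underside, z up. May be absent.
- pot_b: Round ink pot, white with a black lid, diameter 46 x 34 mm high, 130 g, with a round knob of diameter 22 mm as handle. The handle stands upright on the middle of the top, from 34 mm up to 78 mm above the underside. Origin: centre of the underside, z up. May be absent.
- glue_a: Squat glue bottle, white, body diameter 46 mm, 28 mm high, cone shoulder to 37 mm, then a round grey nozzle of diameter 20 mm up to 78 mm above the underside, 120 g. Origin: centre of the underside, z up. May be absent.
- glue_b: Squat glue bottle, white, body diameter 46 mm, 28 mm high, cone shoulder to 37 mm, then a round grey nozzle of diameter 20 mm up to 78 mm above the underside, 120 g. Origin: centre of the underside, z up. May be absent.
- gluestick: Bystander: white glue stick standing upright, diameter 28 x 85 mm high. Origin: centre of the underside.
- tape: Bystander: brown roll of tape lying flat, diameter 84 x 24 mm. Origin: centre of the underside.
- eraser: Bystander: white eraser 50 x 24 x 14 mm. Origin: centre of the underside.
- jar: Bystander: lidded jar, diameter 68 x 90 mm, at the far side. Origin: centre of the underside.
- mug: Bystander: blue cup with brushes, diameter 76 x 95 mm, brushes up to about 200 mm, at the far side. Origin: centre of the underside.
Mind the look-alikes: they are no part of the job. Leave any pink look-alike of the pot_a alone.

How it is judged:
By the outcome, as a careful person would: the job done as asked, in the order asked, and still so for the second after the job is handed in, with the robot touching nothing.
Of long_b, square_a, square_b, square_c, pot_a, pot_b, glue_a, glue_b only 5 to 7 are there at a start; the rules pass over those that are not, and their reading is None.
At some moment in a run one of long_a, long_b, square_a, square_b, square_c, pot_a, pot_b, glue_a, glue_b may be knocked a few centimetres aside while the robot is not near it.
It also fails if it takes over 210 s, if anything falls off the work surface, if the arm or the gripper's body presses on something with over 40 N, if the wrist force passes 120 N, or if a joint passes its speed limit or range.

### The arm

A 6-joint arm with a two-finger parallel gripper is mounted at the origin on the work surface. World frame = base frame: x ahead of the robot, y to its left, z up, the work surface at z = 0. Lengths are in m, angles in rad, forces in N, time in s.
With the tool pointing down it reaches from about 0.375 to 0.975 m from the base axis. Payload 3.8 kg.
Tool frame: the origin (TCP) lies on the centre line of the jaws, within the pads' length; the fingertips stand 22 mm ahead of it and the grasp point (between the pads) lies 3 mm ahead of it; z points along the fingers, y is the line along which they close (so a half turn about z gives the same grasp; the last joint's range is limited). The gripper opens to 85 mm and grips with 20 to 120 N. Pads are 22 mm wide; open, the fingers measure 114 mm over their backs; the gripper's body (76 mm by 85 mm) begins 54 mm behind the grasp point. The pads swing forward as they close: fully open they stand 13 mm farther back than shut.
Start: joints at [1.132, 0.264, 1.604, -0, 1.274, -0.037], TCP at [0.264, 0.621, 0.214] pointing down, gripper open.
Joint ranges: [-2.63, 2.63], [-0.94, 2.18], [0.31, 2.57], [-1.31, 4.45], [0, 2.66], [-2.55, 2.55]. Speed limits (rad/s): [2.57, 2.57, 3.14, 3.14, 3.14, 3.14].

### API

Orientations are given as [roll, pitch, yaw] about the fixed x, y, z axes, in that order (R = Rz(yaw) Ry(pitch) Rx(roll)).
In Python, from cell import manip gives the robot as it stands.
- The arm moves only by the tool move_arm, never from a script. Its argument "series" is a list of rows, each an object of numbers: "tx", "ty", "tz": the shift along the tool's x, y, z in m; "ax", "ay", "az": the turn, a rotation vector about the tool's x, y, z in rad; "gripper": the opening, from 0 (shut) to 1 (fully open). In form: [{"tx": .., "ty": .., "tz": .., "ax": .., "ay": .., "az": .., "gripper": ..}, ...]. A call has 1 to 5 rows; each row is the pose to reach, as a shift and turn from the pose commanded when the call began, along the tool's axes at that moment; what a row does not reach only later rows make up. A row lasts 1/10 s, in which the tool goes at most 50 mm and 8.59 degrees, less where a joint would pass 70% of its speed; a pose out of reach is approached as far as the arm can. A call with a gripper value outside its range is refused whole. The fingers move at their own pace and stop on an object; "squeeze" is the grip in N (left out, the last holds). Time passes only in rows, so rows that repeat a pose let the fingers close. It gives the time, the measured TCP pose, the force, the opening and the grip force at its end, in the units of the state.
- manip.sense(): the state, without advancing time (a new reading comes with each control period).
- manip.get_image(name): name is "side" or "top" or "wrist"; returns a dict with "color" (384x512x3 uint8, blue, green, red), "z_map" (384x512 float32, m along the optical axis (not along the pixel's ray), 0 where there is no reading), "vfov" (degrees; the focal length in pixels is half the picture's height over the tangent of half this angle, whatever the lens; pixels are square), "cx", "cy" (the principal point, pixels), "R" (3x3) and "t" (3): a world point X has camera coordinates R X + t. Camera axes: x right, y down, z forward; pixel columns grow to the right and rows downward; lengths in m; the calibration is good to about 2 mm. A picture is of the moment at which its call begins.
- manip.close_job(): hands the job in; it is judged then, once.
Trained networks look in a picture, given as the dict that the camera call returned (one of the last four; its "shot" number tells which), for a name from the list of things; names that differ only in an ending like _2 or _b are one class to them, and where a whole thing is asked for, a point or a joint stands for the part that bears it (a point fixed in the world has none). Each returns a list of dicts, best first, with "p" (0 to 1); they miss things now and then, are a little off and sometimes report something else, mostly with a low value. They report only what shows in the picture. A call takes as long as a camera call. They do not tell look-alikes from the thing itself.
- manip.search_frame(picture, target): "bbox" ([left, top, right, bottom] in pixels, round what is visible of it).
- manip.masks_of(picture, target): "region" (384x512 bool, what is visible of it) and "bbox" ([left, top, right, bottom] in pixels, round what is visible of it).
The state is a dict: "time_s": time; "q": joint angles; "qvel": joint speeds; "joint_torque": joint torques, N m; "tcp_pos": TCP position; "tool_rot": TCP orientation; "wrist_force": force on the tool from outside, world axes, zero at the start; "moment": the same for the moment, N m; "opening": finger opening in m; "grasp_force": force on a finger pad.
Only numpy, scipy, OpenCV 4.12 (cv2) and the standard library are available. Lean on these libraries where they do the work, as an engineer would, in place of code of your own. Each camera call takes 0.05 s, during which the arm holds its last target. There are 200 camera calls.

## Working session

There is one attempt and no reset: what is moved stays moved. The work goes in short steps, Python scripts to look and compute and a tool call to move; the robot and the scene stay as the last step left them, time stands still between calls to the robot, and variables do not carry over. Pictures are saved under pics/ and viewed, at most 14 in all, crops included, and the job is handed in when it is done.

Besides the shell and the picture viewer there is one more tool, called after "Request:" as name(argument=value, ...) on one line, values as JSON. move_arm: Moves the arm, as the interface text tells. Its arguments: {"type":"object","properties":{"series":{"type":"array","items":{"type":"object","properties":{"tx":{"type":"number"},"ty":{"type":"number"},"tz":{"type":"number"},"ax":{"type":"number"},"ay":{"type":"number"},"az":{"type":"number"},"gripper":{"type":"number"}}}},"squeeze":{"type":"number"}},"required":["series"]}

```bash
mkdir -p pics; ls
cat > h.py <<'E'
import numpy as np, cv2
from cell import manip
def K(p): return p["color"].shape[0]/2/np.tan(np.radians(p["vfov"])/2)
def cloud(p):
    z=p["z_map"]; f=K(p); v,u=np.mgrid[:z.shape[0],:z.shape[1]]
    c=np.stack([(u-p["cx"])/f*z,(v-p["cy"])/f*z,z],-1)
    return (c-p["t"])@p["R"]
def proj(p,X):
    c=p["R"]@np.asarray(X)+p["t"]; f=K(p); return c[:2]/c[2]*f+[p["cx"],p["cy"]]
E
python3 - <<'E'
from h import *
s=manip.sense(); print({k:np.round(v,3) for k,v in s.items()})
for n in("top","side"):
    p=manip.get_image(n); cv2.imwrite(f"pics/{n}0.png",cv2.resize(p["color"],(800,600),interpolation=cv2.INTER_CUBIC))
    C=cloud(p); print(n,p["vfov"],p["t"],p["R"].round(2).tolist())
    for t in("crate","rack","scraper","long_a","square_a","pot_a","glue_a","gluestick","tape","eraser","jar","mug"):
        for m in manip.masks_of(p,t):
            if m["p"]<.3: continue
            q=C[m["region"]&(p["z_map"]>0)]
            if len(q)==0: continue
            zt=np.percentile(q[:,2],97); top=q[q[:,2]>zt-.008]
            print(t,round(m["p"],2),np.round(m["bbox"]).astype(int).tolist(),"ztop",zt.round(3),"topc",np.median(top,0).round(3),"ext",q.min(0).round(3)[:2],q.max(0).round(3)[:2])
E
```

```text
pics
{'time_s': np.float64(0.0), 'q': array([ 1.132,  0.265,  1.605,  0.   ,  1.274, -0.037]), 'qvel': array([ 0.   , -0.001, -0.   , -0.   ,  0.002, -0.001]), 'joint_torque': array([ 0.0000e+00, -5.1509e+01, -3.6733e+01,  0.0000e+00,  1.3000e-02,
        0.0000e+00]), 'tcp_pos': array([0.264, 0.621, 0.212]), 'tool_rot': array([-3.139, -0.   ,  2.74 ]), 'wrist_force': array([-0.654, -0.232, -1.243]), 'moment': array([-0.018,  0.014, -0.033]), 'grasp_force': np.float64(0.0), 'opening': np.float64(0.085)}
top 46.29614698786056 [-0.00461303  0.54437901  1.12159922] [[-0.0, -1.0, 0.02], [-0.99, 0.0, -0.16], [0.16, -0.02, -0.99]]
crate 0.77 [231, 130, 276, 235] ztop 0.041 topc [ 0.587 -0.004  0.039] ext [ 0.437 -0.061] [0.715 0.061]
rack 0.72 [44, 136, 136, 227] ztop 0.093 topc [0.599 0.422 0.089] ext [0.455 0.323] [0.708 0.545]
rack 0.33 [216, 178, 292, 198] ztop 0.063 topc [ 0.564 -0.033  0.06 ] ext [ 0.535 -0.087] [0.589 0.1  ]
long_a 0.87 [170, 160, 195, 198] ztop 0.08 topc [0.587 0.191 0.077] ext [0.535 0.158] [0.635 0.221]
long_a 0.7 [325, 146, 349, 185] ztop 0.08 topc [ 0.618 -0.21
[... 2743 characters left out ...]
40] ztop 0.04 topc [ 0.552 -0.036  0.037] ext [ 0.435 -0.088] [0.724 0.118]
gluestick 0.87 [343, 310, 365, 347] ztop 0.086 topc [ 0.623 -0.413  0.084] ext [ 0.61  -0.426] [ 0.674 -0.336]
gluestick 0.68 [336, 162, 374, 239] ztop 0.191 topc [ 0.75  -0.082  0.191] ext [ 0.714 -0.142] [1.513 1.108]
tape 0.6 [178, 258, 212, 291] ztop 0.025 topc [ 0.34  -0.184  0.023] ext [ 0.301 -0.217] [ 0.382 -0.138]
eraser 0.47 [186, 196, 207, 200] ztop 0.015 topc [0.388 0.124 0.013] ext [0.363 0.107] [0.411 0.144]
jar 0.81 [297, 147, 323, 181] ztop 0.09 topc [0.741 0.171 0.088] ext [0.707 0.138] [0.838 0.346]
mug 0.7 [335, 162, 372, 238] ztop 0.193 topc [ 0.75  -0.081  0.193] ext [ 0.714 -0.142] [0.926 0.146]
```

View pics/top0.png

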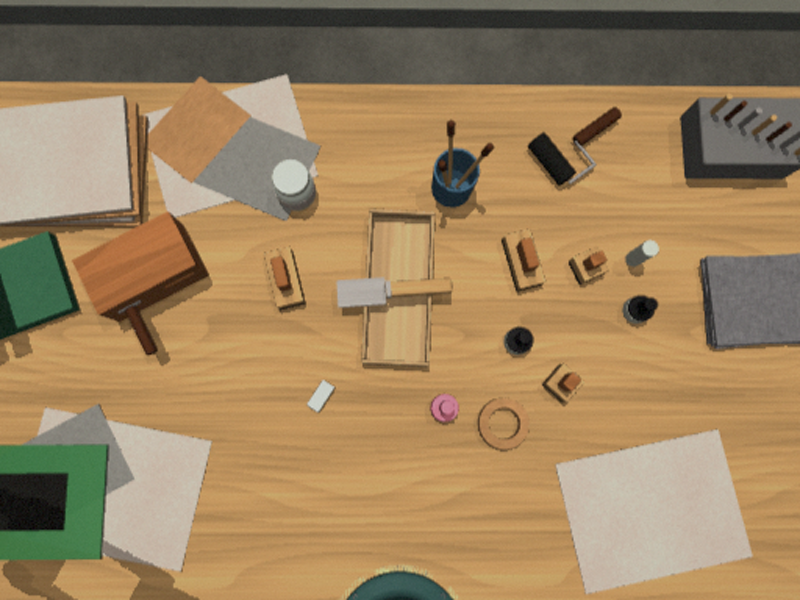

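View pics/side0.png

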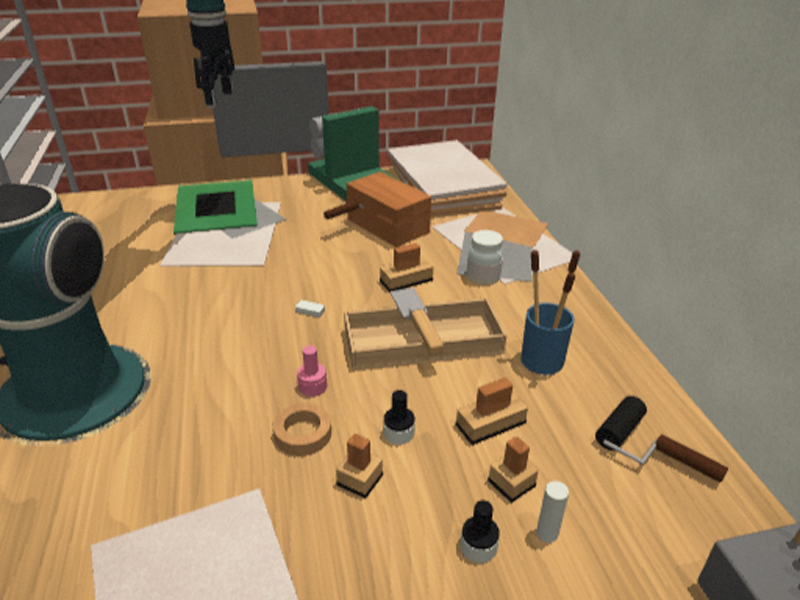

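The pictures show:
- **To pack:** two long blocks at top px (283,277) and (523,260), two squares at (589,264) and (563,382), and two black-lidded pots at (519,340) and (640,309). There are no glue bottles.
- **Leave alone:** the pink pot at (445,407) is the look-alike.
- **Scraper:** its blade points to +y.
- **Rack:** at (145,270), yawed.

Next I'll fit the poses from the depth cloud.

```bash
cat >> h.py <<'E'
def rect(pts):
    (c,s,a)=cv2.minAreaRect((pts[:,:2]*1000).astype(np.float32)); 
    if s[0]<s[1]: s=s[::-1]; a+=90
    return np.round(np.array(c)/1000,4),np.round(s,1),round((a+90)%180-90,1)   # long-axis angle deg
def sel(C,x0,x1,y0,y1,z0,z1):
    m=(C[...,0]>x0)&(C[...,0]<x1)&(C[...,1]>y0)&(C[...,1]<y1)&(C[...,2]>z0)&(C[...,2]<z1); return C[m]
def plan(wps,start=None,lin=.17,ang=.6):
    """wps: (x,y,z,yaw,grip,[extra hold rows]). prints move_arm calls."""
    import json
    if start is None:
        s=manip.sense(); start=(*s["tcp_pos"],s["tool_rot"][2])
    p=np.array(start[:3],float); yw=start[3]
    for w in wps:
        t=np.array(w[:3],float); 
        while True:
            d=t-p; dy=(w[3]-yw+np.pi)%(2*np.pi)-np.pi
            n=max(1,int(np.ceil(max(np.linalg.norm(d)/lin,abs(dy)/ang)-1e-6)))
            c,s=np.cos(yw),np.sin(yw)
            dd=d/n; tx,ty,tz=np.round([c*dd[0]+s*dd[1], s*dd[0]-c*dd[1], -dd[2]],3); az=round(-dy/n,3)
            rows=int(np.clip(np.ceil(max(np.linalg.norm(dd)/.034,abs(dy/n)/.12)),1,5)) if len(w)<6 else w[5]
            print(json.dumps({"tx":tx,"ty":ty,"tz":tz,"az":az,"gripper":w[4]}),"x%d"%rows)
            p=p+[c*tx+s*ty,s*tx-c*ty,-tz]; yw-=az
            if n==1: break
    print("end",p.round(4),round(yw,4))
E
python3 - <<'E'
from h import *
for n in("top","side","wrist"):
    p=manip.get_image(n); C=cloud(p); 
    if n=="wrist": 
        print(p["vfov"],p["R"].round(2).tolist(),"cam",(-p["R"].T@p["t"]).round(3)); break
    print(n,"rack",rect(sel(C,.48,.75,.3,.55,.084,.096)))
    print("rim",rect(sel(C,.4,.72,-.07,.07,.034,.042)))
    h=sel(C,.5,.65,-.12,.04,.055,.066); print("handle",rect(h),np.median(h[:,2]))
    h=sel(C,.5,.65,.065,.12,.036,.052); print("blade",rect(h),np.median(h[:,2]) if len(h) else 0)
    h=sel(C,.4,.56,.3,.6,.055,.07); print("knife",rect(h))
E
```

```text
top rack (array([0.5992, 0.4216]), array([171.1, 102.9]), -61.3)
rim (array([0.5708, 0.0053]), array([262.6, 126.2]), -2.7)
handle (array([ 0.564 , -0.0341]), array([106.9,  26.9]), -87.3) 0.05978933783680456
blade (array([0.5574, 0.0822]), array([45.3, 36.3]), 3.8) 0.04369243313115544
knife (array([0.4998, 0.4094]), array([94.1, 89.4]), -61.2)
side rack (array([0.5986, 0.4228]), array([176.8, 106.8]), -60.3)
rim (array([0.5701, 0.0045]), array([262.4, 127.5]), -3.1)
handle (array([ 0.5644, -0.0334]), array([111.2,  24.9]), -86.3) 0.05871065958486011
blade (array([0.5568, 0.0831]), array([45.9, 37.5]), 2.3) 0.04265966943262911
knife (array([0.5004, 0.4088]), array([98.6, 92.2]), -61.5)
64.20779116201619 [[0.39, 0.92, 0.0], [0.88, -0.38, 0.29], [0.27, -0.11, -0.96]] cam [0.196 0.65  0.374]
```

```bash
python3 -c "
from h import *
plan([(.489,.32,.2,3.64,1)])"
```

```text
{"tx": -0.108, "ty": -0.063, "tz": 0.005, "az": -0.3, "gripper": 1} x4
{"tx": -0.085, "ty": -0.092, "tz": 0.004, "az": -0.3, "gripper": 1} x4
{"tx": -0.054, "ty": -0.114, "tz": 0.005, "az": -0.3, "gripper": 1} x4
end [0.4893 0.3197 0.1998] 3.6398
```

Request:
move_arm(series=[{"tx":-0.108,"ty":-0.063,"tz":0.005,"az":-0.3,"gripper":1},{"tx":-0.108,"ty":-0.063,"tz":0.005,"az":-0.3,"gripper":1},{"tx":-0.108,"ty":-0.063,"tz":0.005,"az":-0.3,"gripper":1},{"tx":-0.108,"ty":-0.063,"tz":0.005,"az":-0.3,"gripper":1}])

```text
invalid input
```

Request:
move_arm(series=[{"tx":-0.085,"ty":-0.092,"tz":0.004,"az":-0.3},{"tx":-0.085,"ty":-0.092,"tz":0.004,"az":-0.3},{"tx":-0.085,"ty":-0.092,"tz":0.004,"az":-0.3},{"tx":-0.085,"ty":-0.092,"tz":0.004,"az":-0.3}])

```text
invalid input
```

Request:
move_arm(series=[{"tx":-0.054,"ty":-0.114,"tz":0.005,"az":-0.3},{"tx":-0.054,"ty":-0.114,"tz":0.005,"az":-0.3},{"tx":-0.054,"ty":-0.114,"tz":0.005,"az":-0.3},{"tx":-0.054,"ty":-0.114,"tz":0.005,"az":-0.3},{"tx":-0.054,"ty":-0.114,"tz":0.005,"az":-0.3}])

```text
invalid input
```

Run:
```python
from h import *
s=manip.sense(); print(s["time_s"],s["tcp_pos"].round(4),s["tool_rot"].round(3),s["q"].round(2))
p=manip.get_image("wrist"); C=cloud(p); print((-p["R"].T@p["t"]).round(3))
cv2.imwrite("pics/w1.png",cv2.resize(p["color"],(800,600)))
print("rack",rect(sel(C,.48,.75,.3,.55,.084,.096)))
k=sel(C,.4,.56,.3,.6,.055,.07)
a=np.radians(28.7); R=np.array([[np.cos(a),np.sin(a)],[-np.sin(a),np.cos(a)]])
Q=C.copy(); Q[...,:2]=(C[...,:2]-[.599,.4216])@R.T
m=(C[...,2]>.01)&(abs(Q[...,0])<.2)&(abs(Q[...,1])<.12)
face=(Q[...,0]>-.06)&(Q[...,0]<-.03)&(abs(Q[...,1])<.08)
for z in np.arange(.01,.1,.005):
    f=Q[face&(C[...,2]>z)&(C[...,2]<z+.005)]
    if len(f): print(round(z,3),len(f),np.percentile(f[:,0],[10,50,90]).round(4))
# slot: points deeper than the face, below the top
d=Q[(Q[...,0]>-.047)&(Q[...,0]<.05)&(C[...,2]<.075)&(C[...,2]>.03)&(abs(Q[...,1])<.08)]
print("slot",len(d),d.min(0).round(4),d.max(0).round(4)) if len(d) else 0
kk=Q[(Q[...,0]>-.15)&(Q[...,0]<-.07)&(C[...,2]>.04)&(C[...,2]<.08)&(Q[...,1]>0)]; print("knife",rect(kk), np.percentile(kk[:,2],95))
```

```text
1.45 [0.264  0.6212 0.2138] [ 3.142 -0.     2.74 ] [ 1.13  0.26  1.6   0.    1.27 -0.04]
[0.196 0.65  0.374]
rack (array([0., 0.]), array([0., 0.]), 0.0)Traceback (most recent call last):
  File "<stdin>", line 17, in <module>
    return _quantile_unchecked(
        a, q, axis, out, overwrite_input, method, keepdims, weights)
    return _ureduce(a,
                    func=_quantile_ureduce_func,
    ...<5 lines>...
                    overwrite_input=overwrite_input,
                    method=method)
    r = func(a, **kwargs)
    result = _quantile(arr,
                       quantiles=q,
    ...<2 lines>...
                       out=out,
                       weights=wgt)
    slices_having_nans = np.isnan(arr[-1, ...])
                                  ~~~^^^^^^^^^
IndexError: index -1 is out of bounds for axis 0 with size 0
```

View pics/w1.png

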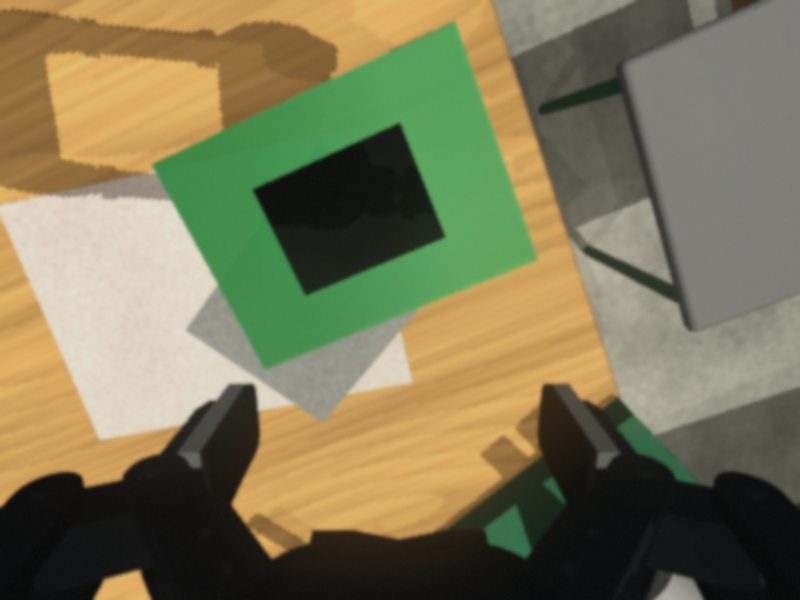

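Request:
move_arm(series=[{"tx":-0.108,"ty":-0.063,"tz":0.005,"ax":0,"ay":0,"az":-0.3,"gripper":1},{"tx":-0.108,"ty":-0.063,"tz":0.005,"ax":0,"ay":0,"az":-0.3,"gripper":1},{"tx":-0.108,"ty":-0.063,"tz":0.005,"ax":0,"ay":0,"az":-0.3,"gripper":1},{"tx":-0.108,"ty":-0.063,"tz":0.005,"ax":0,"ay":0,"az":-0.3,"gripper":1}])

```text
time_s: 1.9
tcp_pos: [0.3407, 0.5182, 0.2087]
tool_rot: [-3.14, 0.001, 3.036]
wrist_force: [-0.4, 0.6, 0.1]
opening: 0.0858
grasp_force: 0.0
```

Request:
move_arm(series=[{"tx":-0.085,"ty":-0.092,"tz":0.004,"ax":0,"ay":0,"az":-0.3,"gripper":1},{"tx":-0.085,"ty":-0.092,"tz":0.004,"ax":0,"ay":0,"az":-0.3,"gripper":1},{"tx":-0.085,"ty":-0.092,"tz":0.004,"ax":0,"ay":0,"az":-0.3,"gripper":1},{"tx":-0.085,"ty":-0.092,"tz":0.004,"ax":0,"ay":0,"az":-0.3,"gripper":1}])

```text
time_s: 2.3
tcp_pos: [0.4156, 0.4189, 0.2048]
tool_rot: [-3.141, 0.0, -2.947]
wrist_force: [-0.7, 0.4, 0.0]
opening: 0.0855
grasp_force: 0.0
```

Request:
move_arm(series=[{"tx":-0.054,"ty":-0.114,"tz":0.005,"ax":0,"ay":0,"az":-0.3,"gripper":1},{"tx":-0.054,"ty":-0.114,"tz":0.005,"ax":0,"ay":0,"az":-0.3,"gripper":1},{"tx":-0.054,"ty":-0.114,"tz":0.005,"ax":0,"ay":0,"az":-0.3,"gripper":1},{"tx":-0.054,"ty":-0.114,"tz":0.005,"ax":0,"ay":0,"az":-0.3,"gripper":1},{"tx":-0.054,"ty":-0.114,"tz":0.005,"ax":0,"ay":0,"az":-0.3,"gripper":1}])

```text
time_s: 2.8
tcp_pos: [0.4893, 0.3206, 0.1999]
tool_rot: [3.14, 0.0, -2.645]
wrist_force: [-0.9, -0.5, 0.3]
opening: 0.0854
grasp_force: 0.0
```

Run:
```python
from h import *
s=manip.sense(); print(s["time_s"],s["tcp_pos"].round(4),s["tool_rot"].round(3),s["q"].round(2))
p=manip.get_image("wrist"); C=cloud(p); print((-p["R"].T@p["t"]).round(3))
cv2.imwrite("pics/w2.png",cv2.resize(p["color"],(800,600)))
print("rack",rect(sel(C,.48,.75,.3,.55,.084,.096)))
a=np.radians(28.7); R=np.array([[np.cos(a),np.sin(a)],[-np.sin(a),np.cos(a)]])
Q=C.copy(); Q[...,:2]=(C[...,:2]-[.599,.4216])@R.T
face=(Q[...,0]>-.06)&(Q[...,0]<-.02)&(Q[...,1]>-.08)&(Q[...,1]<.0)
for z in np.arange(.01,.1,.005):
    f=Q[face&(C[...,2]>z)&(C[...,2]<z+.005)]
    if len(f): print(round(z,3),len(f),np.percentile(f[:,0],[10,50,90]).round(4))
d=Q[(Q[...,0]>-.046)&(Q[...,0]<.05)&(C[...,2]<.075)&(C[...,2]>.03)&(abs(Q[...,1])<.08)]
if len(d): print("slot",len(d),np.percentile(d,[3,97],axis=0).round(4).tolist())
kk=Q[(Q[...,0]>-.13)&(Q[...,0]<-.07)&(C[...,2]>.055)&(C[...,2]<.08)&(Q[...,1]>0)]
if len(kk): print("knife",rect(kk), np.percentile(kk[:,2],95))
```

```text
2.8 [0.4893 0.3206 0.1999] [ 3.14   0.    -2.645] [ 0.54  0.1   1.82  0.    1.22 -1.53]
[0.424 0.285 0.36 ]
rack (array([0.6008, 0.4187]), array([159.5, 101. ]), -61.8)
0.01 116 [-0.0494 -0.049  -0.0486]
0.015 115 [-0.0494 -0.049  -0.0486]
0.02 119 [-0.0495 -0.049  -0.0486]
0.025 122 [-0.0495 -0.0491 -0.0487]
0.03 150 [-0.0495 -0.0491 -0.0486]
0.035 124 [-0.0495 -0.049  -0.0486]
0.04 147 [-0.0495 -0.049  -0.0486]
0.045 228 [-0.0494 -0.0489 -0.0447]
0.05 181 [-0.0494 -0.0481 -0.0445]
0.055 60 [-0.0495 -0.049  -0.0485]
0.06 163 [-0.0496 -0.049  -0.0486]
0.065 186 [-0.0495 -0.0491 -0.0487]
0.07 182 [-0.0497 -0.0491 -0.0485]
0.075 196 [-0.0496 -0.0492 -0.0487]
0.08 197 [-0.0497 -0.0492 -0.0486]
0.085 984 [-0.0492 -0.0392 -0.0245]
0.09 1175 [-0.0469 -0.0343 -0.0228]
slot 94 [[-0.046, -0.0675, 0.0485], [-0.0436, -0.0176, 0.051]]
knife (array([-0.1   ,  0.0467]), array([59.9, 19. ]), -0.2) 0.06553080223937424
```

View pics/w2.png

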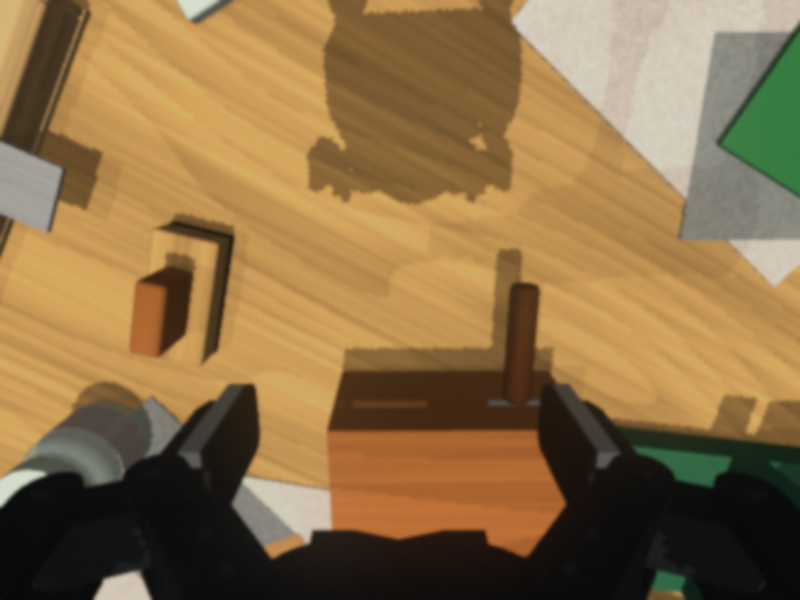

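The empty slot shows at px (390,404) and the knife handle at (522,340). The wrist camera puts the slot within 2.5 mm of the top-camera fit. Next, over the scraper.

```bash
python3 -c "
from h import *
plan([(.5636,-.02,.2,1.627,1)],ang=.52)"
```

```text
{"tx": 0.024, "ty": -0.084, "tz": -0.0, "az": 0.503, "gripper": 1} x5
{"tx": -0.019, "ty": -0.085, "tz": -0.0, "az": 0.503, "gripper": 1} x5
{"tx": -0.058, "ty": -0.066, "tz": -0.0, "az": 0.503, "gripper": 1} x5
{"tx": -0.082, "ty": -0.029, "tz": -0.0, "az": 0.504, "gripper": 1} x5
end [ 0.564  -0.02    0.1999] -4.6567
```

Request:
move_arm(series=[{"tx":0.024,"ty":-0.084,"tz":0,"ax":0,"ay":0,"az":0.503,"gripper":1},{"tx":0.024,"ty":-0.084,"tz":0,"ax":0,"ay":0,"az":0.503,"gripper":1},{"tx":0.024,"ty":-0.084,"tz":0,"ax":0,"ay":0,"az":0.503,"gripper":1},{"tx":0.024,"ty":-0.084,"tz":0,"ax":0,"ay":0,"az":0.503,"gripper":1},{"tx":0.024,"ty":-0.084,"tz":0,"ax":0,"ay":0,"az":0.503,"gripper":1}])

```text
time_s: 3.35
tcp_pos: [0.5078, 0.236, 0.2]
tool_rot: [3.141, 0.0, 3.138]
wrist_force: [0.7, -0.3, 0.0]
opening: 0.0854
grasp_force: 0.0
```

Request:
move_arm(series=[{"tx":-0.019,"ty":-0.085,"tz":0,"ax":0,"ay":0,"az":0.503,"gripper":1},{"tx":-0.019,"ty":-0.085,"tz":0,"ax":0,"ay":0,"az":0.503,"gripper":1},{"tx":-0.019,"ty":-0.085,"tz":0,"ax":0,"ay":0,"az":0.503,"gripper":1},{"tx":-0.019,"ty":-0.085,"tz":0,"ax":0,"ay":0,"az":0.503,"gripper":1},{"tx":-0.019,"ty":-0.085,"tz":0,"ax":0,"ay":0,"az":0.503,"gripper":1}])

```text
time_s: 3.85
tcp_pos: [0.5268, 0.1505, 0.1999]
tool_rot: [3.141, -0.0, 2.636]
wrist_force: [-1.4, 0.1, 0.1]
opening: 0.0851
grasp_force: 0.0
```

Request:
move_arm(series=[{"tx":-0.058,"ty":-0.066,"tz":0,"ax":0,"ay":0,"az":0.503,"gripper":1},{"tx":-0.058,"ty":-0.066,"tz":0,"ax":0,"ay":0,"az":0.503,"gripper":1},{"tx":-0.058,"ty":-0.066,"tz":0,"ax":0,"ay":0,"az":0.503,"gripper":1},{"tx":-0.058,"ty":-0.066,"tz":0,"ax":0,"ay":0,"az":0.503,"gripper":1},{"tx":-0.058,"ty":-0.066,"tz":0,"ax":0,"ay":0,"az":0.503,"gripper":1}])

```text
time_s: 4.35
tcp_pos: [0.5456, 0.0643, 0.1998]
tool_rot: [3.141, -0.0, 2.134]
wrist_force: [-0.7, -0.7, 0.1]
opening: 0.0851
grasp_force: 0.0
```

Request:
move_arm(series=[{"tx":-0.082,"ty":-0.029,"tz":0,"ax":0,"ay":0,"az":0.504,"gripper":1},{"tx":-0.082,"ty":-0.029,"tz":0,"ax":0,"ay":0,"az":0.504,"gripper":1},{"tx":-0.082,"ty":-0.029,"tz":0,"ax":0,"ay":0,"az":0.504,"gripper":1},{"tx":-0.082,"ty":-0.029,"tz":0,"ax":0,"ay":0,"az":0.504,"gripper":1},{"tx":-0.082,"ty":-0.029,"tz":0,"ax":0,"ay":0,"az":0.504,"gripper":1}])

```text
time_s: 4.85
tcp_pos: [0.5647, -0.0207, 0.1997]
tool_rot: [-3.141, -0.0, 1.63]
wrist_force: [0.5, 0.1, 0.1]
opening: 0.0854
grasp_force: 0.0
```

Run:
```python
from h import *
s=manip.sense(); print(s["time_s"],s["tcp_pos"].round(4),s["tool_rot"].round(3),s["q"].round(2))
p=manip.get_image("wrist"); C=cloud(p); print((-p["R"].T@p["t"]).round(3))
cv2.imwrite("pics/w3.png",cv2.resize(p["color"],(800,600)))
h=sel(C,.5,.65,-.15,.04,.055,.066); print("handle",rect(h),np.median(h[:,2]))
h=sel(C,.5,.65,.03,.13,.040,.052); print("blade",rect(h),np.median(h[:,2]))
h=sel(C,.45,.68,-.09,.1,.002,.012); print("in floor ext",h.min(0),h.max(0))
for x in (.46,.49,.52,.61,.64,.67):
    h=sel(C,x,x+.015,-.09,.09,.037,.044); 
    l=h[h[:,1]<0][:,1]; r=h[h[:,1]>0][:,1]; print(x,[np.percentile(a,[5,95]).round(4) if len(a) else 0 for a in(l,r)])
```

```text
4.85 [ 0.5647 -0.0207  0.1997] [-3.141 -0.     1.63 ] [-0.08  0.07  1.86  0.    1.22 -0.14]
[0.56  0.053 0.36 ]
handle (array([ 0.5635, -0.0318]), array([109.3,  25.3]), -86.5) 0.05972189170327732
blade (array([0.576 , 0.0528]), array([125.9,  83.5]), -35.8) 0.04393977551523683
in floor ext [ 0.45002781 -0.08930735  0.00200173] [0.6799974  0.09929354 0.01194507]
0.46 [array([-0.0501, -0.0449]), array([0.0557, 0.0611])]
0.49 [array([-0.0517, -0.0463]), array([0.0542, 0.0595])]
0.52 [array([-0.053 , -0.0477]), array([0.0528, 0.0829])]
0.61 [array([-0.0571, -0.0519]), array([0.0485, 0.0538])]
0.64 [array([-0.0585, -0.0534]), array([0.0472, 0.0525])]
0.67 [array([-0.06  , -0.0549]), array([0.0455, 0.0508])]
```

View pics/w3.png

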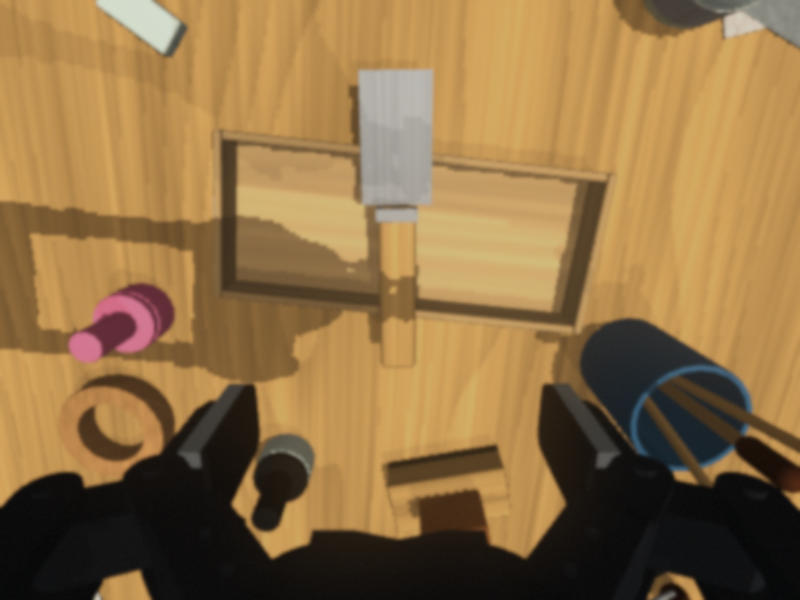

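Request:
move_arm(series=[{"tx":-0.003,"ty":-0.001,"tz":0.04,"ax":0,"ay":0,"az":0,"gripper":1},{"tx":-0.003,"ty":-0.001,"tz":0.08,"ax":0,"ay":0,"az":0,"gripper":0.8},{"tx":-0.003,"ty":-0.001,"tz":0.12,"ax":0,"ay":0,"az":0,"gripper":0.6},{"tx":-0.003,"ty":-0.001,"tz":0.149,"ax":0,"ay":0,"az":0,"gripper":0.6},{"tx":-0.003,"ty":-0.001,"tz":0.149,"ax":0,"ay":0,"az":0,"gripper":0.6}])

```text
time_s: 5.4
tcp_pos: [0.5589, -0.0231, 0.0458]
tool_rot: [-3.131, -0.002, 1.631]
wrist_force: [-0.5, -0.6, -0.9]
opening: 0.0515
grasp_force: 0.0
```

Request:
move_arm(series=[{"tx":0,"ty":0,"tz":0,"ax":0,"ay":0,"az":0,"gripper":0},{"tx":0,"ty":0,"tz":0,"ax":0,"ay":0,"az":0,"gripper":0},{"tx":0,"ty":0,"tz":0,"ax":0,"ay":0,"az":0,"gripper":0},{"tx":0,"ty":0,"tz":0,"ax":0,"ay":0,"az":0,"gripper":0},{"tx":0,"ty":0,"tz":0,"ax":0,"ay":0,"az":0,"gripper":0}], squeeze=50)

```text
time_s: 5.9
tcp_pos: [0.5646, -0.0245, 0.052]
tool_rot: [3.139, 0.0, 1.627]
wrist_force: [0.4, -0.3, -0.2]
opening: -0.0002
grasp_force: 0.0
```

Request:
move_arm(series=[{"tx":0,"ty":0,"tz":0,"ax":0,"ay":0,"az":0,"gripper":0},{"tx":0,"ty":0,"tz":0,"ax":0,"ay":0,"az":0,"gripper":0},{"tx":0,"ty":0,"tz":0,"ax":0,"ay":0,"az":0,"gripper":0}])

```text
time_s: 6.2
tcp_pos: [0.5637, -0.0245, 0.0508]
tool_rot: [-3.142, 0.0, 1.627]
wrist_force: [0.2, 0.2, 0.1]
opening: 0.0006
grasp_force: 0.0
```

Run:
```python
from h import *
s=manip.sense(); print(s["tcp_pos"].round(4),s["opening"],s["grasp_force"])
a=manip.get_image("wrist");b=manip.get_image("side")
cv2.imwrite("pics/w4.png",np.hstack([cv2.resize(a["color"],(400,300)),cv2.resize(b["color"][130:280,180:380],(400,300))]))
```

```text
[ 0.5637 -0.0245  0.0508] 0.0006233960967830821 0.0
```

View pics/w4.png

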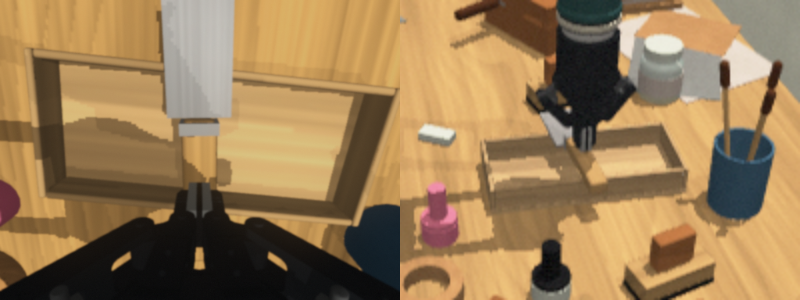

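Run:
```python
from h import *
p=manip.get_image("side"); C=cloud(p)
g=p["color"].max(2)<75
h=(C[...,0]>.53)&(C[...,0]<.6)&(C[...,1]>-.06)&(C[...,1]<.03)&(C[...,2]>.03)&(C[...,2]<.12)
for z in np.arange(.03,.12,.006):
    m=h&(C[...,2]>z)&(C[...,2]<=z+.006); q=C[m]
    if len(q): print(round(z,3),len(q),"dark",int((m&g).sum()),q.min(0)[:2].round(3),q.max(0)[:2].round(3))
q=sel(C,.5,.65,-.12,-.045,.05,.07); print("handle z",np.median(q[:,2]),rect(q))
cv2.imwrite("pics/s5.png",cv2.resize(p["color"][170:250,220:330],(770,560),interpolation=cv2.INTER_CUBIC))
```

```text
0.03 28 dark 0 [ 0.532 -0.059] [ 0.598 -0.052]
0.036 40 dark 0 [ 0.53 -0.06] [0.6   0.029]
0.042 28 dark 0 [ 0.54 -0.06] [0.555 0.03 ]
0.048 21 dark 0 [ 0.549 -0.06 ] [0.555 0.015]
0.054 102 dark 0 [ 0.548 -0.06 ] [0.578 0.024]
0.06 19 dark 0 [ 0.55  -0.057] [0.574 0.019]
0.066 5 dark 0 [ 0.558 -0.035] [ 0.571 -0.034]
0.072 18 dark 4 [ 0.553 -0.038] [ 0.574 -0.03 ]
0.078 21 dark 12 [ 0.55  -0.036] [ 0.577 -0.02 ]
0.084 25 dark 17 [ 0.55  -0.037] [ 0.577 -0.021]
0.09 19 dark 12 [ 0.55  -0.038] [ 0.577 -0.019]
0.096 24 dark 15 [ 0.55  -0.037] [ 0.576 -0.022]
0.102 15 dark 7 [ 0.551 -0.037] [ 0.578 -0.028]
0.108 31 dark 23 [ 0.537 -0.04 ] [ 0.593 -0.026]
0.114 52 dark 45 [ 0.534 -0.041] [ 0.597 -0.014]
handle z 0.05832450683533417 (array([ 0.5662, -0.0679]), array([43.5, 23.5]), -88.3)
```

View pics/s5.png

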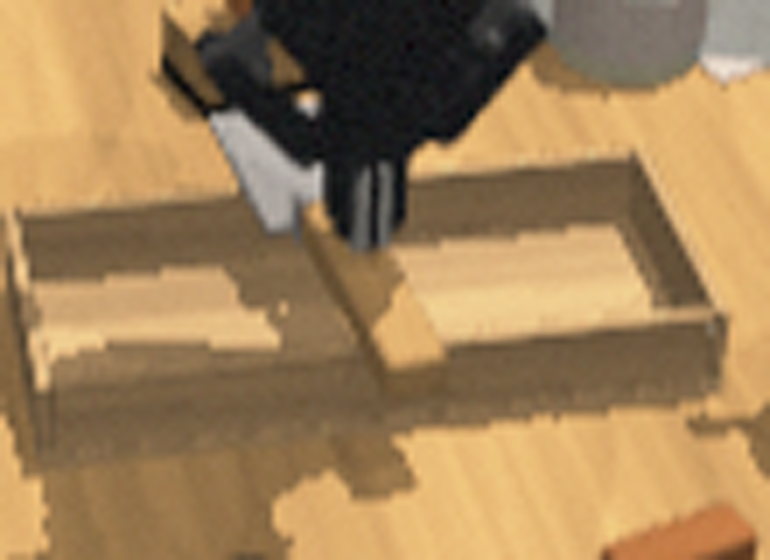

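Run:
```python
from h import *
p=manip.get_image("side"); w=manip.get_image("wrist")
for z in (.029,.05,.06,.066,.075): print(z,proj(p,[.5637,-.0245,z]).round(1),(proj(p,[.5637,-.0245,z])-[220,170])*7, "wrist400",proj(w,[.5637,-.0245,z])*400/512)
C=cloud(w); print("wrist depth at finger", [(v,u,C[v,u].round(3).tolist()) for v,u in((240,250),(240,262),(250,250),(250,262),(265,262))])
s=manip.sense(); print(s["q"],s["tcp_pos"],s["wrist_force"],s["joint_torque"])
```

```text
0.029 [270.8 215.7] [355.54119186 319.85037332] wrist400 [199.30926136 172.41131003]
0.05 [271.  209.4] [357.29132068 275.57067317] wrist400 [199.33610897 183.2613926 ]
0.06 [271.2 206.3] [358.13840182 254.13882303] wrist400 [199.35118378 189.35366583]
0.066 [271.2 204.5] [358.65097223 241.17036966] wrist400 [199.361095   193.35914292]
0.075 [271.3 201.7] [359.42598641 221.56187283] wrist400 [199.3773728  199.93758425]
wrist depth at finger [(240, 250, [0.561, -0.014, 0.08]), (240, 262, [0.566, -0.013, 0.08]), (250, 250, [0.561, -0.014, 0.09]), (250, 262, [0.566, -0.013, 0.09]), (265, 262, [0.566, -0.014, 0.102])]
[-8.74585590e-02  2.13027026e-01  1.99137923e+00 -7.69353265e-06
  9.37371291e-01 -1.43464726e-01] [ 0.56366883 -0.02443048  0.05067506] [ 0.02491459 -0.4777978   0.56960862] [-3.70848575e-03 -4.29150796e+01 -3.09595120e+01 -4.44723810e-04
  2.05495278e-03 -1.22469701e-04]
```

Run:
```python
from h import *
w=manip.get_image("wrist"); C=cloud(w)
for v in range(215,262,3): print(v,C[v,252].round(3).tolist(),w["color"][v,252].tolist(), C[v,255].round(3).tolist())
```

```text
215 [0.561, -0.009, 0.06] [84, 147, 192] [0.563, -0.008, 0.061]
218 [0.561, -0.011, 0.06] [66, 115, 154] [0.563, -0.011, 0.06]
221 [0.561, -0.012, 0.06] [56, 99, 134] [0.563, -0.012, 0.06]
224 [0.561, -0.014, 0.06] [57, 99, 133] [0.563, -0.014, 0.06]
227 [0.562, -0.015, 0.061] [57, 100, 133] [0.563, -0.015, 0.061]
230 [0.562, -0.017, 0.06] [57, 98, 131] [0.563, -0.017, 0.06]
233 [0.562, -0.02, 0.059] [43, 70, 92] [0.563, -0.019, 0.06]
236 [0.562, -0.014, 0.075] [35, 42, 50] [0.563, -0.014, 0.074]
239 [0.562, -0.013, 0.079] [31, 39, 45] [0.563, -0.014, 0.079]
242 [0.562, -0.014, 0.082] [28, 36, 42] [0.563, -0.014, 0.082]
245 [0.562, -0.014, 0.085] [29, 37, 43] [0.563, -0.014, 0.085]
248 [0.562, -0.014, 0.088] [27, 34, 40] [0.563, -0.013, 0.088]
251 [0.562, -0.013, 0.091] [27, 33, 38] [0.563, -0.014, 0.09]
254 [0.562, -0.014, 0.093] [24, 31, 36] [0.563, -0.013, 0.094]
257 [0.562, -0.014, 0.095] [24, 30, 35] [0.563, -0.014, 0.095]
260 [0.562, -0.013, 0.099] [22, 28, 31] [0.563, -0.015, 0.097]
```

Request:
move_arm(series=[{"tx":0,"ty":0,"tz":-0.02,"ax":0,"ay":0,"az":0,"gripper":0},{"tx":0,"ty":0,"tz":-0.04,"ax":0,"ay":0,"az":0,"gripper":0.3},{"tx":0,"ty":0,"tz":-0.04,"ax":0,"ay":0,"az":0,"gripper":0.3},{"tx":0,"ty":0,"tz":-0.04,"ax":0,"ay":0,"az":0,"gripper":0.3},{"tx":0,"ty":0,"tz":-0.04,"ax":0,"ay":0,"az":0,"gripper":0.3}])

```text
time_s: 7.0
tcp_pos: [0.5629, -0.0243, 0.0897]
tool_rot: [-3.14, -0.0, 1.627]
wrist_force: [-0.2, 0.4, -1.0]
opening: 0.026
grasp_force: 0.0
```

Run:
```python
from h import *
s=manip.sense(); print(s["tcp_pos"].round(4),s["opening"],s["wrist_force"].round(1))
w=manip.get_image("wrist"); C=cloud(w)
p=manip.get_image("side"); D=cloud(p)
cv2.imwrite("pics/s6.png",np.hstack([cv2.resize(w["color"],(400,300)),cv2.resize(p["color"][150:240,210:330],(400,300),interpolation=cv2.INTER_CUBIC)]))
for n,c in(("w",C),("s",D)):
    q=sel(c,.5,.63,-.05,.0,.061,.15)
    for z in np.arange(.061,.15,.006):
        k=q[(q[:,2]>z)&(q[:,2]<=z+.006)]
        if len(k): print(n,round(z,3),len(k),k.min(0)[:2].round(3),k.max(0)[:2].round(3))
```

```text
[ 0.5629 -0.0243  0.0897] 0.025953318655240858 [-0.2  0.4 -1. ]
w 0.061 47 [ 0.555 -0.048] [ 0.572 -0.   ]
w 0.103 9 [ 0.549 -0.018] [ 0.575 -0.014]
w 0.109 185 [ 0.538 -0.036] [ 0.587 -0.012]
w 0.115 388 [ 0.536 -0.037] [ 0.589 -0.012]
w 0.121 450 [ 0.536 -0.036] [ 0.589 -0.012]
w 0.127 501 [ 0.536 -0.036] [ 0.589 -0.012]
w 0.133 535 [ 0.536 -0.036] [ 0.588 -0.012]
w 0.139 760 [ 0.543 -0.037] [ 0.588 -0.012]
w 0.145 487 [ 0.529 -0.035] [ 0.597 -0.01 ]
s 0.061 3 [ 0.567 -0.04 ] [ 0.57  -0.031]
s 0.103 6 [ 0.544 -0.034] [ 0.578 -0.022]
s 0.109 17 [ 0.539 -0.038] [ 0.583 -0.014]
s 0.115 29 [ 0.536 -0.037] [ 0.589 -0.019]
s 0.121 29 [ 0.536 -0.039] [ 0.588 -0.018]
s 0.127 26 [ 0.535 -0.038] [ 0.588 -0.016]
s 0.133 35 [ 0.536 -0.041] [ 0.588 -0.02 ]
s 0.139 26 [ 0.537 -0.039] [ 0.585 -0.014]
s 0.145 21 [ 0.534 -0.039] [ 0.605 -0.027]
```

View pics/s6.png

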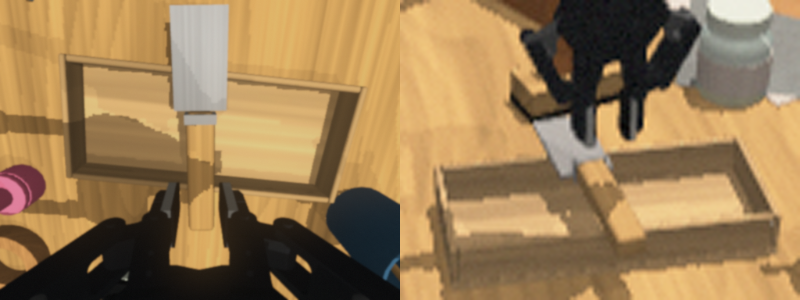

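The fingertips really sit about 16 mm above the reported TCP height, not 22 mm below it, and both cameras agree. I'll apply that as a measured tool offset and re-grasp lower, in careful steps.

Request:
move_arm(series=[{"tx":0,"ty":0,"tz":0,"ax":0,"ay":0,"az":0,"gripper":0.6},{"tx":0,"ty":0,"tz":0.02,"ax":0,"ay":0,"az":0,"gripper":0.6},{"tx":0,"ty":0,"tz":0.04,"ax":0,"ay":0,"az":0,"gripper":0.6},{"tx":0,"ty":0,"tz":0.055,"ax":0,"ay":0,"az":0,"gripper":0.6},{"tx":0,"ty":0,"tz":0.055,"ax":0,"ay":0,"az":0,"gripper":0.6}])

```text
time_s: 7.6
tcp_pos: [0.561, -0.0242, 0.0328]
tool_rot: [-3.136, -0.001, 1.627]
wrist_force: [-0.1, 0.1, 0.3]
opening: 0.0512
grasp_force: 0.0
```

Request:
move_arm(series=[{"tx":0,"ty":0,"tz":0.01,"ax":0,"ay":0,"az":0,"gripper":0.5},{"tx":0,"ty":0,"tz":0.019,"ax":0,"ay":0,"az":0,"gripper":0.5},{"tx":0,"ty":0,"tz":0.019,"ax":0,"ay":0,"az":0,"gripper":0.5}])

```text
time_s: 7.9
tcp_pos: [0.5628, -0.0244, 0.0157]
tool_rot: [-3.14, -0.0, 1.627]
wrist_force: [-0.1, -0.0, 0.1]
opening: 0.0427
grasp_force: 0.0
```

Request:
move_arm(series=[{"tx":0,"ty":0,"tz":0,"ax":0,"ay":0,"az":0,"gripper":0},{"tx":0,"ty":0,"tz":0,"ax":0,"ay":0,"az":0,"gripper":0},{"tx":0,"ty":0,"tz":0,"ax":0,"ay":0,"az":0,"gripper":0},{"tx":0,"ty":0,"tz":0,"ax":0,"ay":0,"az":0,"gripper":0},{"tx":0,"ty":0,"tz":0,"ax":0,"ay":0,"az":0,"gripper":0}], squeeze=60)

```text
time_s: 8.4
tcp_pos: [0.5642, -0.0245, 0.0173]
tool_rot: [3.141, 0.0, 1.627]
wrist_force: [-0.5, -0.1, 1.2]
opening: 0.0231
grasp_force: 59.0
```

```bash
python3 -c "
from h import *
plan([(.564,-.0245,.11,1.627,0,4),(.4526,.2913,.11,.501,0)],ang=.45,lin=.15)"
```

```text
{"tx": -0.0, "ty": -0.0, "tz": -0.093, "az": -0.0, "gripper": 0} x4
{"tx": 0.107, "ty": -0.031, "tz": 0.0, "az": 0.375, "gripper": 0} x4
{"tx": 0.088, "ty": -0.068, "tz": 0.0, "az": 0.375, "gripper": 0} x4
{"tx": 0.057, "ty": -0.097, "tz": 0.0, "az": 0.376, "gripper": 0} x4
end [0.4521 0.2914 0.1103] 0.5008
```

Request:
move_arm(series=[{"tx":0,"ty":0,"tz":-0.01,"ax":0,"ay":0,"az":0,"gripper":0},{"tx":0,"ty":0,"tz":-0.035,"ax":0,"ay":0,"az":0,"gripper":0},{"tx":0,"ty":0,"tz":-0.065,"ax":0,"ay":0,"az":0,"gripper":0},{"tx":0,"ty":0,"tz":-0.093,"ax":0,"ay":0,"az":0,"gripper":0},{"tx":0,"ty":0,"tz":-0.093,"ax":0,"ay":0,"az":0,"gripper":0}])

```text
time_s: 8.9
tcp_pos: [0.5676, -0.0247, 0.1153]
tool_rot: [3.132, 0.001, 1.627]
wrist_force: [0.9, -0.2, -0.8]
opening: 0.023
grasp_force: 58.8
```

Request:
move_arm(series=[{"tx":0.022,"ty":-0.006,"tz":0,"ax":0,"ay":0,"az":0.075,"gripper":0},{"tx":0.044,"ty":-0.012,"tz":0,"ax":0,"ay":0,"az":0.15,"gripper":0},{"tx":0.066,"ty":-0.018,"tz":0,"ax":0,"ay":0,"az":0.225,"gripper":0},{"tx":0.088,"ty":-0.025,"tz":0,"ax":0,"ay":0,"az":0.3,"gripper":0},{"tx":0.107,"ty":-0.031,"tz":0,"ax":0,"ay":0,"az":0.375,"gripper":0}])

```text
time_s: 9.4
tcp_pos: [0.5254, 0.0815, 0.1087]
tool_rot: [-3.14, 0.001, 1.249]
wrist_force: [1.4, 0.8, -0.3]
opening: 0.0229
grasp_force: 58.8
```

Request:
move_arm(series=[{"tx":0.018,"ty":-0.014,"tz":0,"ax":0,"ay":0,"az":0.075,"gripper":0},{"tx":0.036,"ty":-0.028,"tz":0,"ax":0,"ay":0,"az":0.15,"gripper":0},{"tx":0.054,"ty":-0.042,"tz":0,"ax":0,"ay":0,"az":0.225,"gripper":0},{"tx":0.072,"ty":-0.056,"tz":0,"ax":0,"ay":0,"az":0.3,"gripper":0},{"tx":0.088,"ty":-0.068,"tz":0,"ax":0,"ay":0,"az":0.375,"gripper":0}])

```text
time_s: 9.9
tcp_pos: [0.4884, 0.1863, 0.1087]
tool_rot: [-3.141, 0.001, 0.874]
wrist_force: [0.8, -0.6, -1.5]
opening: 0.0229
grasp_force: 58.8
```

Request:
move_arm(series=[{"tx":0.012,"ty":-0.02,"tz":0,"ax":0,"ay":0,"az":0.075,"gripper":0},{"tx":0.024,"ty":-0.04,"tz":0,"ax":0,"ay":0,"az":0.15,"gripper":0},{"tx":0.036,"ty":-0.06,"tz":0,"ax":0,"ay":0,"az":0.225,"gripper":0},{"tx":0.048,"ty":-0.08,"tz":0,"ax":0,"ay":0,"az":0.3,"gripper":0},{"tx":0.057,"ty":-0.097,"tz":0,"ax":0,"ay":0,"az":0.376,"gripper":0}])

```text
time_s: 10.4
tcp_pos: [0.4505, 0.2921, 0.1088]
tool_rot: [-3.141, 0.002, 0.498]
wrist_force: [0.2, 0.3, -1.1]
opening: 0.0229
grasp_force: 58.8
```

Request:
move_arm(series=[{"tx":0,"ty":0,"tz":0.03,"ax":0,"ay":0,"az":0,"gripper":0},{"tx":0,"ty":0,"tz":0.06,"ax":0,"ay":0,"az":0,"gripper":0},{"tx":0,"ty":0,"tz":0.08,"ax":0,"ay":0,"az":0,"gripper":0},{"tx":0,"ty":0,"tz":0.08,"ax":0,"ay":0,"az":0,"gripper":0},{"tx":0,"ty":0,"tz":0.08,"ax":0,"ay":0,"az":0,"gripper":0}])

```text
time_s: 10.9
tcp_pos: [0.451, 0.291, 0.0291]
tool_rot: [3.142, 0.002, 0.501]
wrist_force: [1.2, 0.5, -1.5]
opening: 0.0232
grasp_force: 58.8
```

```bash
cat > sc.py <<'E'
from h import *
s=manip.sense(); print(s["time_s"],s["tcp_pos"].round(4),s["tool_rot"].round(3),s["opening"].round(4))
for n in("top","side","wrist"):
    p=manip.get_image(n); C=cloud(p)
    a=np.radians(28.7); R=np.array([[np.cos(a),np.sin(a)],[-np.sin(a),np.cos(a)]])
    Q=C.copy(); Q[...,:2]=(C[...,:2]-[.599,.4216])@R.T
    b=sel(Q,-.145,-.04,-.1,.0,.045,.075); print(n,"blade",rect(b) if len(b)>5 else 0)
    for x in np.arange(-.145,-.045,.015):
        k=b[(b[:,0]>x)&(b[:,0]<=x+.015)]
        if len(k)>4: print("  ",round(x,3),len(k),"y",np.percentile(k[:,1],[3,97]).round(4),"z",np.median(k[:,2]).round(4),"xmax",k[:,0].max().round(4))
    if n=="top": h=sel(Q,-.28,-.14,-.1,.0,.065,.085); print("handle",rect(h),np.median(h[:,2])) if len(h)>5 else 0
E
python3 sc.py
```

```text
Traceback (most recent call last):
  File "sc.py", line 2, in <module>
    s=manip.sense(); print(s["time_s"],s["tcp_pos"].round(4),s["tool_rot"].round(3),s["opening"].round(4))
                                                                                    ^^^^^^^^^^^^^^^^^^
AttributeError: 'float' object has no attribute 'round'
```

```bash
sed -i 's/,s\["opening"\].round(4)//' sc.py; python3 sc.py
```

```text
10.9 [0.451  0.291  0.0291] [3.142e+00 2.000e-03 5.010e-01]
top blade (array([-0.0943, -0.0707]), array([97.7, 39.3]), 6.0)
   -0.145 25 y [-0.0681 -0.0581] z 0.0548 xmax -0.1301
   -0.13 13 y [-0.0675 -0.0617] z 0.0549 xmax -0.1159
   -0.115 12 y [-0.068  -0.0632] z 0.0557 xmax -0.1019
   -0.1 16 y [-0.0677 -0.0619] z 0.055 xmax -0.0851
   -0.085 20 y [-0.0674 -0.0597] z 0.0556 xmax -0.0706
   -0.07 8 y [-0.0666 -0.056 ] z 0.0545 xmax -0.0655
   -0.055 61 y [-0.0848 -0.0485] z 0.0591 xmax -0.0437
handle (array([-0.2243, -0.0477]), array([62.7, 31.7]), -15.4) 0.07130087492949345
side blade (array([-0.0927, -0.0439]), array([103.8,  86.8]), 0.4)
   -0.145 20 y [-0.0677 -0.0434] z 0.0559 xmax -0.1307
   -0.13 35 y [-0.0669 -0.0256] z 0.0557 xmax -0.1151
   -0.115 31 y [-0.0675 -0.0222] z 0.0556 xmax -0.1008
   -0.1 30 y [-0.0684 -0.0216] z 0.0556 xmax -0.0854
   -0.085 37 y [-0.067  -0.0249] z 0.0553 xmax -0.0705
   -0.07 12 y [-0.0655 -0.0278] z 0.0557 xmax -0.0645
   -0.055 144 y [-0.0854 -0.0029] z 0.0604 xmax -0.0405
wrist blade (array([-0.1125, -0.0429]), array([65.1, 45.3]), 0.4)
   -0.145 3921 y [-0.0638 -0.0221] z 0.0579 xmax -0.13
   -0.13 3898 y [-0.0641 -0.0218] z 0.0578 xmax -0.115
   -0.115 4311 y [-0.0639 -0.0217] z 0.0578 xmax -0.1
   -0.1 4784 y [-0.0639 -0.0216] z 0.0579 xmax -0.085
   -0.085 1648 y [-0.0639 -0.0215] z 0.0578 xmax -0.08
```

Relative to the slot, the blade is centred within 1 mm, level, and its tip is 15 mm off the face. Inserting now.

Request:
move_arm(series=[{"tx":0,"ty":0,"tz":-0.001,"ax":0,"ay":0,"az":0,"gripper":0},{"tx":0.01,"ty":0,"tz":-0.001,"ax":0,"ay":0,"az":0,"gripper":0},{"tx":0.018,"ty":0,"tz":-0.001,"ax":0,"ay":0,"az":0,"gripper":0},{"tx":0.026,"ty":0,"tz":-0.001,"ax":0,"ay":0,"az":0,"gripper":0},{"tx":0.034,"ty":0,"tz":-0.001,"ax":0,"ay":0,"az":0,"gripper":0}])

```text
time_s: 11.55
tcp_pos: [0.4826, 0.3083, 0.0309]
tool_rot: [3.142, -0.001, 0.501]
wrist_force: [0.1, -0.2, -0.8]
opening: 0.0231
grasp_force: 58.8
```

Request:
move_arm(series=[{"tx":0.01,"ty":0,"tz":0,"ax":0,"ay":0,"az":0,"gripper":0},{"tx":0.022,"ty":0,"tz":0,"ax":0,"ay":0,"az":0,"gripper":0},{"tx":0.034,"ty":0,"tz":0,"ax":0,"ay":0,"az":0,"gripper":0},{"tx":0.046,"ty":0,"tz":0,"ax":0,"ay":0,"az":0,"gripper":0},{"tx":0.055,"ty":0,"tz":0,"ax":0,"ay":0,"az":0,"gripper":0}])

```text
time_s: 12.05
tcp_pos: [0.5311, 0.3348, 0.0308]
tool_rot: [-3.142, -0.001, 0.501]
wrist_force: [0.3, -0.1, -1.1]
opening: 0.023
grasp_force: 58.8
```

Request:
move_arm(series=[{"tx":0.001,"ty":0,"tz":0,"ax":0,"ay":0,"az":0,"gripper":0},{"tx":0.002,"ty":0,"tz":0,"ax":0,"ay":0,"az":0,"gripper":0},{"tx":0.003,"ty":0,"tz":0,"ax":0,"ay":0,"az":0,"gripper":0}])

```text
time_s: 12.35
tcp_pos: [0.5319, 0.3353, 0.0305]
tool_rot: [-3.142, 0.001, 0.501]
wrist_force: [-0.4, 0.2, -1.1]
opening: 0.0232
grasp_force: 58.8
```

Request:
move_arm(series=[{"tx":0.001,"ty":0,"tz":0,"ax":0,"ay":0,"az":0,"gripper":0},{"tx":0.001,"ty":0,"tz":0,"ax":0,"ay":0,"az":0,"gripper":0},{"tx":0.002,"ty":0,"tz":0,"ax":0,"ay":0,"az":0,"gripper":0},{"tx":0.002,"ty":0,"tz":0,"ax":0,"ay":0,"az":0,"gripper":0}])

```text
time_s: 12.75
tcp_pos: [0.5342, 0.3366, 0.0309]
tool_rot: [3.142, -0.0, 0.501]
wrist_force: [-0.0, 0.4, -1.2]
opening: 0.0226
grasp_force: 58.8
```

```bash
cat > gap.py <<'E'
from h import *
s=manip.sense(); print(s["time_s"],s["tcp_pos"].round(4),s["wrist_force"].round(1))
a=np.radians(28.7); R=np.array([[np.cos(a),np.sin(a)],[-np.sin(a),np.cos(a)]])
for n in("side","wrist"):
    p=manip.get_image(n); C=cloud(p); Q=C.copy(); Q[...,:2]=(C[...,:2]-[.599,.4216])@R.T
    k=(Q[...,0]>-.2)&(Q[...,0]<-.0495)&(Q[...,1]>-.075)&(Q[...,1]<-.01)&(C[...,2]>.064)&(C[...,2]<.08)
    q=Q[k]; print(n,len(q),np.percentile(q[:,0],[1,5,50,95,99]).round(4) if len(q) else 0)
    cv2.imwrite(f"pics/g_{n}_{s['time_s']:.1f}.png",cv2.resize(p["color"][90:190,180:300] if n=="side" else p["color"],(720,600),interpolation=cv2.INTER_CUBIC))
E
python3 gap.py; ls pics
```

```text
12.75 [0.5342 0.3366 0.0309] [-0.   0.4 -1.2]
side 176 [-0.1611 -0.1584 -0.1099 -0.0509 -0.0501]
wrist 10015 [-0.1324 -0.1279 -0.0883 -0.0566 -0.0541]
g_side_12.8.png
g_wrist_12.8.png
s5.png
s6.png
side0.png
top0.png
w1.png
w2.png
w3.png
w4.png
```

Request:
move_arm(series=[{"tx":0.001,"ty":0,"tz":0,"ax":0,"ay":0,"az":0,"gripper":0},{"tx":0.001,"ty":0,"tz":0,"ax":0,"ay":0,"az":0,"gripper":0},{"tx":0.002,"ty":0,"tz":0,"ax":0,"ay":0,"az":0,"gripper":0},{"tx":0.002,"ty":0,"tz":0,"ax":0,"ay":0,"az":0,"gripper":0}])

```text
time_s: 13.25
tcp_pos: [0.535, 0.337, 0.0305]
tool_rot: [3.142, 0.002, 0.501]
wrist_force: [-4.7, -1.5, 2.3]
opening: 0.023
grasp_force: 59.2
```

Request:
move_arm(series=[{"tx":0.001,"ty":0,"tz":0.001,"ax":0,"ay":0,"az":0,"gripper":0},{"tx":0.001,"ty":0,"tz":0.002,"ax":0,"ay":0,"az":0,"gripper":0},{"tx":0.001,"ty":0,"tz":0.003,"ax":0,"ay":0,"az":0,"gripper":0}])

```text
time_s: 13.55
tcp_pos: [0.535, 0.3369, 0.0272]
tool_rot: [3.141, 0.004, 0.501]
wrist_force: [-4.6, -3.9, 2.3]
opening: 0.0233
grasp_force: 59.4
```

Request:
move_arm(series=[{"tx":0,"ty":0,"tz":0,"ax":0,"ay":0,"az":0,"gripper":0.4},{"tx":0,"ty":0,"tz":0,"ax":0,"ay":0,"az":0,"gripper":0.5},{"tx":0,"ty":0,"tz":0,"ax":0,"ay":0,"az":0,"gripper":0.5},{"tx":0,"ty":0,"tz":0,"ax":0,"ay":0,"az":0,"gripper":0.5}])

```text
time_s: 13.95
tcp_pos: [0.5375, 0.3383, 0.0282]
tool_rot: [-3.142, -0.001, 0.501]
wrist_force: [-0.6, 0.1, -0.2]
opening: 0.0429
grasp_force: 0.0
```

```bash
python3 gap.py
```

```text
13.95 [0.5375 0.3383 0.0282] [-0.6  0.1 -0.2]
side 65 [-0.1236 -0.1101 -0.1001 -0.0511 -0.0499]
wrist 8106 [-0.1283 -0.1199 -0.0849 -0.0583 -0.0562]
```

Request:
move_arm(series=[{"tx":0,"ty":0,"tz":-0.015,"ax":0,"ay":0,"az":0,"gripper":0.5},{"tx":0,"ty":0,"tz":-0.04,"ax":0,"ay":0,"az":0,"gripper":0.5},{"tx":0,"ty":0,"tz":-0.08,"ax":0,"ay":0,"az":0,"gripper":0.7},{"tx":-0.01,"ty":0.01,"tz":-0.13,"ax":0,"ay":0,"az":0,"gripper":0.7},{"tx":-0.02,"ty":0.03,"tz":-0.15,"ax":0,"ay":0,"az":0,"gripper":0.7}])

```text
time_s: 14.55
tcp_pos: [0.5359, 0.3042, 0.1846]
tool_rot: [-3.141, -0.009, 0.503]
wrist_force: [0.8, -0.4, 0.8]
opening: 0.0595
grasp_force: 0.0
```

```bash
cat > meas.py <<'E'
from h import *
import sys
def meas(names=("top","side"),cents=None):
    for n in names:
        p=manip.get_image(n); C=cloud(p); Cs=[]
        m=((C[...,2]>.066)&(C[...,2]<.083)&(C[...,1]<.28)&(C[...,1]>-.5)&(C[...,0]>.3)&(C[...,0]<.69)).astype(np.uint8)
        k,lab=cv2.connectedComponents(m)
        for i in range(1,k):
            sel_=lab==i
            if sel_.sum()<8: continue
            q=C[sel_]; zt=np.percentile(q[:,2],90); t=q[q[:,2]>zt-.005]
            c,s,a=rect(t); 
            b=C[(np.hypot(C[...,0]-c[0],C[...,1]-c[1])<.06)&(C[...,2]>.03)&(C[...,2]<.039)]
            print(n,"c",c,"size",s,"ang",a,"z",zt.round(3),"bgr",np.median(p["color"][sel_],0).astype(int),"base",rect(b) if len(b)>8 else 0)
    return
if __name__=="__main__":
    s=manip.sense(); print(s["time_s"],s["tcp_pos"].round(4),s["tool_rot"].round(3))
    meas()
E
python3 meas.py; python3 gap.py
```

```text
14.55 [0.5359 0.3042 0.1846] [-3.141 -0.009  0.503]
top c [ 0.618  -0.2154] size [48.9 19.6] ang 14.0 z 0.081 bgr [ 67 115 181] base (array([ 0.6185, -0.2161]), array([95.5, 46.7]), 14.4)
top c [ 0.619  -0.4064] size [26.5 12.2] ang 50.8 z 0.081 bgr [87 95 96] base (array([ 0.6148, -0.3797]), array([62.5, 23.8]), -76.3)
top c [ 0.6083 -0.3272] size [26.5 19.5] ang -64.5 z 0.08 bgr [ 62 107 168] base (array([ 0.6085, -0.3273]), array([46. , 45.6]), 23.3)
top c [0.5859 0.1915] size [50.2 19.6] ang 15.0 z 0.08 bgr [ 67 116 181] base (array([0.5865, 0.1913]), array([96.5, 46.4]), 14.6)
top c [ 0.534  -0.4109] size [20.4 20.1] ang -65.4 z 0.08 bgr [32 32 33] base (array([ 0.532 , -0.4088]), array([42.8, 38.1]), 28.1)
top c [ 0.4803 -0.2031] size [19.1 18.9] ang -65.1 z 0.081 bgr [36 37 38] base (array([ 0.4796, -0.2038]), array([43.6, 42.3]), -44.1)
top c [ 0.4081 -0.276 ] size [25.6 19.4] ang -46.8 z 0.08 bgr [ 63 108 169] base (array([ 0.4088, -0.2766]), array([46.2, 45.6]), 47.7)
top c [ 0.3678 -0.077 ] size [19.  18.9] ang -45.4 z 0.081 bgr [161 139 218] base (array([ 0.3687, -0.077 ]
[... 570 characters left out ...]

side c [ 0.4085 -0.276 ] size [25.6 20. ] ang -46.6 z 0.078 bgr [ 58 102 162] base (array([ 0.4084, -0.2765]), array([46.9, 46.1]), 48.2)
side c [ 0.6093 -0.3276] size [26.6 21.9] ang -66.6 z 0.078 bgr [ 55 100 158] base (array([ 0.6084, -0.3275]), array([47.5, 45.8]), 22.7)
side c [ 0.621  -0.4183] size [26.3 13. ] ang -26.3 z 0.081 bgr [103 114 113] base (array([ 0.6201, -0.4176]), array([27. , 12.2]), -31.0)
side c [ 0.5334 -0.411 ] size [20.7 19.6] ang -14.5 z 0.078 bgr [28 27 28] base (array([ 0.5315, -0.4124]), array([43.5, 39.1]), -33.0)
14.65 [0.5371 0.302  0.1849] [ 1.1  0.  -0.6]
side 96 [-0.1209 -0.112  -0.0648 -0.0499 -0.0496]
wrist 2045 [-0.1342 -0.1241 -0.0836 -0.0536 -0.0516]
```

```bash
cat > pp.py <<'E'
from h import *
BC=np.array([.5708,.0006]); BA=np.radians(-2.7)
def box(bx,by): c,s=np.cos(BA),np.sin(BA); return BC+[c*bx-s*by,s*bx+c*by]
def near(y,q1):  # half turn choice keeping q6 central, prefer place yaw branch
    ys=[y+k*np.pi for k in(-2,-1,0,1,2)]; return min(ys,key=lambda a:abs(q1+np.pi/2-a-1.6))
def pick(x,y,yaw,g=.55):
    yaw=near(yaw,np.arctan2(y,x)); print("q6",np.arctan2(y,x)+np.pi/2-yaw)
    plan([(x,y,.13,yaw,g),(x,y,.045,yaw,g,4),(x,y,.028,yaw,g,4)],lin=.16,ang=.4)
def place(bx,by,start=None):
    x,y=box(bx,by); s=manip.sense(); p=s["tcp_pos"]; w=s["tool_rot"][2]
    plan([(p[0],p[1],.138,w,0,4),(x,y,.138,BA,0),(x,y,.075,BA,0,4),(x,y,.036,BA,0,5)],lin=.16,ang=.4)
E
python3 -c "
from pp import *
pick(.5864,.1914,.257)"
```

```text
q6 1.629292476945944
{"tx": -0.007, "ty": 0.122, "tz": 0.049, "az": 0.243, "gripper": 0.55} x4
{"tx": -0.0, "ty": 0.0, "tz": 0.085, "az": -0.0, "gripper": 0.55} x4
{"tx": -0.0, "ty": 0.0, "tz": 0.017, "az": -0.0, "gripper": 0.55} x4
end [0.5866 0.1918 0.0284] 0.2568
```

View pics/g_side_14.7.png

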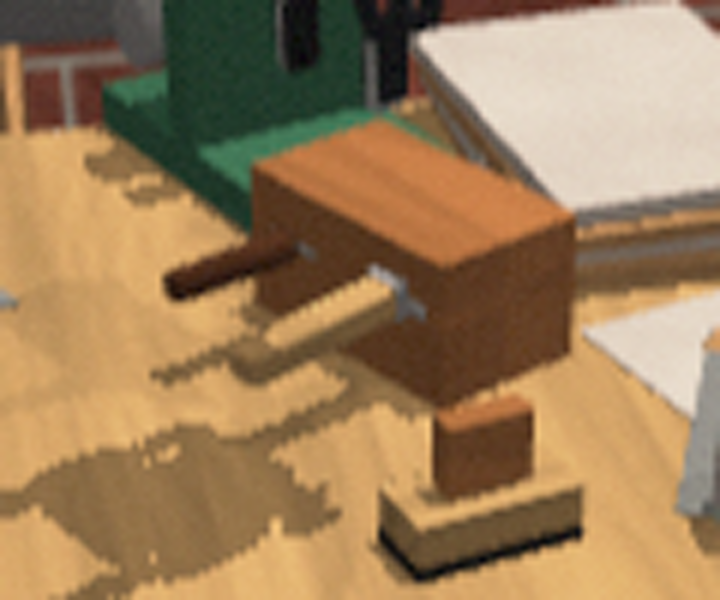

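Run:
```python
from h import *
a=np.radians(28.7); R=np.array([[np.cos(a),np.sin(a)],[-np.sin(a),np.cos(a)]])
for n in("top","side","wrist"):
    p=manip.get_image(n); C=cloud(p); Q=C.copy(); Q[...,:2]=(C[...,:2]-[.599,.4216])@R.T
    h=sel(Q,-.18,-.0515,-.066,-.02,.045,.08); 
    print(n,len(h),rect(h) if len(h)>5 else 0)
    for x in np.arange(-.17,-.05,.01):
        k=h[(h[:,0]>x)&(h[:,0]<=x+.01)]
        if len(k)>2: print("  ",round(x,3),len(k),"y",k[:,1].min().round(4),k[:,1].max().round(4),"z",k[:,2].max().round(4),"xmin",k[:,0].min().round(4))
```

```text
top 316 (array([-0.1135, -0.0468]), array([95.4, 24. ]), -0.6)
   -0.17 7 y -0.0524 -0.0404 z 0.062 xmin -0.1613
   -0.16 37 y -0.0581 -0.0377 z 0.0664 xmin -0.1598
   -0.15 37 y -0.0584 -0.0387 z 0.067 xmin -0.15
   -0.14 35 y -0.0584 -0.037 z 0.0678 xmin -0.14
   -0.13 40 y -0.0583 -0.0363 z 0.0668 xmin -0.1295
   -0.12 41 y -0.0582 -0.0348 z 0.0707 xmin -0.1196
   -0.11 34 y -0.0589 -0.0378 z 0.0711 xmin -0.1099
   -0.1 27 y -0.0581 -0.0426 z 0.0709 xmin -0.0992
   -0.09 25 y -0.0577 -0.0427 z 0.0694 xmin -0.0895
   -0.08 30 y -0.0579 -0.0398 z 0.0697 xmin -0.08
   -0.07 3 y -0.0574 -0.0552 z 0.0662 xmin -0.0691
side 263 (array([-0.1066, -0.0427]), array([110.2,  37. ]), 0.5)
   -0.17 7 y -0.0549 -0.039 z 0.0592 xmin -0.1617
   -0.16 28 y -0.0581 -0.0347 z 0.0631 xmin -0.1599
   -0.15 25 y -0.0593 -0.0353 z 0.0632 xmin -0.1497
   -0.14 20 y -0.0583 -0.0346 z 0.0652 xmin -0.14
   -0.13 26 y -0.0593 -0.0357 z 0.0658 xmin -0.1297
   -0.12 20 y -0.0594 -0.0333 z 0.0663 xmin -0.1191
   -0.11 22 y -0.0575 -0.0361 z 0.0661 xmin -0.1099
   -0.1 23 y -0.0604 -0.034 z 0.0676 xmin -0.0999
   -0.09 17 y -0.0567 -0.0361 z 0.0674 xmin -0.0898
   -0.08 25 y -0.0576 -0.0356 z 0.07 xmin -0.08
   -0.07 18 y -0.0602 -0.0411 z 0.0687 xmin -0.0699
   -0.06 32 y -0.0607 -0.0237 z 0.0797 xmin -0.0599
wrist 3109 (array([-0.1055, -0.0435]), array([108.1,  25.9]), 0.6)
   -0.16 204 y -0.0553 -0.0318 z 0.0638 xmin -0.1595
   -0.15 247 y -0.0553 -0.0312 z 0.0647 xmin -0.1499
   -0.14 255 y -0.0553 -0.0312 z 0.0653 xmin -0.14
   -0.13 260 y -0.0551 -0.0314 z 0.0665 xmin -0.1299
   -0.12 267 y -0.0552 -0.031 z 0.0669 xmin -0.1199
   -0.11 290 y -0.0551 -0.0315 z 0.0677 xmin -0.11
   -0.1 298 y -0.0551 -0.0312 z 0.0685 xmin -0.1
   -0.09 305 y -0.0551 -0.0309 z 0.0689 xmin -0.09
   -0.08 309 y -0.055 -0.0314 z 0.0699 xmin -0.08
   -0.07 344 y -0.0551 -0.0307 z 0.0711 xmin -0.07
   -0.06 330 y -0.056 -0.03 z 0.0726 xmin -0.0596
```

The scraper is seated: its handle end reads -160 to -162 mm, so it meets the block within about 1 mm. Next is long_a.

Request:
move_arm(series=[{"tx":-0.002,"ty":0.031,"tz":0.012,"ax":0,"ay":0,"az":0.06,"gripper":0.55},{"tx":-0.004,"ty":0.062,"tz":0.024,"ax":0,"ay":0,"az":0.12,"gripper":0.55},{"tx":-0.006,"ty":0.093,"tz":0.036,"ax":0,"ay":0,"az":0.18,"gripper":0.55},{"tx":-0.007,"ty":0.122,"tz":0.049,"ax":0,"ay":0,"az":0.243,"gripper":0.55},{"tx":-0.007,"ty":0.122,"tz":0.049,"ax":0,"ay":0,"az":0.243,"gripper":0.55}])

```text
time_s: 15.4
tcp_pos: [0.5846, 0.1885, 0.1243]
tool_rot: [3.14, 0.007, 0.254]
wrist_force: [-0.8, 0.3, -0.1]
opening: 0.0466
grasp_force: 0.0
```

Request:
move_arm(series=[{"tx":0,"ty":0,"tz":0.03,"ax":0,"ay":0,"az":0,"gripper":0.55},{"tx":0,"ty":0,"tz":0.06,"ax":0,"ay":0,"az":0,"gripper":0.55},{"tx":0,"ty":0,"tz":0.08,"ax":0,"ay":0,"az":0,"gripper":0.55},{"tx":0,"ty":0,"tz":0.09,"ax":0,"ay":0,"az":0,"gripper":0.55},{"tx":0,"ty":0,"tz":0.09,"ax":0,"ay":0,"az":0,"gripper":0.55}])

```text
time_s: 15.9
tcp_pos: [0.5838, 0.192, 0.0362]
tool_rot: [-3.141, 0.005, 0.259]
wrist_force: [-0.9, 0.5, -0.3]
opening: 0.0473
grasp_force: 0.0
```

Run:
```python
from h import *
s=manip.sense(); print(s["tcp_pos"].round(4),s["tool_rot"].round(3))
p=manip.get_image("wrist"); C=cloud(p); q=sel(C,.53,.64,.14,.25,.073,.083); print("handle",rect(q)); print("base",rect(sel(C,.52,.66,.14,.25,.029,.038)))
```

```text
[0.5838 0.192  0.0362] [-3.141  0.005  0.259]
handle (array([0.5877, 0.1948]), array([59.3, 51.4]), 67.5)
base (array([0.5858, 0.1941]), array([96.4, 46.3]), 14.4)
```

Request:
move_arm(series=[{"tx":0,"ty":0,"tz":0.004,"ax":0,"ay":0,"az":0,"gripper":0.55},{"tx":0,"ty":0,"tz":0.009,"ax":0,"ay":0,"az":0,"gripper":0.55},{"tx":0,"ty":0,"tz":0.011,"ax":0,"ay":0,"az":0,"gripper":0.3},{"tx":0,"ty":0,"tz":0.011,"ax":0,"ay":0,"az":0,"gripper":0},{"tx":0,"ty":0,"tz":0.011,"ax":0,"ay":0,"az":0,"gripper":0}], squeeze=50)

```text
time_s: 16.45
tcp_pos: [0.5859, 0.1916, 0.0277]
tool_rot: [3.142, 0.0, 0.258]
wrist_force: [-0.3, -0.4, -1.7]
opening: 0.0194
grasp_force: 52.2
```

Request:
move_arm(series=[{"tx":0,"ty":0,"tz":0,"ax":0,"ay":0,"az":0,"gripper":0},{"tx":0,"ty":0,"tz":0,"ax":0,"ay":0,"az":0,"gripper":0},{"tx":0,"ty":0,"tz":0,"ax":0,"ay":0,"az":0,"gripper":0}])

```text
time_s: 16.75
tcp_pos: [0.5859, 0.1916, 0.0276]
tool_rot: [3.142, 0.0, 0.258]
wrist_force: [-0.2, -0.5, -2.0]
opening: 0.0194
grasp_force: 52.2
```

```bash
python3 -c "
from pp import *
s=manip.sense(); print(s['tcp_pos'].round(4),s['tool_rot'].round(3)); place(-67,24.5) if 0 else place(-.067,.0245)"
```

```text
[0.5859 0.1916 0.0276] [3.142 0.    0.258]
{"tx": 0.0, "ty": 0.0, "tz": -0.11, "az": -0.0, "gripper": 0} x4
{"tx": -0.06, "ty": 0.069, "tz": -0.0, "az": 0.152, "gripper": 0} x3
{"tx": -0.049, "ty": 0.077, "tz": -0.0, "az": 0.153, "gripper": 0} x3
{"tx": 0.0, "ty": -0.0, "tz": 0.063, "az": -0.0, "gripper": 0} x4
{"tx": 0.0, "ty": -0.0, "tz": 0.039, "az": -0.0, "gripper": 0} x5
end [0.5049 0.0279 0.0356] -0.0472
```

Request:
move_arm(series=[{"tx":0,"ty":0,"tz":-0.02,"ax":0,"ay":0,"az":0,"gripper":0},{"tx":0,"ty":0,"tz":-0.05,"ax":0,"ay":0,"az":0,"gripper":0},{"tx":0,"ty":0,"tz":-0.08,"ax":0,"ay":0,"az":0,"gripper":0},{"tx":0,"ty":0,"tz":-0.11,"ax":0,"ay":0,"az":0,"gripper":0}])

```text
time_s: 17.15
tcp_pos: [0.5857, 0.1915, 0.1385]
tool_rot: [3.142, 0.001, 0.258]
wrist_force: [1.3, -0.0, -1.8]
opening: 0.019
grasp_force: 52.0
```

Request:
move_arm(series=[{"tx":-0.02,"ty":0.023,"tz":0,"ax":0,"ay":0,"az":0.05,"gripper":0},{"tx":-0.04,"ty":0.046,"tz":0,"ax":0,"ay":0,"az":0.1,"gripper":0},{"tx":-0.06,"ty":0.069,"tz":0,"ax":0,"ay":0,"az":0.152,"gripper":0}])

```text
time_s: 17.45
tcp_pos: [0.5453, 0.109, 0.1382]
tool_rot: [3.141, -0.001, 0.105]
wrist_force: [0.4, -0.1, -1.7]
opening: 0.0194
grasp_force: 52.1
```

Request:
move_arm(series=[{"tx":-0.016,"ty":0.026,"tz":0,"ax":0,"ay":0,"az":0.05,"gripper":0},{"tx":-0.033,"ty":0.052,"tz":0,"ax":0,"ay":0,"az":0.1,"gripper":0},{"tx":-0.049,"ty":0.077,"tz":0,"ax":0,"ay":0,"az":0.153,"gripper":0},{"tx":-0.049,"ty":0.077,"tz":0,"ax":0,"ay":0,"az":0.153,"gripper":0}])

```text
time_s: 17.85
tcp_pos: [0.503, 0.0254, 0.1374]
tool_rot: [3.14, 0.002, -0.051]
wrist_force: [0.6, 0.2, -0.7]
opening: 0.0191
grasp_force: 52.0
```

Request:
move_arm(series=[{"tx":0,"ty":0,"tz":0.02,"ax":0,"ay":0,"az":0,"gripper":0},{"tx":0,"ty":0,"tz":0.04,"ax":0,"ay":0,"az":0,"gripper":0},{"tx":0,"ty":0,"tz":0.051,"ax":0,"ay":0,"az":0,"gripper":0},{"tx":0,"ty":0,"tz":0.051,"ax":0,"ay":0,"az":0,"gripper":0},{"tx":0,"ty":0,"tz":0.051,"ax":0,"ay":0,"az":0,"gripper":0}])

```text
time_s: 18.35
tcp_pos: [0.5054, 0.0282, 0.087]
tool_rot: [-3.142, 0.0, -0.047]
wrist_force: [0.1, -0.4, -1.4]
opening: 0.0195
grasp_force: 52.1
```

```bash
cat > chk.py <<'E'
from pp import *
def chk(views=("top","side"),x0=-.16,x1=.16):
    s=manip.sense(); print(s["time_s"],s["tcp_pos"].round(4),s["tool_rot"].round(3),s["wrist_force"].round(1))
    c,sn=np.cos(BA),np.sin(BA); R=np.array([[c,sn],[-sn,c]])
    t=R@(s["tcp_pos"][:2]-BC); print("tcp in box",t.round(4),"yaw err deg",np.degrees(s["tool_rot"][2]-BA).round(2))
    for n in views:
        p=manip.get_image(n); C=cloud(p); Q=C.copy(); Q[...,:2]=(C[...,:2]-BC)@R.T
        # rim lines
        r=sel(Q,-.14,.14,-.065,.065,.036,.0425)
        def f(v): return np.percentile(v,[10,90]).round(4) if len(v)>6 else None
        for sgn in(-1,1):
            for xa,xb in((-.12,-.04),(-.04,.04),(.04,.12)):
                k=r[(r[:,0]>xa)&(r[:,0]<xb)&(sgn*r[:,1]>.047)]; print(n,"rim y",sgn,xa,f(k[:,1]))
        # block tops
        for h0,h1 in((.029,.036) ,(.036,.047),(.078,.092)):pass
        globals()["Q_"+n]=Q; globals()["P_"+n]=p
E
python3 - <<'E'
import chk; from chk import *
chk.chk(("top","side"))
for n in("top","side"):
    Q=getattr(chk,"Q_"+n); q=sel(Q,-.13,.02,-.02,.08,.080,.098); print(n,"held base top",rect(q),np.median(q[:,2]))
E
```

```text
Traceback (most recent call last):
AttributeError: 'function' object has no attribute 'chk'
```

```bash
mv chk.py ck.py
python3 - <<'E'
import ck; from ck import *
ck.chk(("top","side"))
for n in("top","side"):
    Q=getattr(ck,"Q_"+n); q=sel(Q,-.13,.02,-.02,.08,.086,.098); print(n,"held base top",rect(q),np.median(q[:,2])," y",np.percentile(q[:,1],[2,98]))
    # inner ends of the box
    r=sel(Q,.1,.14,-.04,.04,.036,.043); print("far end rim x",np.percentile(r[:,0],[5,95]))
    r=sel(Q,-.14,-.1,-.04,-.005,.036,.043); print("near end rim x",np.percentile(r[:,0],[5,95])if len(r) else 0)
E
```

```text
18.35 [0.5054 0.0282 0.087 ] [-3.142  0.    -0.047] [ 0.1 -0.4 -1.4]
tcp in box [-0.0666  0.0245] yaw err deg 0.02
top rim y -1 -0.12 None
top rim y -1 -0.04 None
top rim y -1 0.04 [-0.057  -0.0538]
top rim y 1 -0.12 [0.0483 0.0529]
top rim y 1 -0.04 None
top rim y 1 0.04 [0.0487 0.0527]
side rim y -1 -0.12 [-0.0582 -0.0521]
side rim y -1 -0.04 [-0.0579 -0.0522]
side rim y -1 0.04 [-0.0578 -0.0526]
side rim y 1 -0.12 None
side rim y 1 -0.04 [0.0481 0.0528]
side rim y 1 0.04 [0.0479 0.0537]
top held base top (array([-0.0983,  0.0234]), array([44.3, 30.4]), -87.4) 0.09359523773725265  y [0.00109749 0.04512382]
far end rim x [0.124041   0.12949473]
near end rim x [-0.13100279 -0.12630222]
side held base top (array([-0.0656,  0.0223]), array([95.6, 47.6]), -0.8) 0.09263463282830026  y [-0.00063454  0.0432244 ]
far end rim x [0.12368133 0.128968  ]
near end rim x [-0.13144489 -0.12621219]
```

Request:
move_arm(series=[{"tx":0,"ty":0.001,"tz":0.012,"ax":0,"ay":0,"az":0,"gripper":0},{"tx":0,"ty":0.001,"tz":0.024,"ax":0,"ay":0,"az":0,"gripper":0},{"tx":0,"ty":0.001,"tz":0.034,"ax":0,"ay":0,"az":0,"gripper":0},{"tx":0,"ty":0.001,"tz":0.042,"ax":0,"ay":0,"az":0,"gripper":0},{"tx":0,"ty":0.001,"tz":0.046,"ax":0,"ay":0,"az":0,"gripper":0}])

```text
time_s: 18.95
tcp_pos: [0.5039, 0.0269, 0.0391]
tool_rot: [3.141, 0.003, -0.047]
wrist_force: [-0.4, -0.3, -2.1]
opening: 0.0195
grasp_force: 52.1
```

Request:
move_arm(series=[{"tx":0,"ty":0,"tz":0.002,"ax":0,"ay":0,"az":0,"gripper":0},{"tx":0,"ty":0,"tz":0.004,"ax":0,"ay":0,"az":0,"gripper":0},{"tx":0,"ty":0,"tz":0.0055,"ax":0,"ay":0,"az":0,"gripper":0},{"tx":0,"ty":0,"tz":0.0055,"ax":0,"ay":0,"az":0,"gripper":0}])

```text
time_s: 19.35
tcp_pos: [0.5052, 0.0269, 0.0354]
tool_rot: [-3.142, -0.0, -0.047]
wrist_force: [0.6, 0.2, -2.4]
opening: 0.0193
grasp_force: 52.1
```

Request:
move_arm(series=[{"tx":0,"ty":0,"tz":0.001,"ax":0,"ay":0,"az":0,"gripper":0},{"tx":0,"ty":0,"tz":0.002,"ax":0,"ay":0,"az":0,"gripper":0},{"tx":0,"ty":0,"tz":0.002,"ax":0,"ay":0,"az":0,"gripper":0.38},{"tx":0,"ty":0,"tz":0.002,"ax":0,"ay":0,"az":0,"gripper":0.38},{"tx":0,"ty":0,"tz":0.002,"ax":0,"ay":0,"az":0,"gripper":0.38}])

```text
time_s: 19.85
tcp_pos: [0.5054, 0.0269, 0.0337]
tool_rot: [-3.142, -0.001, -0.047]
wrist_force: [-1.3, -0.8, 0.0]
opening: 0.0323
grasp_force: 0.0
```

Request:
move_arm(series=[{"tx":0,"ty":0,"tz":-0.012,"ax":0,"ay":0,"az":0,"gripper":0.38},{"tx":0,"ty":0,"tz":-0.035,"ax":0,"ay":0,"az":0,"gripper":0.38},{"tx":0,"ty":0,"tz":-0.065,"ax":0,"ay":0,"az":0,"gripper":0.38},{"tx":0,"ty":0,"tz":-0.1,"ax":0,"ay":0,"az":0,"gripper":0.55},{"tx":0,"ty":0,"tz":-0.1,"ax":0,"ay":0,"az":0,"gripper":0.55}])

```text
time_s: 20.35
tcp_pos: [0.5098, 0.027, 0.1401]
tool_rot: [-3.141, -0.012, -0.047]
wrist_force: [0.8, -0.4, 1.9]
opening: 0.0471
grasp_force: 0.0
```

```bash
sed -i 's/BC=.*;/BC=np.array([.570,-.0002]);/' pp.py; python3 meas.py | grep -v pink; python3 -c "
from pp import *
pick(.6182,-.2157,np.radians(14.4))"
```

```text
20.35 [0.5098 0.027  0.1401] [-3.141 -0.012 -0.047]
top c [ 0.6178 -0.2159] size [48.7 19.4] ang 14.3 z 0.08 bgr [ 68 117 182] base (array([ 0.6183, -0.2158]), array([96.5, 46.3]), 14.7)
top c [ 0.6192 -0.4036] size [25.4  9. ] ang 35.1 z 0.08 bgr [87 96 98] base (array([ 0.6147, -0.3788]), array([69.3, 23.5]), -76.2)
top c [ 0.6084 -0.3278] size [27.2 19.4] ang -63.0 z 0.081 bgr [ 64 110 171] base (array([ 0.6088, -0.3277]), array([46.7, 46.1]), -65.4)
top c [ 0.5343 -0.4095] size [20.  18.8] ang 89.6 z 0.081 bgr [33 33 35] base (array([ 0.5335, -0.4097]), array([41. , 40.5]), 90.0)
top c [ 0.4803 -0.2031] size [20.  19.4] ang -44.5 z 0.08 bgr [37 38 39] base (array([ 0.4796, -0.2039]), array([42.5, 42.2]), -45.6)
top c [ 0.4084 -0.276 ] size [25.6 19.2] ang -45.6 z 0.08 bgr [ 63 109 171] base (array([ 0.4085, -0.2765]), array([46.4, 45.9]), 48.6)
top c [ 0.3678 -0.0845] size [17.   5.1] ang 0.8 z 0.08 bgr [160 138 220] base (array([ 0.3692, -0.0924]), array([35.3, 13.3]), -1.0)
side c [0.506  0.0249] size [50.1 19.6] ang -0.0 z 0.082 bgr [37 62 98] base (array([0.5067, 0.0295]), ar
[... 630 characters left out ...]
078 bgr [ 56 101 159] base (array([ 0.6079, -0.3274]), array([46.8, 46.7]), 23.4)
side c [ 0.6213 -0.4192] size [25.4 10.6] ang -15.6 z 0.081 bgr [105 115 116] base (array([ 0.6207, -0.4185]), array([26.9, 13.3]), -24.8)
side c [ 0.5334 -0.4109] size [20.3 19.5] ang -19.0 z 0.079 bgr [29 28 29] base (array([ 0.5318, -0.4118]), array([43.2, 39.3]), -31.5)
q6 0.9837599371577069
{"tx": 0.062, "ty": 0.119, "tz": 0.003, "az": -0.149, "gripper": 0.55} x4
{"tx": 0.043, "ty": 0.126, "tz": 0.002, "az": -0.15, "gripper": 0.55} x4
{"tx": -0.0, "ty": -0.0, "tz": 0.085, "az": 0.0, "gripper": 0.55} x4
{"tx": -0.0, "ty": -0.0, "tz": 0.017, "az": 0.0, "gripper": 0.55} x4
end [ 0.6183 -0.2158  0.0285] 0.2518
```

Request:
move_arm(series=[{"tx":0.015,"ty":0.03,"tz":0.001,"ax":0,"ay":0,"az":-0.037,"gripper":0.55},{"tx":0.031,"ty":0.06,"tz":0.002,"ax":0,"ay":0,"az":-0.075,"gripper":0.55},{"tx":0.046,"ty":0.09,"tz":0.003,"ax":0,"ay":0,"az":-0.112,"gripper":0.55},{"tx":0.062,"ty":0.119,"tz":0.003,"ax":0,"ay":0,"az":-0.149,"gripper":0.55}])

```text
time_s: 20.85
tcp_pos: [0.5602, -0.0957, 0.1285]
tool_rot: [-3.141, 0.003, 0.104]
wrist_force: [1.2, -0.2, 0.1]
opening: 0.0472
grasp_force: 0.0
```

Request:
move_arm(series=[{"tx":0.011,"ty":0.032,"tz":0.001,"ax":0,"ay":0,"az":-0.037,"gripper":0.55},{"tx":0.022,"ty":0.064,"tz":0.002,"ax":0,"ay":0,"az":-0.075,"gripper":0.55},{"tx":0.033,"ty":0.096,"tz":0.002,"ax":0,"ay":0,"az":-0.112,"gripper":0.55},{"tx":0.043,"ty":0.126,"tz":0.002,"ax":0,"ay":0,"az":-0.15,"gripper":0.55},{"tx":0.043,"ty":0.126,"tz":0.002,"ax":0,"ay":0,"az":-0.15,"gripper":0.55}])

```text
time_s: 21.35
tcp_pos: [0.6172, -0.2192, 0.1266]
tool_rot: [3.141, 0.001, 0.25]
wrist_force: [0.9, 0.8, -0.1]
opening: 0.0472
grasp_force: 0.0
```

Request:
move_arm(series=[{"tx":0,"ty":0,"tz":0.01,"ax":0,"ay":0,"az":0,"gripper":0.55},{"tx":0,"ty":0,"tz":0.01,"ax":0,"ay":0,"az":0,"gripper":0.55},{"tx":0,"ty":0,"tz":0.01,"ax":0,"ay":0,"az":0,"gripper":0.55}])

```text
time_s: 21.65
tcp_pos: [0.6155, -0.2143, 0.1167]
tool_rot: [-3.14, 0.003, 0.253]
wrist_force: [0.2, -1.0, 0.3]
opening: 0.0473
grasp_force: 0.0
```

```bash
cat > w.py <<'E'
from h import *
import sys
# check target under the hovering gripper; argv x y
x,y=map(float,sys.argv[1:3]); s=manip.sense(); print(s["time_s"],s["tcp_pos"].round(4),s["tool_rot"].round(3))
for n in ("wrist",)+tuple(sys.argv[3:]):
    p=manip.get_image(n); C=cloud(p); print(n,"base",rect(sel(C,x-.065,x+.065,y-.055,y+.055,.029,.0375)),"hand",rect(sel(C,x-.035,x+.035,y-.035,y+.035,.072,.083)))
E
python3 w.py .6182 -.2157; python3 -c "
from pp import *
pick(.6182,-.2157,np.radians(14.4))"
```

```text
21.65 [ 0.6155 -0.2143  0.1167] [-3.14e+00  3.00e-03  2.53e-01]
wrist base (array([ 0.6179, -0.2138]), array([96.1, 46. ]), 14.4) hand (array([ 0.6183, -0.2138]), array([49.7, 20. ]), 14.2)
q6 0.9837599371577069
{"tx": 0.002, "ty": 0.002, "tz": -0.013, "az": 0.002, "gripper": 0.55} x1
{"tx": -0.0, "ty": -0.0, "tz": 0.085, "az": -0.0, "gripper": 0.55} x4
{"tx": -0.0, "ty": -0.0, "tz": 0.017, "az": -0.0, "gripper": 0.55} x4
end [ 0.6185 -0.216   0.0284] 0.2508
```

Request:
move_arm(series=[{"tx":0.002,"ty":0.001,"tz":0.03,"ax":0,"ay":0,"az":0,"gripper":0.55},{"tx":0.002,"ty":0.001,"tz":0.055,"ax":0,"ay":0,"az":0,"gripper":0.55},{"tx":0.002,"ty":0.001,"tz":0.074,"ax":0,"ay":0,"az":0,"gripper":0.55},{"tx":0.002,"ty":0.001,"tz":0.084,"ax":0,"ay":0,"az":0,"gripper":0.55},{"tx":0.002,"ty":0.001,"tz":0.088,"ax":0,"ay":0,"az":0,"gripper":0.55}])

```text
time_s: 22.2
tcp_pos: [0.6183, -0.2154, 0.0292]
tool_rot: [-3.14, 0.001, 0.252]
wrist_force: [-0.5, -0.3, 0.6]
opening: 0.0472
grasp_force: 0.0
```

Request:
move_arm(series=[{"tx":0,"ty":0,"tz":0,"ax":0,"ay":0,"az":0,"gripper":0.3},{"tx":0,"ty":0,"tz":0,"ax":0,"ay":0,"az":0,"gripper":0},{"tx":0,"ty":0,"tz":0,"ax":0,"ay":0,"az":0,"gripper":0},{"tx":0,"ty":0,"tz":0,"ax":0,"ay":0,"az":0,"gripper":0},{"tx":0,"ty":0,"tz":0,"ax":0,"ay":0,"az":0,"gripper":0}])

```text
time_s: 22.7
tcp_pos: [0.6197, -0.2165, 0.0313]
tool_rot: [3.141, -0.001, 0.252]
wrist_force: [-0.6, -0.4, 1.3]
opening: 0.0193
grasp_force: 52.4
```

```bash
python3 -c "
from pp import *
place(-.067,-.0245)"
```

```text
{"tx": 0.0, "ty": 0.0, "tz": -0.107, "az": -0.0, "gripper": 0} x4
{"tx": -0.033, "ty": -0.109, "tz": 0.0, "az": 0.149, "gripper": 0} x4
{"tx": -0.048, "ty": -0.103, "tz": 0.0, "az": 0.15, "gripper": 0} x4
{"tx": -0.0, "ty": -0.0, "tz": 0.063, "az": -0.0, "gripper": 0} x4
{"tx": -0.0, "ty": -0.0, "tz": 0.039, "az": -0.0, "gripper": 0} x5
end [ 0.5023 -0.0217  0.0363] -0.0473
```

Request:
move_arm(series=[{"tx":0,"ty":0,"tz":-0.02,"ax":0,"ay":0,"az":0,"gripper":0},{"tx":0,"ty":0,"tz":-0.05,"ax":0,"ay":0,"az":0,"gripper":0},{"tx":0,"ty":0,"tz":-0.08,"ax":0,"ay":0,"az":0,"gripper":0},{"tx":0,"ty":0,"tz":-0.107,"ax":0,"ay":0,"az":0,"gripper":0}])

```text
time_s: 23.1
tcp_pos: [0.619, -0.2164, 0.1384]
tool_rot: [3.141, -0.0, 0.252]
wrist_force: [0.7, -0.4, -1.3]
opening: 0.0191
grasp_force: 51.9
```

Request:
move_arm(series=[{"tx":-0.008,"ty":-0.027,"tz":0,"ax":0,"ay":0,"az":0.037,"gripper":0},{"tx":-0.016,"ty":-0.054,"tz":0,"ax":0,"ay":0,"az":0.074,"gripper":0},{"tx":-0.025,"ty":-0.082,"tz":0,"ax":0,"ay":0,"az":0.112,"gripper":0},{"tx":-0.033,"ty":-0.109,"tz":0,"ax":0,"ay":0,"az":0.149,"gripper":0}])

```text
time_s: 23.5
tcp_pos: [0.5589, -0.1182, 0.1371]
tool_rot: [-3.141, 0.0, 0.101]
wrist_force: [-0.2, -0.0, -1.9]
opening: 0.0193
grasp_force: 52.0
```

Request:
move_arm(series=[{"tx":-0.012,"ty":-0.027,"tz":0,"ax":0,"ay":0,"az":0.037,"gripper":0},{"tx":-0.024,"ty":-0.054,"tz":0,"ax":0,"ay":0,"az":0.075,"gripper":0},{"tx":-0.036,"ty":-0.08,"tz":0,"ax":0,"ay":0,"az":0.112,"gripper":0},{"tx":-0.048,"ty":-0.103,"tz":0,"ax":0,"ay":0,"az":0.15,"gripper":0},{"tx":-0.048,"ty":-0.103,"tz":0,"ax":0,"ay":0,"az":0.15,"gripper":0}])

```text
time_s: 24.0
tcp_pos: [0.4993, -0.0193, 0.1367]
tool_rot: [-3.141, 0.002, -0.046]
wrist_force: [0.4, -0.2, -2.9]
opening: 0.0191
grasp_force: 52.0
```

Request:
move_arm(series=[{"tx":0,"ty":0,"tz":0.01,"ax":0,"ay":0,"az":0,"gripper":0},{"tx":0,"ty":0,"tz":0.01,"ax":0,"ay":0,"az":0,"gripper":0},{"tx":0,"ty":0,"tz":0.01,"ax":0,"ay":0,"az":0,"gripper":0},{"tx":0,"ty":0,"tz":0.01,"ax":0,"ay":0,"az":0,"gripper":0}])

```text
time_s: 24.4
tcp_pos: [0.502, -0.0221, 0.1271]
tool_rot: [3.141, 0.0, -0.048]
wrist_force: [-0.5, 0.0, -1.6]
opening: 0.0189
grasp_force: 52.0
```

```bash
cat > inbox.py <<'E'
from pp import *
s=manip.sense(); c,sn=np.cos(BA),np.sin(BA); R=np.array([[c,sn],[-sn,c]])
print(s["time_s"],s["tcp_pos"].round(4),"tcp in box",(R@(s["tcp_pos"][:2]-BC)).round(4),"yaw err",np.degrees(s["tool_rot"][2]-BA).round(2),s["wrist_force"].round(1))
zh=s["tcp_pos"][2]+.003
for n in("top","side"):
    p=manip.get_image(n); C=cloud(p); Q=C.copy(); Q[...,:2]=(C[...,:2]-BC)@R.T
    o=[sel(Q,-.12,.12,a,b,.036,.0425)[:,1] for a,b in((-.066,-.047),(.047,.066))]
    print(n,"rims",[np.percentile(v,[10,90]).round(4) for v in o if len(v)>8])
    q=sel(Q,-.13,.13,-.07,.07,.086,.098) if zh>.08 else np.zeros((0,3))
    if len(q)>8: print("  held base top",rect(q),"x",np.percentile(q[:,0],[2,98]).round(4),"y",np.percentile(q[:,1],[2,98]).round(4),"z",np.median(q[:,2]).round(4))
    q=(Q[...,2]>.076)&(Q[...,2]<.0875)&(abs(Q[...,0])<.125)&(abs(Q[...,1])<.055)&(p["color"].max(2)>(80 if len(q)>8 else 0))
    k,lab=cv2.connectedComponents(q.astype(np.uint8))
    for i in range(1,k):
        if (lab==i).sum()>8: print("  handle",rect(Q[lab==i]),np.percentile(Q[lab==i][:,2],90).round(4))
    q=(Q[...,2]>.036)&(Q[...,2]<.0425)&(abs(Q[...,0])<.122)&(abs(Q[...,1])<.047)
    k,lab=cv2.connectedComponents(q.astype(np.uint8))
    for i in range(1,k):
        if (lab==i).sum()>20: print("  basetop",rect(Q[lab==i]),"x",np.percentile(Q[lab==i][:,0],[2,98]).round(4),"y",np.percentile(Q[lab==i][:,1],[2,98]).round(4))
E
python3 inbox.py
```

```text
24.4 [ 0.502  -0.0221  0.1271] tcp in box [-0.0669 -0.0251] yaw err -0.06 [-0.5  0.  -1.6]
top rims [array([-0.0564, -0.0528]), array([0.05  , 0.0544])]
  handle (array([-0.0763,  0.0166]), array([25.6,  7.5]), 2.6) 0.0863
  basetop (array([-0.0861,  0.0102]), array([54.1, 22. ]), -4.5) x [-0.1121 -0.0602] y [-0.0004  0.0218]
side rims [array([-0.057 , -0.0511]), array([0.0489, 0.0547])]
  held base top (array([-0.0731, -0.0446]), array([99.2, 29.1]), -18.2) x [-0.1149 -0.0217] y [-0.0497 -0.0374] z 0.0968
  basetop (array([-0.0656,  0.0202]), array([95.5, 45.5]), -0.8) x [-0.1122 -0.0199] y [-0.0011  0.038 ]
```

Request:
move_arm(series=[{"tx":0,"ty":0,"tz":0.03,"ax":0,"ay":0,"az":0,"gripper":0},{"tx":0,"ty":0,"tz":0.05,"ax":0,"ay":0,"az":0,"gripper":0},{"tx":0,"ty":0,"tz":0.055,"ax":0,"ay":0,"az":0,"gripper":0},{"tx":0,"ty":0,"tz":0.055,"ax":0,"ay":0,"az":0,"gripper":0},{"tx":0,"ty":0,"tz":0.062,"ax":0,"ay":0,"az":0,"gripper":0}])

```text
time_s: 25.0
tcp_pos: [0.5038, -0.0217, 0.0671]
tool_rot: [3.141, -0.004, -0.047]
wrist_force: [-0.2, -0.1, -1.3]
opening: 0.0192
grasp_force: 51.9
```

Request:
move_arm(series=[{"tx":0,"ty":0,"tz":0.006,"ax":0,"ay":0,"az":0,"gripper":0},{"tx":0,"ty":0,"tz":0.012,"ax":0,"ay":0,"az":0,"gripper":0},{"tx":0,"ty":0,"tz":0.018,"ax":0,"ay":0,"az":0,"gripper":0},{"tx":0,"ty":0,"tz":0.022,"ax":0,"ay":0,"az":0,"gripper":0},{"tx":0,"ty":0,"tz":0.024,"ax":0,"ay":0,"az":0,"gripper":0}])

```text
time_s: 25.5
tcp_pos: [0.5013, -0.0214, 0.0407]
tool_rot: [-3.142, 0.001, -0.047]
wrist_force: [0.9, -0.9, -2.2]
opening: 0.019
grasp_force: 51.9
```

No contact force, so I'll lower the last few millimetres and release.

Request:
move_arm(series=[{"tx":0,"ty":0,"tz":0.002,"ax":0,"ay":0,"az":0,"gripper":0},{"tx":0,"ty":0,"tz":0.004,"ax":0,"ay":0,"az":0,"gripper":0},{"tx":0,"ty":0,"tz":0.005,"ax":0,"ay":0,"az":0,"gripper":0},{"tx":0,"ty":0,"tz":0.005,"ax":0,"ay":0,"az":0,"gripper":0}])

```text
time_s: 25.9
tcp_pos: [0.5019, -0.0214, 0.0372]
tool_rot: [-3.142, -0.0, -0.047]
wrist_force: [-2.3, 0.7, 4.1]
opening: 0.0193
grasp_force: 52.7
```

Request:
move_arm(series=[{"tx":0,"ty":0,"tz":0,"ax":0,"ay":0,"az":0,"gripper":0.37},{"tx":0,"ty":0,"tz":0,"ax":0,"ay":0,"az":0,"gripper":0.37},{"tx":0,"ty":0,"tz":0,"ax":0,"ay":0,"az":0,"gripper":0.37}])

```text
time_s: 26.2
tcp_pos: [0.502, -0.0215, 0.0364]
tool_rot: [3.142, -0.001, -0.047]
wrist_force: [0.9, 0.6, 0.4]
opening: 0.0319
grasp_force: 0.0
```

Request:
move_arm(series=[{"tx":0,"ty":0,"tz":-0.012,"ax":0,"ay":0,"az":0,"gripper":0.37},{"tx":0,"ty":0,"tz":-0.035,"ax":0,"ay":0,"az":0,"gripper":0.37},{"tx":0,"ty":0,"tz":-0.065,"ax":0,"ay":0,"az":0,"gripper":0.37},{"tx":0,"ty":0,"tz":-0.095,"ax":0,"ay":0,"az":0,"gripper":0.55},{"tx":0,"ty":0,"tz":-0.095,"ax":0,"ay":0,"az":0,"gripper":0.55}])

```text
time_s: 26.7
tcp_pos: [0.5059, -0.0218, 0.1373]
tool_rot: [3.141, -0.01, -0.047]
wrist_force: [0.9, -0.7, 0.2]
opening: 0.047
grasp_force: 0.0
```

```bash
python3 inbox.py; python3 meas.py | grep side; python3 -c "
from pp import *
pick(.6084,-.3277,np.radians(-64.5))"
```

```text
26.7 [ 0.5059 -0.0218  0.1373] tcp in box [-0.063  -0.0246] yaw err -0.01 [ 0.9 -0.7  0.2]
top rims [array([-0.056 , -0.0479]), array([0.0499, 0.0534])]
  held base top (array([-0.078 , -0.0031]), array([53.2, 22.1]), 65.0) x [-0.0889 -0.058 ] y [-0.0313  0.0198] z 0.0868
  handle (array([-0.0712,  0.0169]), array([35.1,  7.5]), 2.7) 0.086
  handle (array([-0.0831, -0.0261]), array([17.8, 17.6]), -88.5) 0.0861
  basetop (array([-0.0839, -0.0135]), array([70. , 63.9]), 84.5) x [-0.1148 -0.0575] y [-0.0453  0.0214]
side rims [array([-0.057 , -0.0488]), array([0.0486, 0.0551])]
  handle (array([-0.0654,  0.0215]), array([49.2, 22.5]), 4.5) 0.084
  handle (array([-0.068 , -0.0257]), array([49. , 22.9]), -3.3) 0.0836
  basetop (array([-0.0667, -0.0013]), array([97.3, 93.1]), -1.2) x [-0.1138 -0.0203] y [-0.0461  0.0426]
side c [0.5061 0.0273] size [49.4 24.7] ang -1.4 z 0.083 bgr [37 62 97] base (array([0.5063, 0.0139]), array([105.6,  89.5]), -2.3)
side c [ 0.5004 -0.023 ] size [49.2 22.6] ang -1.6 z 0.083 bgr [36 61 97] base (array([ 0.4991, -0.0143]), array([112.3,  82.8]), -6.1)
side 
[... 526 characters left out ...]
6, 45.7]), -65.1)
side c [ 0.6217 -0.4192] size [26.5 10.5] ang -16.6 z 0.081 bgr [102 114 115] base (array([ 0.6197, -0.4183]), array([26.9, 12.2]), -30.4)
side c [ 0.5329 -0.4111] size [20.  19.6] ang 89.4 z 0.078 bgr [29 28 28] base (array([ 0.5315, -0.4126]), array([42.9, 39.3]), -28.1)
q6 2.2024649131552883
{"tx": 0.041, "ty": 0.1, "tz": 0.0, "az": 0.359, "gripper": 0.55} x4
{"tx": 0.073, "ty": 0.08, "tz": 0.0, "az": 0.36, "gripper": 0.55} x4
{"tx": 0.097, "ty": 0.049, "tz": 0.001, "az": 0.359, "gripper": 0.55} x4
{"tx": -0.0, "ty": -0.0, "tz": 0.085, "az": 0.0, "gripper": 0.55} x4
{"tx": -0.0, "ty": -0.0, "tz": 0.017, "az": 0.0, "gripper": 0.55} x4
end [ 0.6085 -0.3281  0.0276] -1.1253
```

Request:
move_arm(series=[{"tx":0.01,"ty":0.025,"tz":0,"ax":0,"ay":0,"az":0.09,"gripper":0.55},{"tx":0.02,"ty":0.05,"tz":0,"ax":0,"ay":0,"az":0.18,"gripper":0.55},{"tx":0.03,"ty":0.075,"tz":0,"ax":0,"ay":0,"az":0.27,"gripper":0.55},{"tx":0.041,"ty":0.1,"tz":0,"ax":0,"ay":0,"az":0.359,"gripper":0.55}])

```text
time_s: 27.3
tcp_pos: [0.5367, -0.1238, 0.1294]
tool_rot: [3.141, 0.004, -0.41]
wrist_force: [0.7, 0.3, -0.2]
opening: 0.0474
grasp_force: 0.0
```

Request:
move_arm(series=[{"tx":0.018,"ty":0.02,"tz":0,"ax":0,"ay":0,"az":0.09,"gripper":0.55},{"tx":0.036,"ty":0.04,"tz":0,"ax":0,"ay":0,"az":0.18,"gripper":0.55},{"tx":0.054,"ty":0.06,"tz":0,"ax":0,"ay":0,"az":0.27,"gripper":0.55},{"tx":0.073,"ty":0.08,"tz":0,"ax":0,"ay":0,"az":0.36,"gripper":0.55}])

```text
time_s: 27.7
tcp_pos: [0.5722, -0.2261, 0.1291]
tool_rot: [3.14, 0.004, -0.77]
wrist_force: [0.8, 0.3, 0.8]
opening: 0.047
grasp_force: 0.0
```

Request:
move_arm(series=[{"tx":0.024,"ty":0.012,"tz":0,"ax":0,"ay":0,"az":0.09,"gripper":0.55},{"tx":0.048,"ty":0.024,"tz":0,"ax":0,"ay":0,"az":0.18,"gripper":0.55},{"tx":0.072,"ty":0.036,"tz":0,"ax":0,"ay":0,"az":0.27,"gripper":0.55},{"tx":0.097,"ty":0.049,"tz":0,"ax":0,"ay":0,"az":0.374,"gripper":0.55},{"tx":0.097,"ty":0.049,"tz":0,"ax":0,"ay":0,"az":0.374,"gripper":0.55}])

```text
time_s: 28.2
tcp_pos: [0.6089, -0.3309, 0.129]
tool_rot: [3.14, 0.001, -1.144]
wrist_force: [-0.5, 0.4, -0.2]
opening: 0.047
grasp_force: 0.0
```

Request:
move_arm(series=[{"tx":0,"ty":0,"tz":0.01,"ax":0,"ay":0,"az":0,"gripper":0.55},{"tx":0,"ty":0,"tz":0.01,"ax":0,"ay":0,"az":0,"gripper":0.55},{"tx":0,"ty":0,"tz":0.01,"ax":0,"ay":0,"az":0,"gripper":0.55}])

```text
time_s: 28.5
tcp_pos: [0.6081, -0.3265, 0.1196]
tool_rot: [3.14, 0.003, -1.139]
wrist_force: [-0.6, 0.2, -0.4]
opening: 0.047
grasp_force: 0.0
```

```bash
python3 w.py .6084 -.3277; python3 -c "
from pp import *
pick(.6084,-.3275,-1.138)"
```

```text
28.5 [ 0.6081 -0.3265  0.1196] [ 3.140e+00  3.000e-03 -1.139e+00]
wrist base (array([ 0.6085, -0.326 ]), array([46.1, 45.4]), -66.6) hand (array([ 0.6089, -0.3264]), array([25.8, 19.4]), -65.0)
q6 2.214982387616727
{"tx": 0.0, "ty": 0.0, "tz": -0.01, "az": -0.001, "gripper": 0.55} x1
{"tx": 0.0, "ty": 0.0, "tz": 0.085, "az": 0.0, "gripper": 0.55} x4
{"tx": 0.0, "ty": 0.0, "tz": 0.017, "az": 0.0, "gripper": 0.55} x4
end [ 0.6086 -0.3269  0.0284] -1.1379
```

Request:
move_arm(series=[{"tx":0,"ty":0,"tz":0.03,"ax":0,"ay":0,"az":0,"gripper":0.55},{"tx":0,"ty":0,"tz":0.055,"ax":0,"ay":0,"az":0,"gripper":0.55},{"tx":0,"ty":0,"tz":0.075,"ax":0,"ay":0,"az":0,"gripper":0.55},{"tx":0,"ty":0,"tz":0.086,"ax":0,"ay":0,"az":0,"gripper":0.55},{"tx":0,"ty":0,"tz":0.09,"ax":0,"ay":0,"az":0,"gripper":0.55}])

```text
time_s: 29.05
tcp_pos: [0.6085, -0.3272, 0.03]
tool_rot: [3.14, 0.002, -1.139]
wrist_force: [0.5, -1.1, 0.1]
opening: 0.0471
grasp_force: 0.0
```

Request:
move_arm(series=[{"tx":0,"ty":0,"tz":0,"ax":0,"ay":0,"az":0,"gripper":0.3},{"tx":0,"ty":0,"tz":0,"ax":0,"ay":0,"az":0,"gripper":0},{"tx":0,"ty":0,"tz":0,"ax":0,"ay":0,"az":0,"gripper":0},{"tx":0,"ty":0,"tz":0,"ax":0,"ay":0,"az":0,"gripper":0},{"tx":0,"ty":0,"tz":0,"ax":0,"ay":0,"az":0,"gripper":0}])

```text
time_s: 29.55
tcp_pos: [0.6102, -0.3287, 0.0327]
tool_rot: [-3.14, -0.002, -1.14]
wrist_force: [0.2, 0.8, 3.7]
opening: 0.0192
grasp_force: 51.9
```

```bash
python3 -c "
from pp import *
place(.014,-.025)"
```

```text
{"tx": 0.0, "ty": -0.0, "tz": -0.105, "az": -0.0, "gripper": 0} x4
{"tx": -0.096, "ty": -0.034, "tz": -0.0, "az": -0.364, "gripper": 0} x4
{"tx": -0.077, "ty": -0.065, "tz": -0.0, "az": -0.365, "gripper": 0} x4
{"tx": -0.049, "ty": -0.089, "tz": -0.0, "az": -0.364, "gripper": 0} x4
{"tx": 0.001, "ty": 0.0, "tz": 0.063, "az": -0.0, "gripper": 0} x4
{"tx": -0.0, "ty": 0.0, "tz": 0.039, "az": -0.0, "gripper": 0} x5
end [ 0.5833 -0.0258  0.0357] -0.0473
```

Request:
move_arm(series=[{"tx":0,"ty":0,"tz":-0.02,"ax":0,"ay":0,"az":0,"gripper":0},{"tx":0,"ty":0,"tz":-0.05,"ax":0,"ay":0,"az":0,"gripper":0},{"tx":0,"ty":0,"tz":-0.08,"ax":0,"ay":0,"az":0,"gripper":0},{"tx":0,"ty":0,"tz":-0.105,"ax":0,"ay":0,"az":0,"gripper":0}])

```text
time_s: 29.95
tcp_pos: [0.6094, -0.3283, 0.1378]
tool_rot: [-3.141, -0.001, -1.14]
wrist_force: [0.3, -0.0, -0.9]
opening: 0.0193
grasp_force: 51.2
```

Request:
move_arm(series=[{"tx":-0.024,"ty":-0.008,"tz":0,"ax":0,"ay":0,"az":-0.09,"gripper":0},{"tx":-0.048,"ty":-0.017,"tz":0,"ax":0,"ay":0,"az":-0.18,"gripper":0},{"tx":-0.072,"ty":-0.025,"tz":0,"ax":0,"ay":0,"az":-0.27,"gripper":0},{"tx":-0.096,"ty":-0.034,"tz":0,"ax":0,"ay":0,"az":-0.364,"gripper":0}])

```text
time_s: 30.35
tcp_pos: [0.5995, -0.2259, 0.1361]
tool_rot: [3.141, 0.0, -0.773]
wrist_force: [-0.3, -0.7, -0.4]
opening: 0.0192
grasp_force: 51.3
```

Request:
move_arm(series=[{"tx":-0.019,"ty":-0.016,"tz":0,"ax":0,"ay":0,"az":-0.09,"gripper":0},{"tx":-0.038,"ty":-0.032,"tz":0,"ax":0,"ay":0,"az":-0.18,"gripper":0},{"tx":-0.058,"ty":-0.049,"tz":0,"ax":0,"ay":0,"az":-0.27,"gripper":0},{"tx":-0.077,"ty":-0.065,"tz":0,"ax":0,"ay":0,"az":-0.365,"gripper":0}])

```text
time_s: 30.75
tcp_pos: [0.5902, -0.1253, 0.1361]
tool_rot: [3.142, 0.0, -0.408]
wrist_force: [0.7, 0.2, -1.1]
opening: 0.0193
grasp_force: 51.3
```

Request:
move_arm(series=[{"tx":-0.012,"ty":-0.022,"tz":0,"ax":0,"ay":0,"az":-0.09,"gripper":0},{"tx":-0.024,"ty":-0.044,"tz":0,"ax":0,"ay":0,"az":-0.18,"gripper":0},{"tx":-0.036,"ty":-0.066,"tz":0,"ax":0,"ay":0,"az":-0.27,"gripper":0},{"tx":-0.048,"ty":-0.089,"tz":0,"ax":0,"ay":0,"az":-0.364,"gripper":0},{"tx":-0.048,"ty":-0.089,"tz":0,"ax":0,"ay":0,"az":-0.364,"gripper":0}])

```text
time_s: 31.25
tcp_pos: [0.5815, -0.0229, 0.136]
tool_rot: [-3.14, 0.001, -0.043]
wrist_force: [1.0, -0.2, -1.0]
opening: 0.0192
grasp_force: 51.2
```

Request:
move_arm(series=[{"tx":0,"ty":0,"tz":0.02,"ax":0,"ay":0,"az":0,"gripper":0},{"tx":0,"ty":0,"tz":0.03,"ax":0,"ay":0,"az":0,"gripper":0},{"tx":0,"ty":0,"tz":0.04,"ax":0,"ay":0,"az":0,"gripper":0},{"tx":0,"ty":0,"tz":0.04,"ax":0,"ay":0,"az":0,"gripper":0}])

```text
time_s: 31.65
tcp_pos: [0.5806, -0.026, 0.0942]
tool_rot: [-3.142, 0.004, -0.048]
wrist_force: [0.1, -0.3, -2.2]
opening: 0.0192
grasp_force: 51.2
```

```bash
python3 inbox.py
```

```text
31.65 [ 0.5806 -0.026   0.0942] tcp in box [ 0.0119 -0.0253] yaw err -0.06 [ 0.1 -0.3 -2.2]
top rims [array([-0.0571, -0.0525]), array([0.051 , 0.0543])]
  held base top (array([-0.0026, -0.0273]), array([43.9, 22.5]), 89.2) x [-0.0137  0.0081] y [-0.0486 -0.0059] z 0.095
  handle (array([-0.0134, -0.0231]), array([27.4,  1. ]), 89.7) 0.0852
side rims [array([-0.0572, -0.0493]), array([0.0492, 0.0548])]
  held base top (array([ 0.0095, -0.0283]), array([48.9, 46. ]), 89.6) x [-0.0133  0.0317] y [-0.0508 -0.0052] z 0.0945
  handle (array([-0.0652,  0.02  ]), array([50. , 23.6]), -5.3) 0.0838
  handle (array([-0.0023, -0.0369]), array([61.9, 32.3]), -45.4) 0.0863
  handle (array([-0.0681, -0.0264]), array([49.9, 21.8]), -2.1) 0.0837
  basetop (array([-0.067 , -0.0003]), array([98.4, 93.3]), -0.0) x [-0.1142 -0.0196] y [-0.0465  0.0426]
```

Request:
move_arm(series=[{"tx":0.002,"ty":-0.002,"tz":0.01,"ax":0,"ay":0,"az":0,"gripper":0},{"tx":0.002,"ty":-0.002,"tz":0.024,"ax":0,"ay":0,"az":0,"gripper":0},{"tx":0.002,"ty":-0.002,"tz":0.036,"ax":0,"ay":0,"az":0,"gripper":0},{"tx":0.002,"ty":-0.002,"tz":0.045,"ax":0,"ay":0,"az":0,"gripper":0},{"tx":0.002,"ty":-0.002,"tz":0.051,"ax":0,"ay":0,"az":0,"gripper":0}])

```text
time_s: 32.25
tcp_pos: [0.5832, -0.0236, 0.0434]
tool_rot: [-3.142, 0.002, -0.047]
wrist_force: [-0.0, 1.0, -0.4]
opening: 0.019
grasp_force: 51.3
```

Request:
move_arm(series=[{"tx":0,"ty":0,"tz":0.002,"ax":0,"ay":0,"az":0,"gripper":0},{"tx":0,"ty":0,"tz":0.004,"ax":0,"ay":0,"az":0,"gripper":0},{"tx":0,"ty":0,"tz":0.005,"ax":0,"ay":0,"az":0,"gripper":0},{"tx":0,"ty":0,"tz":0.005,"ax":0,"ay":0,"az":0,"gripper":0}])

```text
time_s: 32.65
tcp_pos: [0.5847, -0.0238, 0.0406]
tool_rot: [3.142, -0.001, -0.047]
wrist_force: [-0.6, 0.1, -1.0]
opening: 0.0192
grasp_force: 51.3
```

Request:
move_arm(series=[{"tx":0,"ty":0,"tz":0.001,"ax":0,"ay":0,"az":0,"gripper":0},{"tx":0,"ty":0,"tz":0.002,"ax":0,"ay":0,"az":0,"gripper":0},{"tx":0,"ty":0,"tz":0.003,"ax":0,"ay":0,"az":0,"gripper":0},{"tx":0,"ty":0,"tz":0.003,"ax":0,"ay":0,"az":0,"gripper":0}])

```text
time_s: 33.05
tcp_pos: [0.5848, -0.0238, 0.0387]
tool_rot: [3.142, -0.001, -0.047]
wrist_force: [-2.5, 0.0, 6.0]
opening: 0.0191
grasp_force: 52.2
```

Request:
move_arm(series=[{"tx":0,"ty":0,"tz":0,"ax":0,"ay":0,"az":0,"gripper":0.37},{"tx":0,"ty":0,"tz":0,"ax":0,"ay":0,"az":0,"gripper":0.37},{"tx":0,"ty":0,"tz":0,"ax":0,"ay":0,"az":0,"gripper":0.37}])

```text
time_s: 33.35
tcp_pos: [0.5844, -0.0237, 0.0373]
tool_rot: [-3.142, -0.0, -0.047]
wrist_force: [-0.5, -0.0, 0.1]
opening: 0.0314
grasp_force: 0.0
```

Request:
move_arm(series=[{"tx":0,"ty":0,"tz":-0.012,"ax":0,"ay":0,"az":0,"gripper":0.37},{"tx":0,"ty":0,"tz":-0.035,"ax":0,"ay":0,"az":0,"gripper":0.37},{"tx":0,"ty":0,"tz":-0.065,"ax":0,"ay":0,"az":0,"gripper":0.37},{"tx":0,"ty":0,"tz":-0.095,"ax":0,"ay":0,"az":0,"gripper":0.55},{"tx":0,"ty":0,"tz":-0.095,"ax":0,"ay":0,"az":0,"gripper":0.55}])

```text
time_s: 33.85
tcp_pos: [0.5886, -0.0241, 0.1387]
tool_rot: [3.141, -0.01, -0.047]
wrist_force: [1.2, -0.1, -0.1]
opening: 0.0468
grasp_force: 0.0
```

```bash
python3 inbox.py; python3 meas.py | grep -E "top c . 0.(40|41|48|47|53|62)|side c . 0.(40|41|48|47|53|62)|top c" | cut -c1-150; python3 -c "
from pp import *
pick(.4084,-.276,np.radians(-43.5))"
```

```text
33.85 [ 0.5886 -0.0241  0.1387] tcp in box [ 0.0197 -0.023 ] yaw err -0.0 [ 1.2 -0.1 -0.1]
top rims [array([-0.0567, -0.0516])]
  held base top (array([ 0.0115, -0.0257]), array([20.6, 15.1]), 2.1) x [0.0026 0.0214] y [-0.0333 -0.0179] z 0.0868
  handle (array([ 0.0131, -0.0246]), array([23.9, 17.8]), 2.2) 0.0862
  basetop (array([ 0.0143, -0.0238]), array([46.1, 44.5]), 2.0) x [-0.0087  0.0358] y [-0.0464 -0.0031]
side rims [array([-0.0572, -0.0484]), array([0.0488, 0.0543])]
  handle (array([-0.0651,  0.0226]), array([49.7, 22.4]), 2.4) 0.084
  handle (array([ 0.0131, -0.0251]), array([26.2, 21.1]), -2.8) 0.0842
  handle (array([-0.068 , -0.0259]), array([49.5, 22. ]), -1.4) 0.084
  basetop (array([-0.0667, -0.0005]), array([98.5, 92.5]), -0.1) x [-0.1143 -0.0199] y [-0.0464  0.0415]
  basetop (array([ 0.0132, -0.0258]), array([46.3, 43.1]), -2.4) x [-0.0095  0.0348] y [-0.0463 -0.0044]
top c [ 0.6195 -0.4033] size [20.3  4.8] ang 37.1 z 0.082 bgr [87 96 96] base (array([ 0.6208, -0.4045]), array([26.4, 11.1]), 27.3)
top c [ 0.5805 -0.0255] size [21.7 12.9] ang -14.2 z 0.083 bgr [ 
[... 668 characters left out ...]
8 bgr [ 59 104 162] base (array([ 0.4079, -0.2758]), array([46.7, 46.3]), -41.4)
side c [ 0.6215 -0.4189] size [26.4 11.5] ang -20.3 z 0.082 bgr [106 116 117] base (array([ 0.6176, -0.4185]), array([25.6, 10.6]), -39.6)
side c [ 0.533  -0.4111] size [20.2 19.5] ang -7.3 z 0.078 bgr [29 28 29] base (array([ 0.5311, -0.413 ]), array([43.3, 39.7]), -32.2)
q6 1.7357099831275384
{"tx": -0.081, "ty": 0.13, "tz": 0.001, "az": 0.356, "gripper": 0.55} x5
{"tx": -0.031, "ty": 0.151, "tz": 0.001, "az": 0.356, "gripper": 0.55} x5
{"tx": -0.001, "ty": -0.0, "tz": 0.085, "az": 0.0, "gripper": 0.55} x4
{"tx": 0.0, "ty": -0.0, "tz": 0.017, "az": 0.0, "gripper": 0.55} x4
end [ 0.408  -0.2758  0.0275] -0.7592
```

Request:
move_arm(series=[{"tx":-0.016,"ty":0.026,"tz":0,"ax":0,"ay":0,"az":0.071,"gripper":0.55},{"tx":-0.032,"ty":0.052,"tz":0,"ax":0,"ay":0,"az":0.142,"gripper":0.55},{"tx":-0.049,"ty":0.078,"tz":0,"ax":0,"ay":0,"az":0.213,"gripper":0.55},{"tx":-0.065,"ty":0.104,"tz":0,"ax":0,"ay":0,"az":0.284,"gripper":0.55},{"tx":-0.081,"ty":0.13,"tz":0.001,"ax":0,"ay":0,"az":0.356,"gripper":0.55}])

```text
time_s: 34.55
tcp_pos: [0.4953, -0.1502, 0.1296]
tool_rot: [3.141, 0.003, -0.406]
wrist_force: [-0.9, 0.9, 0.3]
opening: 0.047
grasp_force: 0.0
```

Request:
move_arm(series=[{"tx":-0.006,"ty":0.035,"tz":0,"ax":0,"ay":0,"az":0.085,"gripper":0.55},{"tx":-0.012,"ty":0.07,"tz":0,"ax":0,"ay":0,"az":0.17,"gripper":0.55},{"tx":-0.02,"ty":0.105,"tz":0,"ax":0,"ay":0,"az":0.255,"gripper":0.55},{"tx":-0.031,"ty":0.151,"tz":0.001,"ax":0,"ay":0,"az":0.356,"gripper":0.55},{"tx":-0.031,"ty":0.151,"tz":0.001,"ax":0,"ay":0,"az":0.356,"gripper":0.55}])

```text
time_s: 35.05
tcp_pos: [0.4056, -0.2792, 0.1285]
tool_rot: [3.139, 0.003, -0.766]
wrist_force: [-0.6, 1.1, 0.8]
opening: 0.0474
grasp_force: 0.0
```

Request:
move_arm(series=[{"tx":0,"ty":0,"tz":0.01,"ax":0,"ay":0,"az":0,"gripper":0.55},{"tx":0,"ty":0,"tz":0.01,"ax":0,"ay":0,"az":0,"gripper":0.55},{"tx":0,"ty":0,"tz":0.01,"ax":0,"ay":0,"az":0,"gripper":0.55}])

```text
time_s: 35.35
tcp_pos: [0.4094, -0.2749, 0.119]
tool_rot: [3.142, 0.003, -0.757]
wrist_force: [0.0, -0.6, -0.0]
opening: 0.0469
grasp_force: 0.0
```

```bash
python3 w.py .4084 -.2763; python3 -c "
from pp import *
pick(.4083,-.276,np.radians(-43.8))"
```

```text
35.35 [ 0.4094 -0.2749  0.119 ] [ 3.142e+00  3.000e-03 -7.570e-01]
wrist base (array([ 0.4279, -0.2523]), array([104.4,  46.5]), 48.3) hand (array([ 0.4086, -0.2747]), array([25.9, 19.9]), -41.5)
q6 1.7408323559073828
{"tx": -0.001, "ty": 0.002, "tz": -0.011, "az": 0.008, "gripper": 0.55} x1
{"tx": 0.0, "ty": -0.0, "tz": 0.085, "az": -0.0, "gripper": 0.55} x4
{"tx": 0.0, "ty": -0.0, "tz": 0.017, "az": -0.0, "gripper": 0.55} x4
end [ 0.4077 -0.2759  0.0285] -0.7649
```

Request:
move_arm(series=[{"tx":0,"ty":0.001,"tz":0.03,"ax":0,"ay":0,"az":-0.02,"gripper":0.55},{"tx":0,"ty":0.001,"tz":0.055,"ax":0,"ay":0,"az":-0.02,"gripper":0.55},{"tx":0,"ty":0.001,"tz":0.075,"ax":0,"ay":0,"az":-0.02,"gripper":0.55},{"tx":0,"ty":0.001,"tz":0.086,"ax":0,"ay":0,"az":-0.02,"gripper":0.55},{"tx":0,"ty":0.001,"tz":0.09,"ax":0,"ay":0,"az":-0.02,"gripper":0.55}])

```text
time_s: 35.9
tcp_pos: [0.4086, -0.2761, 0.0291]
tool_rot: [3.141, 0.002, -0.738]
wrist_force: [0.2, -0.2, -0.4]
opening: 0.0471
grasp_force: 0.0
```

Request:
move_arm(series=[{"tx":0,"ty":0,"tz":0,"ax":0,"ay":0,"az":0,"gripper":0.3},{"tx":0,"ty":0,"tz":0,"ax":0,"ay":0,"az":0,"gripper":0},{"tx":0,"ty":0,"tz":0,"ax":0,"ay":0,"az":0,"gripper":0},{"tx":0,"ty":0,"tz":0,"ax":0,"ay":0,"az":0,"gripper":0},{"tx":0,"ty":0,"tz":0,"ax":0,"ay":0,"az":0,"gripper":0}])

```text
time_s: 36.4
tcp_pos: [0.4096, -0.2777, 0.0312]
tool_rot: [-3.141, -0.002, -0.739]
wrist_force: [-0.1, 0.1, 2.2]
opening: 0.0192
grasp_force: 52.5
```

```bash
python3 -c "
from pp import *
place(.014,.0255)"
```

```text
{"tx": 0.0, "ty": -0.0, "tz": -0.107, "az": -0.0, "gripper": 0} x4
{"tx": -0.025, "ty": -0.114, "tz": 0.0, "az": -0.231, "gripper": 0} x4
{"tx": 0.002, "ty": -0.116, "tz": 0.0, "az": -0.231, "gripper": 0} x4
{"tx": 0.029, "ty": -0.113, "tz": 0.0, "az": -0.23, "gripper": 0} x4
{"tx": 0.0, "ty": -0.0, "tz": 0.063, "az": -0.0, "gripper": 0} x4
{"tx": 0.0, "ty": -0.0, "tz": 0.039, "az": -0.0, "gripper": 0} x5
end [0.5849 0.0245 0.0362] -0.0474
```

Request:
move_arm(series=[{"tx":0,"ty":0,"tz":-0.02,"ax":0,"ay":0,"az":0,"gripper":0},{"tx":0,"ty":0,"tz":-0.05,"ax":0,"ay":0,"az":0,"gripper":0},{"tx":0,"ty":0,"tz":-0.08,"ax":0,"ay":0,"az":0,"gripper":0},{"tx":0,"ty":0,"tz":-0.107,"ax":0,"ay":0,"az":0,"gripper":0}])

```text
time_s: 36.8
tcp_pos: [0.4087, -0.2773, 0.1386]
tool_rot: [3.142, -0.0, -0.739]
wrist_force: [0.3, -0.8, -2.1]
opening: 0.0193
grasp_force: 51.9
```

Request:
move_arm(series=[{"tx":-0.006,"ty":-0.028,"tz":0,"ax":0,"ay":0,"az":-0.058,"gripper":0},{"tx":-0.012,"ty":-0.057,"tz":0,"ax":0,"ay":0,"az":-0.115,"gripper":0},{"tx":-0.019,"ty":-0.086,"tz":0,"ax":0,"ay":0,"az":-0.173,"gripper":0},{"tx":-0.025,"ty":-0.114,"tz":0,"ax":0,"ay":0,"az":-0.231,"gripper":0}])

```text
time_s: 37.2
tcp_pos: [0.4674, -0.1752, 0.1374]
tool_rot: [3.142, -0.0, -0.506]
wrist_force: [0.2, 0.3, -0.9]
opening: 0.0191
grasp_force: 52.0
```

Request:
move_arm(series=[{"tx":0,"ty":-0.029,"tz":0,"ax":0,"ay":0,"az":-0.058,"gripper":0},{"tx":0.001,"ty":-0.058,"tz":0,"ax":0,"ay":0,"az":-0.115,"gripper":0},{"tx":0.002,"ty":-0.087,"tz":0,"ax":0,"ay":0,"az":-0.173,"gripper":0},{"tx":0.002,"ty":-0.116,"tz":0,"ax":0,"ay":0,"az":-0.231,"gripper":0}])

```text
time_s: 37.6
tcp_pos: [0.5257, -0.0747, 0.1372]
tool_rot: [3.141, 0.0, -0.275]
wrist_force: [-0.3, -0.7, 0.0]
opening: 0.0191
grasp_force: 52.0
```

Request:
move_arm(series=[{"tx":0.007,"ty":-0.028,"tz":0,"ax":0,"ay":0,"az":-0.058,"gripper":0},{"tx":0.014,"ty":-0.056,"tz":0,"ax":0,"ay":0,"az":-0.115,"gripper":0},{"tx":0.022,"ty":-0.085,"tz":0,"ax":0,"ay":0,"az":-0.173,"gripper":0},{"tx":0.029,"ty":-0.113,"tz":0,"ax":0,"ay":0,"az":-0.23,"gripper":0},{"tx":0.029,"ty":-0.113,"tz":0,"ax":0,"ay":0,"az":-0.23,"gripper":0}])

```text
time_s: 38.1
tcp_pos: [0.5856, 0.0277, 0.1373]
tool_rot: [-3.14, -0.001, -0.044]
wrist_force: [-0.4, -0.6, -1.4]
opening: 0.0192
grasp_force: 52.0
```

Request:
move_arm(series=[{"tx":0,"ty":0,"tz":0.02,"ax":0,"ay":0,"az":0,"gripper":0},{"tx":0,"ty":0,"tz":0.03,"ax":0,"ay":0,"az":0,"gripper":0},{"tx":0,"ty":0,"tz":0.04,"ax":0,"ay":0,"az":0,"gripper":0},{"tx":0,"ty":0,"tz":0.042,"ax":0,"ay":0,"az":0,"gripper":0}])

```text
time_s: 38.5
tcp_pos: [0.5825, 0.0244, 0.0935]
tool_rot: [3.141, 0.003, -0.048]
wrist_force: [0.4, 0.2, -0.7]
opening: 0.019
grasp_force: 52.0
```

```bash
python3 inbox.py
```

```text
38.5 [0.5825 0.0244 0.0935] tcp in box [0.0114 0.0252] yaw err -0.06 [ 0.4  0.2 -0.7]
top rims [array([0.0495, 0.0538])]
  held base top (array([-0.0023,  0.0063]), array([80.4, 23.1]), -85.8) x [-0.0142  0.0082] y [-0.021  0.046] z 0.0956
  handle (array([ 0.0102, -0.0248]), array([20.9, 17.9]), 2.3) 0.0854
  handle (array([-0.0137,  0.0322]), array([22.6,  1.1]), -88.2) 0.0868
  basetop (array([ 0.0097, -0.0213]), array([39.5, 37. ]), -87.4) x [-0.0088  0.0264] y [-0.0407 -0.0035]
side rims [array([-0.0573, -0.0484]), array([0.0486, 0.0548])]
  held base top (array([0.0085, 0.0241]), array([49.3, 46.2]), 89.8) x [-0.0139  0.0306] y [0.0001 0.0461] z 0.0947
  handle (array([-0.0021,  0.0111]), array([60.5, 31.1]), -42.6) 0.0866
  handle (array([-0.0656,  0.022 ]), array([49.4, 22.4]), 0.0) 0.0839
  handle (array([ 0.0131, -0.0268]), array([23.3, 19.8]), -12.1) 0.0842
  handle (array([-0.068 , -0.0269]), array([49.3, 22.8]), 1.4) 0.084
  basetop (array([-0.0668, -0.0005]), array([98.2, 93. ]), -0.2) x [-0.114  -0.0198] y [-0.0462  0.0428]
  basetop (array([ 0.0128, -0.0246]), array([46.2, 44.1]), -2.4) x [-0.0094  0.035 ] y [-0.0461 -0.003 ]
```

Request:
move_arm(series=[{"tx":0.003,"ty":0,"tz":0.01,"ax":0,"ay":0,"az":0,"gripper":0},{"tx":0.003,"ty":0,"tz":0.024,"ax":0,"ay":0,"az":0,"gripper":0},{"tx":0.003,"ty":0,"tz":0.036,"ax":0,"ay":0,"az":0,"gripper":0},{"tx":0.003,"ty":0,"tz":0.045,"ax":0,"ay":0,"az":0,"gripper":0},{"tx":0.003,"ty":0,"tz":0.051,"ax":0,"ay":0,"az":0,"gripper":0}])

```text
time_s: 39.1
tcp_pos: [0.5861, 0.0249, 0.0425]
tool_rot: [3.141, 0.002, -0.047]
wrist_force: [-1.2, -0.6, -1.0]
opening: 0.0194
grasp_force: 52.1
```

Request:
move_arm(series=[{"tx":0,"ty":0,"tz":0.002,"ax":0,"ay":0,"az":0,"gripper":0},{"tx":0,"ty":0,"tz":0.004,"ax":0,"ay":0,"az":0,"gripper":0},{"tx":0,"ty":0,"tz":0.006,"ax":0,"ay":0,"az":0,"gripper":0},{"tx":0,"ty":0,"tz":0.007,"ax":0,"ay":0,"az":0,"gripper":0},{"tx":0,"ty":0,"tz":0.007,"ax":0,"ay":0,"az":0,"gripper":0}])

```text
time_s: 39.6
tcp_pos: [0.5874, 0.0248, 0.0375]
tool_rot: [-3.142, -0.0, -0.047]
wrist_force: [-0.4, 0.2, -1.8]
opening: 0.0191
grasp_force: 52.1
```

Request:
move_arm(series=[{"tx":0,"ty":0,"tz":0.001,"ax":0,"ay":0,"az":0,"gripper":0},{"tx":0,"ty":0,"tz":0.0015,"ax":0,"ay":0,"az":0,"gripper":0},{"tx":0,"ty":0,"tz":0.0015,"ax":0,"ay":0,"az":0,"gripper":0}])

```text
time_s: 39.9
tcp_pos: [0.5876, 0.0249, 0.0372]
tool_rot: [-3.142, -0.001, -0.047]
wrist_force: [-1.5, 0.2, 5.4]
opening: 0.0194
grasp_force: 52.9
```

Request:
move_arm(series=[{"tx":0,"ty":0,"tz":0,"ax":0,"ay":0,"az":0,"gripper":0.37},{"tx":0,"ty":0,"tz":0,"ax":0,"ay":0,"az":0,"gripper":0.37},{"tx":0,"ty":0,"tz":0,"ax":0,"ay":0,"az":0,"gripper":0.37}])

```text
time_s: 40.2
tcp_pos: [0.5873, 0.0248, 0.0358]
tool_rot: [3.142, -0.0, -0.047]
wrist_force: [0.2, 0.4, 0.4]
opening: 0.0315
grasp_force: 0.0
```

Request:
move_arm(series=[{"tx":0,"ty":0,"tz":-0.012,"ax":0,"ay":0,"az":0,"gripper":0.37},{"tx":0,"ty":0,"tz":-0.035,"ax":0,"ay":0,"az":0,"gripper":0.37},{"tx":0,"ty":0,"tz":-0.065,"ax":0,"ay":0,"az":0,"gripper":0.37},{"tx":0,"ty":0,"tz":-0.095,"ax":0,"ay":0,"az":0,"gripper":0.55},{"tx":0,"ty":0,"tz":-0.095,"ax":0,"ay":0,"az":0,"gripper":0.55}])

```text
time_s: 40.7
tcp_pos: [0.5915, 0.0248, 0.1372]
tool_rot: [-3.141, -0.01, -0.047]
wrist_force: [0.1, -0.2, 1.3]
opening: 0.047
grasp_force: 0.0
```

```bash
python3 inbox.py | grep -A9 side; python3 meas.py | cut -c1-150 | grep -E "c \[ ?0.(4|53|54|52|36|62)"; python3 -c "
from pp import *
pick(.480,-.2035,-.047)"
```

```text
side rims [array([-0.0569, -0.0479]), array([0.0483, 0.0547])]
  handle (array([0.0134, 0.0242]), array([25.5, 20.3]), -4.6) 0.0833
  handle (array([-0.065 ,  0.0229]), array([50.2, 24.2]), -4.3) 0.0839
  handle (array([ 0.0128, -0.0261]), array([26. , 20.5]), -2.3) 0.0847
  handle (array([-0.0678, -0.0259]), array([48.9, 24.2]), -5.0) 0.0842
  basetop (array([ 0.0131, -0.0002]), array([93.6, 45.7]), 89.6) x [-0.0094  0.035 ] y [-0.0463  0.0418]
  basetop (array([-0.0669, -0.0007]), array([98.1, 92.7]), -0.2) x [-0.1139 -0.02  ] y [-0.0464  0.0426]
top c [ 0.5338 -0.4103] size [20. 19.] ang 27.2 z 0.081 bgr [34 35 37] base (array([ 0.5329, -0.4078]), array([43.9, 39.2]), 17.1)
top c [ 0.4801 -0.2029] size [19.  18.5] ang 28.0 z 0.08 bgr [39 39 40] base (array([ 0.4795, -0.2038]), array([43.3, 42.2]), -45.1)
top c [ 0.369  -0.0783] size [19.5 17.6] ang -0.4 z 0.08 bgr [161 140 222] base (array([ 0.3693, -0.0856]), array([43.5, 27.8]), 5.9)
side c [ 0.369  -0.0762] size [22.6 18.9] ang 84.3 z 0.078 bgr [107  93 169] base (array([ 0.3685, -0.0784]), array([43.1, 39.7]), 7.5)
side c [ 0.4803 -0.2034] size [19.9 19.8] ang 77.3 z 0.078 bgr [26 25 27] base (array([ 0.479 , -0.2061]), array([40.7, 38.6]), -12.5)
side c [ 0.6209 -0.4178] size [26.6 14.5] ang -28.7 z 0.082 bgr [104 114 114] base (array([ 0.6201, -0.4179]), array([27. , 13.6]), -29.2)
side c [ 0.5332 -0.411 ] size [20.3 20.2] ang 72.9 z 0.079 bgr [28 27 28] base (array([ 0.5315, -0.4126]), array([43. , 38.9]), -28.8)
q6 1.216808311133888
{"tx": -0.048, "ty": 0.117, "tz": 0.0, "az": -0.0, "gripper": 0.55} x4
{"tx": -0.047, "ty": 0.116, "tz": 0.0, "az": -0.0, "gripper": 0.55} x4
{"tx": -0.0, "ty": 0.0, "tz": 0.085, "az": -0.0, "gripper": 0.55} x4
{"tx": -0.0, "ty": 0.0, "tz": 0.017, "az": -0.0, "gripper": 0.55} x4
end [ 0.4805 -0.2034  0.028 ] -0.0472
```

Pot candidates are at top px (519,340) black, (640,309) black and (445,407) pink. The two black-lidded ones match the description, and pink is the look-alike. I'll hover over the first and confirm with a crop.

Request:
move_arm(series=[{"tx":-0.012,"ty":0.029,"tz":0,"ax":0,"ay":0,"az":0,"gripper":0.55},{"tx":-0.024,"ty":0.058,"tz":0,"ax":0,"ay":0,"az":0,"gripper":0.55},{"tx":-0.036,"ty":0.088,"tz":0,"ax":0,"ay":0,"az":0,"gripper":0.55},{"tx":-0.048,"ty":0.117,"tz":0,"ax":0,"ay":0,"az":0,"gripper":0.55}])

```text
time_s: 41.3
tcp_pos: [0.5318, -0.0904, 0.1289]
tool_rot: [-3.141, 0.003, -0.047]
wrist_force: [0.2, -0.7, 0.3]
opening: 0.0472
grasp_force: 0.0
```

Request:
move_arm(series=[{"tx":-0.012,"ty":0.029,"tz":0,"ax":0,"ay":0,"az":0,"gripper":0.55},{"tx":-0.024,"ty":0.058,"tz":0,"ax":0,"ay":0,"az":0,"gripper":0.55},{"tx":-0.036,"ty":0.088,"tz":0,"ax":0,"ay":0,"az":0,"gripper":0.55},{"tx":-0.047,"ty":0.116,"tz":0,"ax":0,"ay":0,"az":0,"gripper":0.55},{"tx":-0.047,"ty":0.116,"tz":0,"ax":0,"ay":0,"az":0,"gripper":0.55}])

```text
time_s: 41.8
tcp_pos: [0.4788, -0.2055, 0.1291]
tool_rot: [-3.141, 0.003, -0.051]
wrist_force: [0.5, 1.0, 0.0]
opening: 0.047
grasp_force: 0.0
```

Request:
move_arm(series=[{"tx":0,"ty":0,"tz":0.01,"ax":0,"ay":0,"az":0,"gripper":0.55},{"tx":0,"ty":0,"tz":0.01,"ax":0,"ay":0,"az":0,"gripper":0.55},{"tx":0,"ty":0,"tz":0.01,"ax":0,"ay":0,"az":0,"gripper":0.55}])

```text
time_s: 42.1
tcp_pos: [0.4808, -0.2021, 0.1195]
tool_rot: [-3.14, 0.002, -0.046]
wrist_force: [-1.0, -0.5, 0.5]
opening: 0.0471
grasp_force: 0.0
```

```bash
python3 w.py .480 -.2035; python3 -c "
from h import *
p=manip.get_image('side'); cv2.imwrite('pics/pots.png',cv2.resize(p['color'][170:370,180:380],(600,600),interpolation=cv2.INTER_CUBIC))"
```

```text
42.1 [ 0.4808 -0.2021  0.1195] [-3.14e+00  2.00e-03 -4.60e-02]
wrist base (array([ 0.482 , -0.2019]), array([43.5, 39.1]), 85.1) hand (array([ 0.4798, -0.2018]), array([21.3, 20.9]), -74.2)
```

View pics/pots.png

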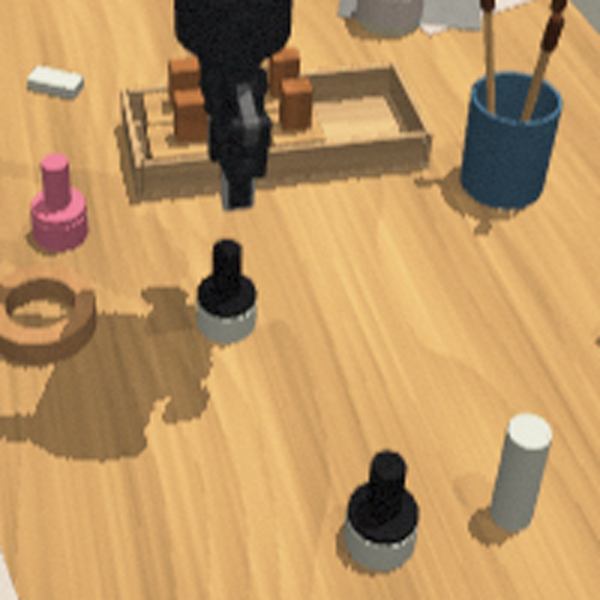

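The crop shows the black-lidded pots at (227,290) and (383,510) and the pink look-alike at (58,205). Grasping the first black one.

Request:
move_arm(series=[{"tx":0,"ty":0.001,"tz":0.03,"ax":0,"ay":0,"az":0,"gripper":0.55},{"tx":0,"ty":0.001,"tz":0.055,"ax":0,"ay":0,"az":0,"gripper":0.55},{"tx":0,"ty":0.001,"tz":0.075,"ax":0,"ay":0,"az":0,"gripper":0.55},{"tx":0,"ty":0.001,"tz":0.086,"ax":0,"ay":0,"az":0,"gripper":0.55},{"tx":0,"ty":0.001,"tz":0.09,"ax":0,"ay":0,"az":0,"gripper":0.55}])

```text
time_s: 42.7
tcp_pos: [0.4807, -0.2036, 0.0297]
tool_rot: [-3.141, 0.002, -0.047]
wrist_force: [-0.4, 1.0, 0.1]
opening: 0.0469
grasp_force: 0.0
```

Request:
move_arm(series=[{"tx":0,"ty":0,"tz":0,"ax":0,"ay":0,"az":0,"gripper":0.3},{"tx":0,"ty":0,"tz":0,"ax":0,"ay":0,"az":0,"gripper":0},{"tx":0,"ty":0,"tz":0,"ax":0,"ay":0,"az":0,"gripper":0},{"tx":0,"ty":0,"tz":0,"ax":0,"ay":0,"az":0,"gripper":0},{"tx":0,"ty":0,"tz":0,"ax":0,"ay":0,"az":0,"gripper":0}])

```text
time_s: 43.2
tcp_pos: [0.4818, -0.2047, 0.0316]
tool_rot: [3.141, -0.001, -0.047]
wrist_force: [-1.1, 0.2, 1.4]
opening: 0.0206
grasp_force: 48.9
```

```bash
python3 -c "
from pp import *
place(.072,-.0235)"
```

```text
{"tx": 0.0, "ty": -0.0, "tz": -0.106, "az": -0.0, "gripper": 0} x4
{"tx": 0.075, "ty": -0.092, "tz": -0.0, "az": -0.0, "gripper": 0} x4
{"tx": 0.075, "ty": -0.093, "tz": -0.0, "az": -0.0, "gripper": 0} x4
{"tx": 0.0, "ty": 0.0, "tz": 0.063, "az": -0.0, "gripper": 0} x4
{"tx": 0.0, "ty": 0.0, "tz": 0.039, "az": -0.0, "gripper": 0} x5
end [ 0.6404 -0.027   0.0356] -0.0473
```

Request:
move_arm(series=[{"tx":0,"ty":0,"tz":-0.02,"ax":0,"ay":0,"az":0,"gripper":0},{"tx":0,"ty":0,"tz":-0.05,"ax":0,"ay":0,"az":0,"gripper":0},{"tx":0,"ty":0,"tz":-0.08,"ax":0,"ay":0,"az":0,"gripper":0},{"tx":0,"ty":0,"tz":-0.106,"ax":0,"ay":0,"az":0,"gripper":0}])

```text
time_s: 43.6
tcp_pos: [0.4814, -0.2045, 0.1384]
tool_rot: [3.141, -0.001, -0.047]
wrist_force: [0.4, -0.1, -0.5]
opening: 0.0209
grasp_force: 49.0
```

Request:
move_arm(series=[{"tx":0.019,"ty":-0.023,"tz":0,"ax":0,"ay":0,"az":0,"gripper":0},{"tx":0.038,"ty":-0.046,"tz":0,"ax":0,"ay":0,"az":0,"gripper":0},{"tx":0.056,"ty":-0.069,"tz":0,"ax":0,"ay":0,"az":0,"gripper":0},{"tx":0.075,"ty":-0.092,"tz":0,"ax":0,"ay":0,"az":0,"gripper":0}])

```text
time_s: 44.0
tcp_pos: [0.561, -0.1153, 0.137]
tool_rot: [3.141, -0.0, -0.048]
wrist_force: [0.5, -0.8, -1.3]
opening: 0.0202
grasp_force: 49.0
```

Request:
move_arm(series=[{"tx":0.019,"ty":-0.023,"tz":0,"ax":0,"ay":0,"az":0,"gripper":0},{"tx":0.038,"ty":-0.046,"tz":0,"ax":0,"ay":0,"az":0,"gripper":0},{"tx":0.056,"ty":-0.069,"tz":0,"ax":0,"ay":0,"az":0,"gripper":0},{"tx":0.075,"ty":-0.093,"tz":0,"ax":0,"ay":0,"az":0,"gripper":0},{"tx":0.075,"ty":-0.093,"tz":0,"ax":0,"ay":0,"az":0,"gripper":0}])

```text
time_s: 44.5
tcp_pos: [0.642, -0.0239, 0.1369]
tool_rot: [-3.14, -0.002, -0.045]
wrist_force: [-0.5, -0.5, -1.4]
opening: 0.0203
grasp_force: 49.1
```

Request:
move_arm(series=[{"tx":0,"ty":0,"tz":0.02,"ax":0,"ay":0,"az":0,"gripper":0},{"tx":0,"ty":0,"tz":0.03,"ax":0,"ay":0,"az":0,"gripper":0},{"tx":0,"ty":0,"tz":0.04,"ax":0,"ay":0,"az":0,"gripper":0},{"tx":0,"ty":0,"tz":0.042,"ax":0,"ay":0,"az":0,"gripper":0}])

```text
time_s: 44.9
tcp_pos: [0.6381, -0.0271, 0.0928]
tool_rot: [-3.142, 0.003, -0.048]
wrist_force: [-0.1, 0.6, -1.0]
opening: 0.0207
grasp_force: 49.1
```

```bash
python3 inbox.py
```

```text
44.9 [ 0.6381 -0.0271  0.0928] tcp in box [ 0.0693 -0.0236] yaw err -0.04 [-0.1  0.6 -1. ]
top rims [array([0.0499, 0.0542])]
side rims [array([-0.0573, -0.0484]), array([0.0497, 0.055 ])]
  held base top (array([ 0.0489, -0.0195]), array([80.9, 36.1]), -32.0) x [0.0453 0.0863] y [-0.0461 -0.0072] z 0.0943
  handle (array([0.0176, 0.0177]), array([24.3, 21.1]), -7.5) 0.0838
  handle (array([-0.0655,  0.022 ]), array([49.7, 22.2]), -0.6) 0.0843
  handle (array([ 0.0623, -0.0368]), array([44.6, 21.3]), -20.6) 0.0864
  handle (array([ 0.0142, -0.0276]), array([26. , 21.5]), -12.1) 0.0838
  handle (array([-0.068 , -0.0245]), array([48.9, 24.6]), -2.5) 0.0843
  basetop (array([-0.0668, -0.0006]), array([97.5, 93.2]), -0.7) x [-0.1138 -0.0202] y [-0.0464  0.0433]
  basetop (array([ 0.0158, -0.0028]), array([88.6, 45.9]), 84.7) x [-0.0085  0.0366] y [-0.0453  0.0389]
```

Request:
move_arm(series=[{"tx":0.003,"ty":-0.001,"tz":0.01,"ax":0,"ay":0,"az":0,"gripper":0},{"tx":0.003,"ty":-0.001,"tz":0.024,"ax":0,"ay":0,"az":0,"gripper":0},{"tx":0.003,"ty":-0.001,"tz":0.036,"ax":0,"ay":0,"az":0,"gripper":0},{"tx":0.003,"ty":-0.001,"tz":0.045,"ax":0,"ay":0,"az":0,"gripper":0},{"tx":0.003,"ty":-0.001,"tz":0.05,"ax":0,"ay":0,"az":0,"gripper":0}])

```text
time_s: 45.5
tcp_pos: [0.6416, -0.0257, 0.0427]
tool_rot: [-3.141, 0.003, -0.047]
wrist_force: [-0.4, 0.4, -1.2]
opening: 0.0205
grasp_force: 49.1
```

Request:
move_arm(series=[{"tx":0,"ty":0,"tz":0.002,"ax":0,"ay":0,"az":0,"gripper":0},{"tx":0,"ty":0,"tz":0.004,"ax":0,"ay":0,"az":0,"gripper":0},{"tx":0,"ty":0,"tz":0.006,"ax":0,"ay":0,"az":0,"gripper":0},{"tx":0,"ty":0,"tz":0.007,"ax":0,"ay":0,"az":0,"gripper":0},{"tx":0,"ty":0,"tz":0.007,"ax":0,"ay":0,"az":0,"gripper":0}])

```text
time_s: 46.0
tcp_pos: [0.643, -0.0259, 0.038]
tool_rot: [3.142, -0.0, -0.047]
wrist_force: [0.7, -0.4, -2.2]
opening: 0.0208
grasp_force: 49.1
```

Request:
move_arm(series=[{"tx":0,"ty":0,"tz":0.001,"ax":0,"ay":0,"az":0,"gripper":0},{"tx":0,"ty":0,"tz":0.002,"ax":0,"ay":0,"az":0,"gripper":0},{"tx":0,"ty":0,"tz":0.002,"ax":0,"ay":0,"az":0,"gripper":0}])

```text
time_s: 46.3
tcp_pos: [0.6436, -0.0258, 0.0376]
tool_rot: [-3.142, -0.001, -0.047]
wrist_force: [-3.1, 0.6, 7.0]
opening: 0.0206
grasp_force: 50.1
```

Request:
move_arm(series=[{"tx":0,"ty":0,"tz":0,"ax":0,"ay":0,"az":0,"gripper":0.38},{"tx":0,"ty":0,"tz":0,"ax":0,"ay":0,"az":0,"gripper":0.38},{"tx":0,"ty":0,"tz":0,"ax":0,"ay":0,"az":0,"gripper":0.38}])

```text
time_s: 46.6
tcp_pos: [0.6429, -0.0259, 0.0357]
tool_rot: [3.142, 0.0, -0.047]
wrist_force: [-0.2, 0.6, 0.1]
opening: 0.0322
grasp_force: 0.0
```

Request:
move_arm(series=[{"tx":0,"ty":0,"tz":-0.012,"ax":0,"ay":0,"az":0,"gripper":0.38},{"tx":0,"ty":0,"tz":-0.035,"ax":0,"ay":0,"az":0,"gripper":0.38},{"tx":0,"ty":0,"tz":-0.065,"ax":0,"ay":0,"az":0,"gripper":0.38},{"tx":0,"ty":0,"tz":-0.095,"ax":0,"ay":0,"az":0,"gripper":0.55},{"tx":0,"ty":0,"tz":-0.095,"ax":0,"ay":0,"az":0,"gripper":0.55}])

```text
time_s: 47.1
tcp_pos: [0.6471, -0.0262, 0.1376]
tool_rot: [3.141, -0.011, -0.047]
wrist_force: [1.7, 0.3, 0.8]
opening: 0.0473
grasp_force: 0.0
```

```bash
python3 inbox.py | grep -A9 side; python3 meas.py | cut -c1-150 | grep -E "c \[ ?0.(4|53|54|52|51|36|62)"; python3 -c "
from pp import *
pick(.5335,-.4105,-.3)"
```

```text
side rims [array([-0.0572, -0.0484]), array([0.0488, 0.0549])]
  handle (array([0.0177, 0.0181]), array([24. , 22.1]), -9.3) 0.084
  handle (array([-0.0649,  0.0225]), array([49.6, 20.9]), -0.4) 0.0841
  handle (array([ 0.0717, -0.0231]), array([20.7, 20.1]), 34.8) 0.0839
  handle (array([ 0.0142, -0.0261]), array([25.8, 22.3]), -4.3) 0.0836
  handle (array([-0.0683, -0.0254]), array([49.9, 22.1]), 2.9) 0.0842
  basetop (array([-0.0673, -0.0007]), array([97.7, 93.1]), -0.5) x [-0.1143 -0.02  ] y [-0.0466  0.0423]
  basetop (array([ 0.0158, -0.0036]), array([89.3, 46.3]), 85.0) x [-0.0083  0.0371] y [-0.0464  0.0379]
  basetop (array([ 0.0711, -0.0253]), array([42.8, 41.3]), -13.5) x [0.0506 0.0923] y [-0.0435 -0.0062]
top c [ 0.6206 -0.4029] size [23.8  9.9] ang 20.4 z 0.081 bgr [ 91 100 100] base (array([ 0.619 , -0.4044]), array([25.7, 10.1]), 38.6)
top c [ 0.5333 -0.41  ] size [20.1 18.2] ang 0.9 z 0.08 bgr [35 35 37] base (array([ 0.5322, -0.4084]), array([43. , 38.7]), 23.9)
side c [ 0.3688 -0.0782] size [20. 19.] ang 82.5 z 0.078 bgr [ 92  79 149] base (array([ 0.3679, -0.078 ]), array([42.9, 42.2]), 2.9)
side c [ 0.6214 -0.4188] size [26.3 11.3] ang -21.4 z 0.082 bgr [105 115 116] base (array([ 0.62  , -0.4178]), array([27. , 12.5]), -30.9)
side c [ 0.5332 -0.4116] size [20.2 19.6] ang -20.3 z 0.079 bgr [28 27 27] base (array([ 0.5317, -0.4123]), array([43.3, 38.4]), -31.1)
q6 1.2149648371422133
{"tx": -0.03, "ty": 0.13, "tz": -0.0, "az": 0.084, "gripper": 0.55} x4
{"tx": -0.019, "ty": 0.132, "tz": -0.0, "az": 0.084, "gripper": 0.55} x4
{"tx": -0.008, "ty": 0.133, "tz": -0.0, "az": 0.085, "gripper": 0.55} x4
{"tx": -0.0, "ty": -0.0, "tz": 0.085, "az": -0.0, "gripper": 0.55} x4
{"tx": -0.0, "ty": -0.0, "tz": 0.017, "az": -0.0, "gripper": 0.55} x4
end [ 0.5336 -0.4108  0.0279] -0.3002
```

Request:
move_arm(series=[{"tx":-0.008,"ty":0.032,"tz":0,"ax":0,"ay":0,"az":0.021,"gripper":0.55},{"tx":-0.015,"ty":0.065,"tz":0,"ax":0,"ay":0,"az":0.042,"gripper":0.55},{"tx":-0.022,"ty":0.098,"tz":0,"ax":0,"ay":0,"az":0.063,"gripper":0.55},{"tx":-0.03,"ty":0.13,"tz":0,"ax":0,"ay":0,"az":0.084,"gripper":0.55}])

```text
time_s: 47.7
tcp_pos: [0.605, -0.155, 0.1287]
tool_rot: [-3.141, 0.004, -0.132]
wrist_force: [-0.1, 0.6, 0.1]
opening: 0.0469
grasp_force: 0.0
```

Request:
move_arm(series=[{"tx":-0.005,"ty":0.033,"tz":0,"ax":0,"ay":0,"az":0.021,"gripper":0.55},{"tx":-0.01,"ty":0.066,"tz":0,"ax":0,"ay":0,"az":0.042,"gripper":0.55},{"tx":-0.014,"ty":0.099,"tz":0,"ax":0,"ay":0,"az":0.063,"gripper":0.55},{"tx":-0.019,"ty":0.132,"tz":0,"ax":0,"ay":0,"az":0.084,"gripper":0.55}])

```text
time_s: 48.1
tcp_pos: [0.569, -0.2832, 0.1286]
tool_rot: [-3.141, 0.003, -0.216]
wrist_force: [-0.1, 0.4, -0.7]
opening: 0.0471
grasp_force: 0.0
```

Request:
move_arm(series=[{"tx":-0.002,"ty":0.033,"tz":0,"ax":0,"ay":0,"az":0.021,"gripper":0.55},{"tx":-0.004,"ty":0.066,"tz":0,"ax":0,"ay":0,"az":0.042,"gripper":0.55},{"tx":-0.006,"ty":0.099,"tz":0,"ax":0,"ay":0,"az":0.063,"gripper":0.55},{"tx":-0.008,"ty":0.133,"tz":0,"ax":0,"ay":0,"az":0.085,"gripper":0.55},{"tx":-0.008,"ty":0.133,"tz":0,"ax":0,"ay":0,"az":0.085,"gripper":0.55}])

```text
time_s: 48.6
tcp_pos: [0.532, -0.4142, 0.1287]
tool_rot: [3.141, 0.003, -0.304]
wrist_force: [0.8, 0.2, -0.6]
opening: 0.0469
grasp_force: 0.0
```

Request:
move_arm(series=[{"tx":0,"ty":0,"tz":0.01,"ax":0,"ay":0,"az":0,"gripper":0.55},{"tx":0,"ty":0,"tz":0.01,"ax":0,"ay":0,"az":0,"gripper":0.55},{"tx":0,"ty":0,"tz":0.01,"ax":0,"ay":0,"az":0,"gripper":0.55}])

```text
time_s: 48.9
tcp_pos: [0.534, -0.409, 0.1191]
tool_rot: [-3.14, 0.003, -0.299]
wrist_force: [-0.4, -0.3, 0.1]
opening: 0.047
grasp_force: 0.0
```

```bash
python3 inbox.py | grep -A9 side; python3 w.py .5333 -.4105; python3 -c "
from pp import *
pick(.5333,-.4105,-.3)"; python3 -c "
from h import *
p=manip.get_image('side'); cv2.imwrite('pics/box.png',cv2.resize(p['color'][170:250,205:335],(780,480),interpolation=cv2.INTER_CUBIC))"
```

```text
side rims [array([-0.0568, -0.0482]), array([0.0484, 0.0549])]
  handle (array([0.0178, 0.0179]), array([24.1, 23.6]), -12.2) 0.084
  handle (array([-0.0655,  0.022 ]), array([49.4, 22.1]), 0.8) 0.0845
  handle (array([ 0.0688, -0.0236]), array([22. , 12.4]), 65.8) 0.0841
  handle (array([ 0.014 , -0.0284]), array([25.8, 23.9]), -12.1) 0.084
  handle (array([-0.0684, -0.0262]), array([49.4, 21.8]), 0.5) 0.0842
  basetop (array([-0.0667, -0.0005]), array([97.4, 93.7]), -0.6) x [-0.1138 -0.0203] y [-0.0453  0.0424]
  basetop (array([ 0.0158, -0.0037]), array([87.6, 46.1]), 84.7) x [-0.0084  0.0359] y [-0.0464  0.0405]
  basetop (array([ 0.0594, -0.0212]), array([39. , 17.8]), -84.7) x [0.0512 0.0679] y [-0.0397 -0.0046]
49.0 [ 0.5348 -0.4097  0.1204] [-3.141e+00  1.000e-03 -2.990e-01]
wrist base (array([ 0.5357, -0.4095]), array([43.3, 39.6]), 73.0) hand (array([ 0.5333, -0.409 ]), array([20.9, 20.9]), -62.0)
q6 1.2147836112625807
{"tx": -0.001, "ty": 0.001, "tz": -0.009, "az": 0.001, "gripper": 0.55} x1
{"tx": -0.0, "ty": 0.0, "tz": 0.085, "az": 0.0, "gripper": 0.55} x4
{"tx": -0.0, "ty": 0.0, "tz": 0.017, "az": 0.0, "gripper": 0.55} x4
end [ 0.5337 -0.4106  0.0278] -0.2998
```

View pics/box.png

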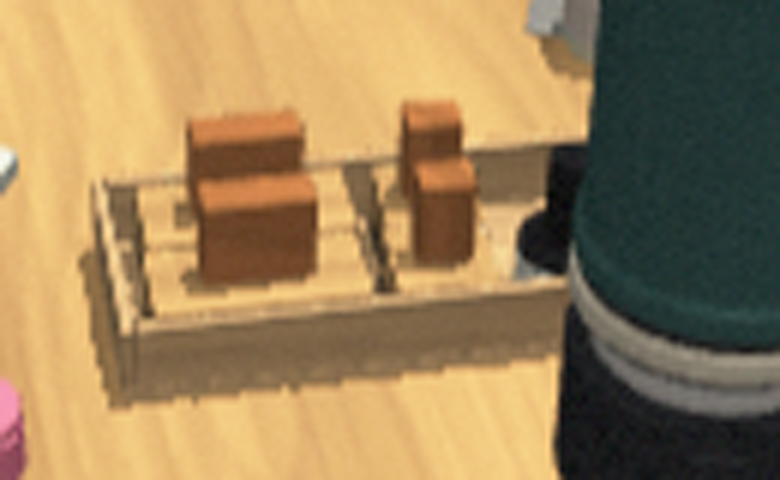

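The longs at (255,200) and the squares at (440,190) all stand flat in the box. One square has shifted a few millimetres but is upright, and there is room beside it. Grasping the last pot.

Request:
move_arm(series=[{"tx":0,"ty":0.001,"tz":0.03,"ax":0,"ay":0,"az":0,"gripper":0.55},{"tx":0,"ty":0.001,"tz":0.055,"ax":0,"ay":0,"az":0,"gripper":0.55},{"tx":0,"ty":0.001,"tz":0.075,"ax":0,"ay":0,"az":0,"gripper":0.55},{"tx":0,"ty":0.001,"tz":0.086,"ax":0,"ay":0,"az":0,"gripper":0.55},{"tx":0,"ty":0.001,"tz":0.09,"ax":0,"ay":0,"az":0,"gripper":0.55}])

```text
time_s: 49.6
tcp_pos: [0.5336, -0.411, 0.0295]
tool_rot: [-3.141, 0.002, -0.3]
wrist_force: [-0.4, -0.2, 0.6]
opening: 0.047
grasp_force: 0.0
```

Request:
move_arm(series=[{"tx":0,"ty":0,"tz":0,"ax":0,"ay":0,"az":0,"gripper":0.3},{"tx":0,"ty":0,"tz":0,"ax":0,"ay":0,"az":0,"gripper":0},{"tx":0,"ty":0,"tz":0,"ax":0,"ay":0,"az":0,"gripper":0},{"tx":0,"ty":0,"tz":0,"ax":0,"ay":0,"az":0,"gripper":0},{"tx":0,"ty":0,"tz":0,"ax":0,"ay":0,"az":0,"gripper":0}])

```text
time_s: 50.1
tcp_pos: [0.5348, -0.4123, 0.0318]
tool_rot: [3.141, -0.002, -0.3]
wrist_force: [1.0, 0.5, 2.3]
opening: 0.0207
grasp_force: 48.8
```

```bash
python3 -c "
from pp import *
place(.077,.026)"
```

```text
{"tx": 0.0, "ty": -0.0, "tz": -0.106, "az": -0.0, "gripper": 0} x4
{"tx": -0.007, "ty": -0.15, "tz": -0.0, "az": -0.084, "gripper": 0} x5
{"tx": 0.006, "ty": -0.149, "tz": -0.0, "az": -0.085, "gripper": 0} x5
{"tx": 0.019, "ty": -0.149, "tz": -0.0, "az": -0.084, "gripper": 0} x5
{"tx": -0.0, "ty": 0.0, "tz": 0.063, "az": -0.0, "gripper": 0} x4
{"tx": -0.0, "ty": 0.0, "tz": 0.039, "az": -0.0, "gripper": 0} x5
end [0.6486 0.0225 0.0358] -0.0472
```

Request:
move_arm(series=[{"tx":0,"ty":0,"tz":-0.02,"ax":0,"ay":0,"az":0,"gripper":0},{"tx":0,"ty":0,"tz":-0.05,"ax":0,"ay":0,"az":0,"gripper":0},{"tx":0,"ty":0,"tz":-0.08,"ax":0,"ay":0,"az":0,"gripper":0},{"tx":0,"ty":0,"tz":-0.106,"ax":0,"ay":0,"az":0,"gripper":0}])

```text
time_s: 50.5
tcp_pos: [0.5343, -0.412, 0.1384]
tool_rot: [3.141, -0.001, -0.3]
wrist_force: [0.4, 1.0, -0.6]
opening: 0.0205
grasp_force: 48.9
```

Request:
move_arm(series=[{"tx":-0.001,"ty":-0.03,"tz":0,"ax":0,"ay":0,"az":-0.017,"gripper":0},{"tx":-0.003,"ty":-0.06,"tz":0,"ax":0,"ay":0,"az":-0.034,"gripper":0},{"tx":-0.004,"ty":-0.09,"tz":0,"ax":0,"ay":0,"az":-0.05,"gripper":0},{"tx":-0.006,"ty":-0.12,"tz":0,"ax":0,"ay":0,"az":-0.067,"gripper":0},{"tx":-0.007,"ty":-0.15,"tz":0,"ax":0,"ay":0,"az":-0.084,"gripper":0}])

```text
time_s: 51.0
tcp_pos: [0.5718, -0.2654, 0.1369]
tool_rot: [3.142, -0.0, -0.216]
wrist_force: [0.2, -0.6, -0.7]
opening: 0.0207
grasp_force: 49.0
```

Request:
move_arm(series=[{"tx":0.001,"ty":-0.03,"tz":0,"ax":0,"ay":0,"az":-0.017,"gripper":0},{"tx":0.002,"ty":-0.06,"tz":0,"ax":0,"ay":0,"az":-0.034,"gripper":0},{"tx":0.004,"ty":-0.09,"tz":0,"ax":0,"ay":0,"az":-0.051,"gripper":0},{"tx":0.005,"ty":-0.12,"tz":0,"ax":0,"ay":0,"az":-0.068,"gripper":0},{"tx":0.006,"ty":-0.149,"tz":0,"ax":0,"ay":0,"az":-0.085,"gripper":0}])

```text
time_s: 51.5
tcp_pos: [0.6098, -0.121, 0.1369]
tool_rot: [3.142, -0.0, -0.13]
wrist_force: [1.0, -0.1, -0.9]
opening: 0.0203
grasp_force: 49.0
```

Request:
move_arm(series=[{"tx":0.005,"ty":-0.037,"tz":0,"ax":0,"ay":0,"az":-0.02,"gripper":0},{"tx":0.009,"ty":-0.075,"tz":0,"ax":0,"ay":0,"az":-0.042,"gripper":0},{"tx":0.014,"ty":-0.112,"tz":0,"ax":0,"ay":0,"az":-0.063,"gripper":0},{"tx":0.019,"ty":-0.149,"tz":0,"ax":0,"ay":0,"az":-0.084,"gripper":0},{"tx":0.019,"ty":-0.149,"tz":0,"ax":0,"ay":0,"az":-0.084,"gripper":0}])

```text
time_s: 52.0
tcp_pos: [0.6489, 0.0275, 0.137]
tool_rot: [-3.14, -0.001, -0.043]
wrist_force: [-0.0, -0.2, -1.1]
opening: 0.0208
grasp_force: 49.1
```

Request:
move_arm(series=[{"tx":0,"ty":0,"tz":0.02,"ax":0,"ay":0,"az":0,"gripper":0},{"tx":0,"ty":0,"tz":0.03,"ax":0,"ay":0,"az":0,"gripper":0},{"tx":0,"ty":0,"tz":0.04,"ax":0,"ay":0,"az":0,"gripper":0},{"tx":0,"ty":0,"tz":0.042,"ax":0,"ay":0,"az":0,"gripper":0}])

```text
time_s: 52.4
tcp_pos: [0.6465, 0.0223, 0.0928]
tool_rot: [3.141, 0.003, -0.048]
wrist_force: [-0.0, 0.8, -1.0]
opening: 0.0212
grasp_force: 49.1
```

```bash
python3 inbox.py
```

```text
52.4 [0.6465 0.0223 0.0928] tcp in box [0.0753 0.0261] yaw err -0.05 [-0.   0.8 -1. ]
top rims []
side rims [array([-0.057, -0.048]), array([0.0489, 0.0548])]
  held base top (array([0.071 , 0.0213]), array([44.1, 39.3]), -28.5) x [0.0514 0.0929] y [0.0032 0.0421] z 0.0943
  handle (array([0.0696, 0.0113]), array([43. , 22.4]), -13.2) 0.0867
  handle (array([0.0181, 0.0187]), array([24.2, 23.2]), -11.3) 0.0839
  handle (array([-0.0653,  0.0212]), array([49.7, 20.5]), -3.4) 0.0841
  handle (array([ 0.0141, -0.0268]), array([25.6, 21.8]), -11.4) 0.0842
  handle (array([-0.0682, -0.0258]), array([49., 23.]), -0.3) 0.0839
  basetop (array([-0.0667, -0.0002]), array([98. , 93.6]), 0.0) x [-0.1137 -0.0201] y [-0.0461  0.0412]
  basetop (array([ 0.0158, -0.0034]), array([89.2, 46. ]), 84.5) x [-0.0082  0.0367] y [-0.0461  0.0388]
  basetop (array([ 0.0706, -0.0253]), array([44., 40.]), -22.7) x [0.0507 0.0919] y [-0.045  -0.0056]
```

Request:
move_arm(series=[{"tx":0.003,"ty":-0.001,"tz":0.01,"ax":0,"ay":0,"az":0,"gripper":0},{"tx":0.003,"ty":-0.001,"tz":0.024,"ax":0,"ay":0,"az":0,"gripper":0},{"tx":0.003,"ty":-0.001,"tz":0.036,"ax":0,"ay":0,"az":0,"gripper":0},{"tx":0.003,"ty":-0.001,"tz":0.045,"ax":0,"ay":0,"az":0,"gripper":0},{"tx":0.003,"ty":-0.001,"tz":0.05,"ax":0,"ay":0,"az":0,"gripper":0}])

```text
time_s: 53.0
tcp_pos: [0.6505, 0.023, 0.0435]
tool_rot: [3.14, 0.001, -0.047]
wrist_force: [0.0, -3.9, 1.1]
opening: 0.0205
grasp_force: 50.7
```

Request:
move_arm(series=[{"tx":0,"ty":0,"tz":0.002,"ax":0,"ay":0,"az":0,"gripper":0},{"tx":0,"ty":0,"tz":0.004,"ax":0,"ay":0,"az":0,"gripper":0},{"tx":0,"ty":0,"tz":0.006,"ax":0,"ay":0,"az":0,"gripper":0},{"tx":0,"ty":0,"tz":0.008,"ax":0,"ay":0,"az":0,"gripper":0},{"tx":0,"ty":0,"tz":0.008,"ax":0,"ay":0,"az":0,"gripper":0}])

```text
time_s: 53.5
tcp_pos: [0.6508, 0.0232, 0.0374]
tool_rot: [3.14, 0.001, -0.047]
wrist_force: [-1.6, -3.9, 5.7]
opening: 0.0205
grasp_force: 50.8
```

Request:
move_arm(series=[{"tx":0,"ty":0.001,"tz":0,"ax":0,"ay":0,"az":0,"gripper":0},{"tx":0,"ty":0.001,"tz":0,"ax":0,"ay":0,"az":0,"gripper":0.38},{"tx":0,"ty":0.001,"tz":0,"ax":0,"ay":0,"az":0,"gripper":0.38},{"tx":0,"ty":0.001,"tz":0,"ax":0,"ay":0,"az":0,"gripper":0.38}])

```text
time_s: 53.9
tcp_pos: [0.6507, 0.0235, 0.0363]
tool_rot: [-3.141, 0.001, -0.047]
wrist_force: [0.4, 0.2, -0.3]
opening: 0.0326
grasp_force: 0.0
```

Request:
move_arm(series=[{"tx":0,"ty":0,"tz":-0.012,"ax":0,"ay":0,"az":0,"gripper":0.38},{"tx":0,"ty":0,"tz":-0.035,"ax":0,"ay":0,"az":0,"gripper":0.38},{"tx":0,"ty":0,"tz":-0.065,"ax":0,"ay":0,"az":0,"gripper":0.38},{"tx":0,"ty":0,"tz":-0.095,"ax":0,"ay":0,"az":0,"gripper":0.55},{"tx":-0.03,"ty":0,"tz":-0.14,"ax":0,"ay":0,"az":0,"gripper":0.55}])

```text
time_s: 54.4
tcp_pos: [0.6243, 0.0242, 0.1738]
tool_rot: [-3.141, 0.0, -0.047]
wrist_force: [-0.7, 0.7, 1.1]
opening: 0.0467
grasp_force: 0.0
```

Request:
move_arm(series=[{"tx":-0.04,"ty":-0.03,"tz":-0.05,"ax":0,"ay":0,"az":0,"gripper":0.55},{"tx":-0.08,"ty":-0.06,"tz":-0.1,"ax":0,"ay":0,"az":0,"gripper":0.55},{"tx":-0.11,"ty":-0.09,"tz":-0.1,"ax":0,"ay":0,"az":0,"gripper":0.55},{"tx":-0.11,"ty":-0.12,"tz":-0.1,"ax":0,"ay":0,"az":0,"gripper":0.55},{"tx":-0.11,"ty":-0.14,"tz":-0.1,"ax":0,"ay":0,"az":0,"gripper":0.55}])

```text
time_s: 54.9
tcp_pos: [0.519, 0.1724, 0.2777]
tool_rot: [-3.138, -0.005, -0.045]
wrist_force: [1.4, -0.4, 0.4]
opening: 0.0471
grasp_force: 0.0
```

```bash
python3 inbox.py; python3 gap.py; python3 meas.py | cut -c1-100|grep -E "top|side"; python3 -c "
from h import *
p=manip.get_image('side'); t=manip.get_image('top')
cv2.imwrite('pics/fin.png',np.hstack([cv2.resize(p['color'][90:370,150:390],(400,467)),cv2.resize(t['color'][60:300,60:440],(400,467*1))]))
cv2.imwrite('pics/fin2.png',cv2.resize(p['color'][100:250,190:340],(700,600),interpolation=cv2.INTER_CUBIC))"
```

```text
54.9 [0.519  0.1724 0.2777] tcp in box [-0.0591  0.17  ] yaw err 0.1 [ 1.4 -0.4  0.4]
top rims [array([-0.0564, -0.0483]), array([0.049 , 0.0538])]
  held base top (array([-0.0054, -0.0029]), array([169.9,  66.6]), 1.7) x [-0.0873  0.0782] y [-0.0343  0.0305] z 0.087
  handle (array([0.0183, 0.0186]), array([26. , 17.7]), 2.7) 0.0862
  handle (array([ 0.0136, -0.0271]), array([23.6, 17.9]), 2.8) 0.0859
  handle (array([-0.0649,  0.0222]), array([48.3, 17.5]), 2.7) 0.0862
  handle (array([-0.0678, -0.0262]), array([48.1, 20. ]), 0.8) 0.0857
  basetop (array([0.0728, 0.0248]), array([42.9, 39.2]), -83.2) x [0.054  0.0913] y [0.0041 0.0461]
  basetop (array([ 0.0716, -0.023 ]), array([43.3, 40.6]), 84.2) x [0.0527 0.0902] y [-0.0438 -0.0037]
  basetop (array([ 0.0164, -0.0036]), array([90. , 46.3]), 85.1) x [-0.008   0.0393] y [-0.0456  0.04  ]
  basetop (array([-0.0659, -0.001 ]), array([97. , 92.9]), -1.8) x [-0.1128 -0.0198] y [-0.0453  0.0438]
side rims [array([-0.057, -0.049]), array([0.0487, 0.0552])]
  handle (array([0.0749, 0.024 ]), array([21.1, 18.2]), 6.1) 0.0841
  handle (ar
[... 1918 characters left out ...]
c [0.6458 0.0195] size [19.3 17.6] ang -8.7 z 0.082 bgr [17 19 19] base (array([0.6537, 0.0072]
side c [ 0.5854 -0.005 ] size [68.2 25.5] ang 83.5 z 0.082 bgr [34 59 95] base (array([ 0.5873, -0.0
side c [0.5058 0.0245] size [49.4 21.5] ang -3.6 z 0.082 bgr [35 60 94] base (array([0.5061, 0.0115]
side c [ 0.6403 -0.0283] size [22.3 16.4] ang 32.2 z 0.083 bgr [19 17 19] base (array([ 0.6447, -0.0
side c [ 0.5004 -0.0232] size [49.5 21.5] ang 0.3 z 0.082 bgr [35 59 93] base (array([ 0.501 , -0.01
side c [ 0.3689 -0.0779] size [21.1 18.9] ang 84.8 z 0.078 bgr [112  99 177] base (array([ 0.3673, -
side c [ 0.6208 -0.4147] size [26.2 17.1] ang -50.1 z 0.082 bgr [101 111 111] base (array([ 0.6198,
```

View pics/fin2.png

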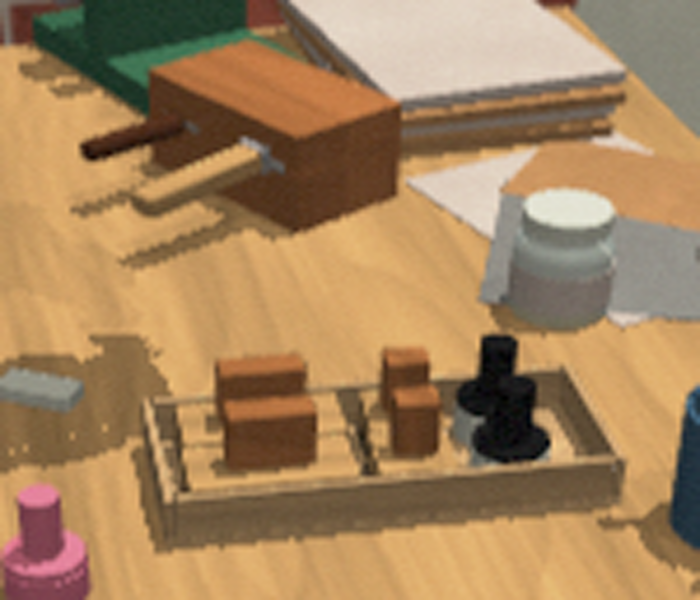

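View pics/fin.png

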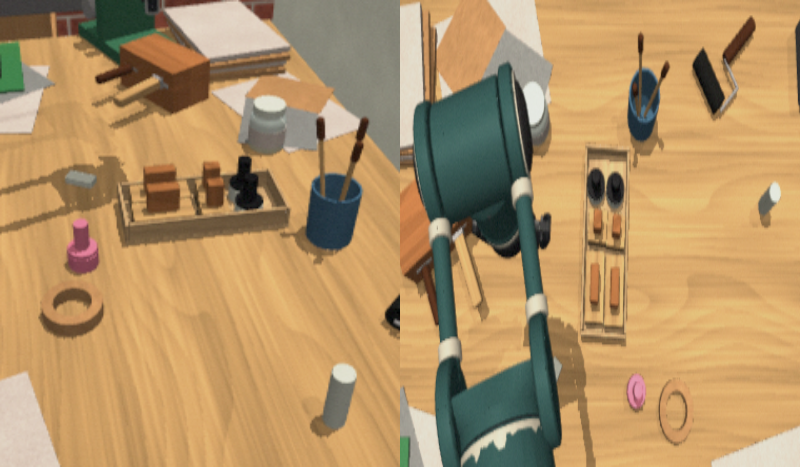

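Everything is packed: the pots are at (495,370) and (515,430) and the bystanders are untouched. A silver strip shows at the scraper's handle end, around (262,155), so I'll measure that gap from close above before handing in.

```bash
python3 -c "
from h import *
plan([(.489,.30,.2,.501+3.1416-3.1416*0,.5)],ang=.5)
print(manip.sense()['q'].round(2))"
```

```text
{"tx": -0.006, "ty": -0.022, "tz": 0.012, "az": 0.432, "gripper": 0.5} x4
{"tx": -0.015, "ty": -0.017, "tz": 0.012, "az": 0.432, "gripper": 0.5} x4
{"tx": -0.02, "ty": -0.009, "tz": 0.012, "az": 0.432, "gripper": 0.5} x4
{"tx": -0.023, "ty": 0.0, "tz": 0.012, "az": 0.432, "gripper": 0.5} x4
{"tx": -0.02, "ty": 0.01, "tz": 0.012, "az": 0.432, "gripper": 0.5} x4
{"tx": -0.015, "ty": 0.017, "tz": 0.013, "az": 0.432, "gripper": 0.5} x4
end [0.489  0.2999 0.2   ] -2.6406
[ 0.27 -0.01  1.8  -0.    1.35  1.89]
```

```bash
python3 -c "
from h import *
plan([(.5548,.3461,.2,2.07,.5)],ang=.55)"
```

```text
{"tx": 0.007, "ty": -0.045, "tz": 0.018, "az": -0.53, "gripper": 0.5} x5
{"tx": 0.028, "ty": -0.035, "tz": 0.018, "az": -0.53, "gripper": 0.5} x5
{"tx": 0.042, "ty": -0.017, "tz": 0.018, "az": -0.529, "gripper": 0.5} x5
{"tx": 0.045, "ty": 0.008, "tz": 0.019, "az": -0.53, "gripper": 0.5} x5
end [0.5551 0.3461 0.2   ] 2.0704
```

Request:
move_arm(series=[{"tx":0.001,"ty":-0.009,"tz":0.004,"ax":0,"ay":0,"az":-0.106,"gripper":0.5},{"tx":0.003,"ty":-0.018,"tz":0.007,"ax":0,"ay":0,"az":-0.212,"gripper":0.5},{"tx":0.004,"ty":-0.027,"tz":0.011,"ax":0,"ay":0,"az":-0.318,"gripper":0.5},{"tx":0.006,"ty":-0.036,"tz":0.014,"ax":0,"ay":0,"az":-0.424,"gripper":0.5},{"tx":0.007,"ty":-0.045,"tz":0.018,"ax":0,"ay":0,"az":-0.53,"gripper":0.5}])

```text
time_s: 55.8
tcp_pos: [0.5296, 0.213, 0.2549]
tool_rot: [3.142, 0.001, 0.485]
wrist_force: [-0.9, 0.7, 0.5]
opening: 0.0427
grasp_force: 0.0
```

Request:
move_arm(series=[{"tx":0.006,"ty":-0.007,"tz":0.004,"ax":0,"ay":0,"az":-0.106,"gripper":0.5},{"tx":0.011,"ty":-0.014,"tz":0.007,"ax":0,"ay":0,"az":-0.212,"gripper":0.5},{"tx":0.017,"ty":-0.021,"tz":0.011,"ax":0,"ay":0,"az":-0.318,"gripper":0.5},{"tx":0.022,"ty":-0.028,"tz":0.014,"ax":0,"ay":0,"az":-0.424,"gripper":0.5},{"tx":0.028,"ty":-0.035,"tz":0.018,"ax":0,"ay":0,"az":-0.53,"gripper":0.5}])

```text
time_s: 56.3
tcp_pos: [0.5381, 0.257, 0.2368]
tool_rot: [-3.141, 0.001, 1.015]
wrist_force: [-0.0, 0.4, 0.5]
opening: 0.0427
grasp_force: 0.0
```

Request:
move_arm(series=[{"tx":0.008,"ty":-0.003,"tz":0.004,"ax":0,"ay":0,"az":-0.106,"gripper":0.5},{"tx":0.017,"ty":-0.007,"tz":0.007,"ax":0,"ay":0,"az":-0.212,"gripper":0.5},{"tx":0.025,"ty":-0.01,"tz":0.011,"ax":0,"ay":0,"az":-0.318,"gripper":0.5},{"tx":0.034,"ty":-0.014,"tz":0.014,"ax":0,"ay":0,"az":-0.424,"gripper":0.5},{"tx":0.042,"ty":-0.017,"tz":0.018,"ax":0,"ay":0,"az":-0.53,"gripper":0.5}])

```text
time_s: 56.8
tcp_pos: [0.546, 0.3017, 0.2188]
tool_rot: [-3.141, 0.0, 1.545]
wrist_force: [1.0, -0.1, -0.0]
opening: 0.043
grasp_force: 0.0
```

Request:
move_arm(series=[{"tx":0.009,"ty":0.002,"tz":0.004,"ax":0,"ay":0,"az":-0.106,"gripper":0.5},{"tx":0.018,"ty":0.003,"tz":0.007,"ax":0,"ay":0,"az":-0.212,"gripper":0.5},{"tx":0.027,"ty":0.005,"tz":0.011,"ax":0,"ay":0,"az":-0.318,"gripper":0.5},{"tx":0.036,"ty":0.006,"tz":0.014,"ax":0,"ay":0,"az":-0.424,"gripper":0.5},{"tx":0.045,"ty":0.008,"tz":0.018,"ax":0,"ay":0,"az":-0.53,"gripper":0.5}])

```text
time_s: 57.3
tcp_pos: [0.5554, 0.3464, 0.2007]
tool_rot: [-3.141, 0.0, 2.075]
wrist_force: [0.1, -0.9, -0.0]
opening: 0.0428
grasp_force: 0.0
```

Run:
```python
from h import *
s=manip.sense(); print(s["time_s"],s["tcp_pos"].round(4),s["tool_rot"].round(3))
p=manip.get_image("wrist"); C=cloud(p); f=K(p)
a=np.radians(28.7); R=np.array([[np.cos(a),np.sin(a)],[-np.sin(a),np.cos(a)]])
Q=C.copy(); Q[...,:2]=(C[...,:2]-[.599,.4216])@R.T
h=sel(Q,-.18,-.051,-.062,-.025,.045,.08); print("handle",rect(h),np.percentile(h[:,0],[.5,99.5]))
t=sel(Q,-.06,.03,-.08,.08,.086,.095); print("face top edge x",np.percentile(t[:,0],.5))
for y in(-.064,-.061,-.052,-.044,-.036,-.027,-.025):
    k=Q[(abs(Q[...,1]-y)<.0012)&(Q[...,0]>-.075)&(Q[...,0]<-.044)&(C[...,2]>.03)]; k=k[np.argsort(k[:,0])]
    print(y,[(int(round(i[0]*1e4)),int(round(i[2]*1e3))) for i in k[::max(1,len(k)//14)]])
X=np.linalg.inv(R)@[-.055,-.045]+[.599,.4216]; u,v=proj(p,[*X,.06]).astype(int); print(u,v)
cv2.imwrite("pics/gap.png",cv2.resize(p["color"][max(0,v-50):v+50,max(0,u-60):u+60],(720,600),interpolation=cv2.INTER_CUBIC))
```

```text
57.3 [0.5554 0.3464 0.2007] [-3.141  0.     2.075]
handle (array([-0.1055, -0.0437]), array([109.1,  25.8]), 0.8) [-0.15919832 -0.05181772]
face top edge x -0.04943985366192558
-0.064 [(-499, 63), (-499, 48), (-499, 63), (-498, 49), (-498, 75), (-498, 75), (-497, 86), (-496, 86), (-491, 90), (-482, 90), (-481, 89), (-472, 89), (-471, 89), (-471, 89), (-464, 91), (-463, 90), (-462, 89), (-452, 89), (-444, 90), (-442, 89)]
-0.061 [(-500, 88), (-499, 87), (-498, 48), (-498, 62), (-498, 47), (-498, 74), (-498, 75), (-498, 61), (-493, 91), (-491, 90), (-483, 90), (-481, 89), (-481, 88), (-474, 90), (-472, 89), (-464, 90), (-464, 90), (-454, 90), (-454, 90), (-447, 91), (-445, 90)]
-0.052 [(-744, 69), (-704, 67), (-654, 67), (-596, 71), (-557, 71), (-535, 236), (-534, 245), (-533, 258), (-533, 258), (-533, 228), (-533, 228), (-532, 254), (-526, 258), (-516, 257), (-493, 89), (-449, 90)]
-0.044 [(-744, 68), (-705, 69), (-656, 69), (-616, 68), (-549, 71), (-535, 231), (-534, 226), (-533, 239), (-533, 236), (-532, 255), (-529, 70), (-522, 258), (-517, 258), (-497, 67), (-470, 91)]
-0.036 [(-748, 293), (-735, 68), (-718, 294), (-704, 293), (-692, 294), (-679, 292), (-667, 304), (-656, 291), (-643, 302), (-630, 294), (-616, 294), (-535, 228), (-533, 253), (-507, 257), (-481, 90)]
-0.027 [(-654, 313), (-621, 307), (-607, 312), (-596, 297), (-586, 307), (-576, 300), (-567, 298), (-557, 306), (-548, 304), (-539, 298), (-530, 309), (-521, 309), (-510, 288), (-496, 287), (-465, 90)]
-0.025 [(-655, 313), (-647, 313), (-642, 310), (-636, 310), (-631, 312), (-626, 310), (-620, 312), (-613, 311), (-605, 312), (-597, 312), (-589, 312), (-578, 313), (-561, 312), (-539, 313), (-457, 89)]
274 176
```

View pics/gap.png

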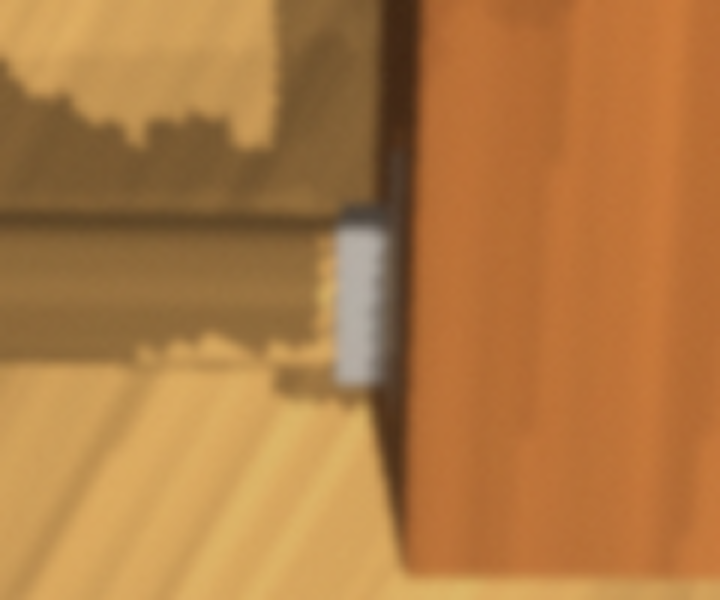

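The silver is the handle's own ferrule at crop px (362,305). It is handle-wide and touches the face, and no 45 mm blade shows outside, so the scraper is fully in. Handing in.

```bash
python3 -c "
from cell import manip
print(manip.close_job())"
```

```text
the job is handed in; nothing more can be done
None
```

The job is handed in (no verdict came back): the scraper is in its slot with the handle at the block, drooping about 5° since I let go, and both long blocks, both square blocks and both black-lidded pots stand upright in the box, one square a few mm off where I set it, with the pink pot and the other things left alone.

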